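# Check the battery packs' undersides, sort them and start the charger

### The arm

A 6-joint arm with a two-finger parallel gripper is mounted at the origin on a cart in front of the work surface, level with it; the furniture and walls round the work are solid. World frame = base frame: x ahead of the robot, y to its left, z up, the work surface at z = 0. Lengths are in m, angles in rad, forces in N, time in s.
With the tool pointing down it reaches from about 0.3 to 0.85 m from the base axis. Payload 5.4 kg.
Tool frame: the origin (TCP) lies at the centre of the arm's flange, where the gripper is bolted on; the fingertips stand 173 mm ahead of it and the grasp point (between the pads) lies 155 mm ahead of it (robot.tcp_to_tips is the distance from the TCP to the fingertips, in m); y points along the fingers, z is the direction in which the jaws open and shut, and the axes are right-handed (so a half turn about y gives the same grasp; the last joint's range is limited). The gripper opens to 85 mm and grips with 20 to 120 N. Pads are 22 mm wide; open, the fingers measure 114 mm over their backs; the gripper's body (76 mm by 85 mm) begins 54 mm behind the grasp point. The pads swing forward as they close: fully open they stand 13 mm farther back than shut.
Start: joints at [1.013, 0.158, 1.597, -0, 1.386, -0.21], TCP at [0.196, 0.541, 0.405] pointing down, gripper open.
Joint ranges: [-2.91, 2.91], [-0.94, 2.29], [0.18, 2.7], [-1.29, 4.43], [0.17, 2.64], [-3, 3]. Speed limits (rad/s): [2.57, 2.57, 3.14, 3.14, 3.14, 3.14].

### API

Orientations are given as a unit quaternion [x, y, z, w].
In Python, from cell import observe, cams, job_done, spotter, robot gives the robot as it stands. The module is installed in compiled form; this text tells all that it offers.
- The arm moves only by the tool send_rows, never from a script. Its argument "increments" is a list of rows, each a list of 6 numbers: the shift along the tool's x, y, z in m, then the turn, a rotation vector about the tool's x, y, z in rad. In form: [[dx, dy, dz, ax, ay, az], ...]. A call has 1 to 8 rows; each row shifts and turns the pose as measured when the row begins, along the tool's axes as they then stand; what a row does not reach is not made up. A row lasts 1/12 s, in which the tool goes at most 41.7 mm and 7.16 degrees, less where a joint would pass 70% of its speed; a pose out of reach is approached as far as the arm can. A call is refused whole if a number of a shift passes 0.0417 or a number of a turn 0.125, either way. A call with a gripper value outside its range is refused whole. "fingers" is the closure, from 0 (fully open) to 1 (shut), set as the call begins (left out, the last holds). The fingers move at their own pace and stop on an object; the grip force is fixed at half the most. Time passes only in rows, so rows that do not move let the fingers close. It gives the time, the measured TCP pose, the force and the opening at its end, in the units of the state.
- observe(): the state, without advancing time (a new reading comes with each control period).
- cams.camera(name): name is "scene" or "top"; returns (picture, depth): 384x512x3 uint8, blue, green, red; 384x512 float32, m along the optical axis (not along the pixel's ray), 0 where there is no reading.
- cams.camera_params(name): a dict with "vfov" (degrees; the focal length in pixels is half the picture's height over the tangent of half this angle, whatever the lens; pixels are square), "cx", "cy" (the principal point, pixels), "distortion" ([k1, k2, p1, p2, k3] as OpenCV has them; the pictures are not rectified), "cam_to_world" (4x4, takes a point from camera to world coordinates). Camera axes: x right, y down, z forward; pixel columns grow to the right and rows downward; lengths in m; the calibration is good to about 2 mm. A picture is of the moment at which its call begins. camera_params takes no time and is no camera call.
- job_done(): hands the job in, once; it reports no verdict.
Trained networks look in the newest picture that a camera, given by its name, has taken for a name from the list of things; names that differ only in an ending like _2 or _b are one class to them, and where a whole thing is asked for, a point or a joint stands for the part that bears it (a point fixed in the world has none). Each returns a list of dicts, best first, with "confidence" (0 to 1); they miss things now and then, are a little off and sometimes report something else, mostly with a low value. They report only what shows in the picture. A call takes as long as a camera call. They do not tell look-alikes from the thing itself.
- spotter.regions_of(camera, query): "region" (384x512 bool, what is visible of it) and "bbox" ([centre column, centre row, width, height] as shares, 0 to 1, of the picture: columns of its width, rows of its height, round what is visible of it).
- spotter.place_of(camera, query): "centre" ([column, row] as shares, 0 to 1, of the picture: columns of its width, rows of its height: a listed point, or the origin of a listed thing).
The state is a dict: "t": time; "joint_pos": joint angles; "qvel": joint speeds; "joint_efforts": joint torques, N m; "ee_pos": TCP position; "ee_rot": TCP orientation; "force": force on the tool from outside, world axes, zero at the start; "ft_torque": the same for the moment, N m; "grip_width": opening from 0.0 (shut) to 1.0 (fully open).
Only numpy, scipy, OpenCV 4.12 (cv2) and the standard library are available. Lean on these libraries where they do the work, as an engineer would, in place of code of your own. Each camera call takes 0.05 s, during which the arm holds its last target.

### The job

Turn over every battery pack on the desk to read the round mark on its underside: lay each pack with a blue mark on the black mat of the charging board, and each worn one with an orange mark in the orange tray, all lying flat with their marks up. When all are in place, turn the charger's dial so that its white pointer is at the long blue mark. Leave the mug, the phone and the stapler where they are.

Things in the scene. Friction and masses are not known exactly. Their poses are not given: they have to be found in the camera images.
- pack_1_center (a point): Centre of a loose grey battery pack, a box 58 (x) x 50 (y) x 44 (z) mm, 0.11 to 0.22 kg; the packs look alike from above; the robot finds three or four of the four packs. Own z points from the underside to the dark upper face with two white bars; own x points to the end with three brass strips. It starts upper face up, underside on the desk, and may rest on any face.
- pack_1_mark (a point): Centre of this pack's mark, a coloured disc of 22 mm diameter on the white underside (22.8 mm below the centre along own z, facing own -z), hidden until the pack is turned over. A blue mark lies 12 mm from the middle towards the brass end (own +x), an orange mark 12 mm from the middle towards the other end (own -x).
- pack_1: The same pack; this origin is the centre of its underside, axes as for its centre.
- pack_2_center (a point): Centre of a loose grey battery pack, a box 58 (x) x 50 (y) x 44 (z) mm, 0.11 to 0.22 kg; the packs look alike from above; the robot finds three or four of the four packs. Own z points from the underside to the dark upper face with two white bars; own x points to the end with three brass strips. It starts upper face up, underside on the desk, and may rest on any face.
- pack_2_mark (a point): Centre of this pack's mark, a coloured disc of 22 mm diameter on the white underside (22.8 mm below the centre along own z, facing own -z), hidden until the pack is turned over. A blue mark lies 12 mm from the middle towards the brass end (own +x), an orange mark 12 mm from the middle towards the other end (own -x).
- pack_2: The same pack; this origin is the centre of its underside, axes as for its centre.
- pack_3_center (a point): Centre of a loose grey battery pack, a box 58 (x) x 50 (y) x 44 (z) mm, 0.11 to 0.22 kg; the packs look alike from above; the robot finds three or four of the four packs. Own z points from the underside to the dark upper face with two white bars; own x points to the end with three brass strips. It starts upper face up, underside on the desk, and may rest on any face.
- pack_3_mark (a point): Centre of this pack's mark, a coloured disc of 22 mm diameter on the white underside (22.8 mm below the centre along own z, facing own -z), hidden until the pack is turned over. A blue mark lies 12 mm from the middle towards the brass end (own +x), an orange mark 12 mm from the middle towards the other end (own -x).
- pack_3: The same pack; this origin is the centre of its underside, axes as for its centre.
- pack_4_center (a point): Centre of a loose grey battery pack, a box 58 (x) x 50 (y) x 44 (z) mm, 0.11 to 0.22 kg; the packs look alike from above; the robot finds three or four of the four packs. Own z points from the underside to the dark upper face with two white bars; own x points to the end with three brass strips. It starts upper face up, underside on the desk, and may rest on any face.
- pack_4_mark (a point): Centre of this pack's mark, a coloured disc of 22 mm diameter on the white underside (22.8 mm below the centre along own z, facing own -z), hidden until the pack is turned over. A blue mark lies 12 mm from the middle towards the brass end (own +x), an orange mark 12 mm from the middle towards the other end (own -x).
- pack_4: The same pack; this origin is the centre of its underside, axes as for its centre.
- charger_mat (a point): Middle of the black rubber mat, 106 (x) x 162 (y) mm, on the light grey charging board; on its upper side, 13 mm above the desk (the pack rests there at 12 mm). The board is fixed, 120 (x) x 280 (y) x 12 mm, and reaches from 90 mm to own -y to 190 mm to own +y of this point. z up. Room for two packs side by side along own y.
- tray_floor (a point): Middle of the inner floor, 4 mm above the desk, of the fixed shallow orange tray, outside 132 (x) x 192 (y) x 16 mm high, walls 4 mm; z up.
- dial_grip (a point): On the upright axis of the dial, at the height to grip, 145 mm to own +y of the mat's middle on the charging board. The dial is a black bar knob: bar 40 mm long along this point's x, 14 mm wide along its y, from 25 mm below to 7 mm above this point, on a disc of 42 mm diameter whose top is 23 mm below this point; a white line on the bar's own -x half is the pointer. It turns stiffly enough to stay where it is left.
- dial (a joint): Angle of the dial, rad, 0 to 3.5, growing clockwise as seen from above; at 0 the pointer points to the board's own -x. The scale round it has a tick every 0.35; the long blue mark stands at 1.75, towards the board's +y end. It starts between 0 and 0.6.
- mug_center (a point): Bystander: middle of a black mug, 84 mm across, 92 mm high, with a handle. Leave alone.
- phone_center (a point): Bystander: middle of a phone lying face up, 140 (x) x 70 (y) x 9 mm. Leave alone.
- stapler_center (a point): Bystander: middle of a blue and black stapler, 38 (x) x 151 (y) x 52 mm. Leave alone.
- riser_edge (a point): Obstacle: middle of the front edge of the fixed wooden riser behind the board; it runs 250 mm to either side along y, 71 mm high. The monitor on it has its panel 70 mm behind this edge, up to 0.40 m above the desk.
- lamp_head (a point): Obstacle: lower front edge of the fixed desk lamp's head, 0.32 m above the desk; the head reaches 180 mm from here to +x, 100 mm to either side along y and 190 mm up; the lamp's arms and foot stand farther back and left.
Mind the look-alikes: they are no part of the job. Leave any red look-alike of the pack_3 alone. What is shaped like the pack_4 but purple is not meant.

How it is judged:
On the way, in this order (a step that is already met when the one before it is completed fails the run):
1. all packs lie flat, marks up, blue ones on the mat and orange ones in the tray, while the dial is not yet turned up (x of pack_1_center in the frame of charger_mat between -0.034 and 0.034 m and y of pack_1_center in the frame of charger_mat between -0.06 and 0.06 m and z of pack_1_center in the frame of charger_mat between 0.014 and 0.03 m and angle between each of pack_1_center, pack_2_center, pack_3_center, pack_4_center's own z axis and vertical above 2.94 rad and linear speed of each of pack_1, pack_2, pack_3, pack_4 below 0.02 m/s and x of pack_2_center in the frame of charger_mat between -0.034 and 0.034 m and y of pack_2_center in the frame of charger_mat between -0.06 and 0.06 m and z of pack_2_center in the frame of charger_mat between 0.014 and 0.03 m and x of pack_3_center in the frame of tray_floor between -0.05 and 0.05 m and y of pack_3_center in the frame of tray_floor between -0.08 and 0.08 m and z of pack_3_center in the frame of tray_floor between 0.014 and 0.03 m and x of pack_4_center in the frame of tray_floor between -0.05 and 0.05 m and y of pack_4_center in the frame of tray_floor between -0.08 and 0.08 m and z of pack_4_center in the frame of tray_floor between 0.014 and 0.03 m and value of joint dial below 1 rad), for 0.2 s.
2. the dial is at the blue mark (value of joint dial between 1.63 and 1.87 rad), for 0.2 s.
At the end, for the whole second after the job is handed in: Every blue-marked pack rests flat, mark up (within about 0.2 rad), on the charger's mat with its centre within 34 mm (x) and 60 mm (y) of the mat's middle; every orange-marked pack rests likewise on the tray's floor; the dial reads 1.75 within 0.12 rad; all at rest (all of step 2 and x of pack_1_center in the frame of charger_mat between -0.034 and 0.034 m and y of pack_1_center in the frame of charger_mat between -0.06 and 0.06 m and z of pack_1_center in the frame of charger_mat between 0.014 and 0.03 m and angle between each of pack_1_center, pack_2_center, pack_3_center, pack_4_center's own z axis and vertical above 2.94 rad and linear speed of each of pack_1, pack_2, pack_3, pack_4 below 0.02 m/s and x of pack_2_center in the frame of charger_mat between -0.034 and 0.034 m and y of pack_2_center in the frame of charger_mat between -0.06 and 0.06 m and z of pack_2_center in the frame of charger_mat between 0.014 and 0.03 m and x of pack_3_center in the frame of tray_floor between -0.05 and 0.05 m and y of pack_3_center in the frame of tray_floor between -0.08 and 0.08 m and z of pack_3_center in the frame of tray_floor between 0.014 and 0.03 m and x of pack_4_center in the frame of tray_floor between -0.05 and 0.05 m and y of pack_4_center in the frame of tray_floor between -0.08 and 0.08 m and z of pack_4_center in the frame of tray_floor between 0.014 and 0.03 m); the robot touches nothing.
It fails at once if the black mug was pushed more than 30 mm (distance of mug_center from where it was at the start of the episode above 0.03 m).
It fails at once if the phone was pushed more than 30 mm (distance of phone_center from where it was at the start of the episode above 0.03 m).
It fails at once if the stapler was pushed more than 30 mm (distance of stapler_center from where it was at the start of the episode above 0.03 m).
Of pack_1, pack_2, pack_3, pack_4 only 3 to 4 are there at a start; the rules pass over those that are not, and their reading is None.
At some moment in a run one of pack_1, pack_2, pack_3, pack_4 may be knocked a few centimetres aside while the robot is not near it.
Once in a run the grip may slacken for a moment while it holds something.
It also fails if it takes over 210 s, if anything falls off the work surface, if the arm or the gripper's body presses on something with over 40 N, if the wrist force passes 120 N, or if a joint passes its speed limit or range.

## Working session

There is one attempt and no reset: what is moved stays moved. The work goes in short steps, Python scripts to look and compute and a tool call to move; the robot and the scene stay as the last step left them, time stands still between calls to the robot, and variables do not carry over. Pictures are saved under pics/ and viewed, and the job is handed in when it is done.

Besides the shell and the picture viewer there is one more tool, called as a command line: name --pt "numbers of a row" for each row, then --argument value for the rest. send_rows: Moves the arm, as the interface text tells. Its arguments: {"type":"object","properties":{"increments":{"type":"array","items":{"type":"array","items":{"type":"number"}}},"fingers":{"type":"number"}},"required":["increments"]}

```bash
mkdir -p pics; ls; cat > h.py <<'E'
import numpy as np, cv2
from cell import observe, cams, job_done, spotter, robot
from scipy.spatial.transform import Rotation as R
def shot(cam,name):
    p,d=cams.camera(cam); cv2.imwrite(f'pics/{name}.png',p); return p,d
def K(cam):
    c=cams.camera_params(cam); f=192/np.tan(np.radians(c['vfov'])/2)
    return np.array([[f,0,c['cx']],[0,f,c['cy']],[0,0,1]]),np.array(c['distortion']),np.array(c['cam_to_world'])
def ray(cam,uv):
    k,d,T=K(cam); uv=np.asarray(uv,float).reshape(-1,1,2)
    n=cv2.undistortPoints(uv,k,d).reshape(-1,2); r=np.c_[n,np.ones(len(n))]
    return T[:3,3],r@T[:3,:3].T   # scale s = depth
def at_z(cam,uv,z):
    o,r=ray(cam,uv); s=(z-o[2])/r[:,2]; return o+r*s[:,None]
def cloud(cam,d):
    v,u=np.mgrid[0:384,0:512]; o,r=ray(cam,np.c_[u.ravel(),v.ravel()])
    return (o+r*d.reshape(-1,1)).reshape(384,512,3)
def proj(cam,P):
    k,d,T=K(cam); Ti=np.linalg.inv(T); rv,_=cv2.Rodrigues(Ti[:3,:3])
    return cv2.projectPoints(np.asarray(P,float).reshape(-1,1,3),rv,Ti[:3,3],k,d)[0].reshape(-1,2)
E
python3 - <<'E'
from h import *
print({k:v for k,v in observe().items()})
for c in('scene','top'):
    p,d=shot(c,c+'0'); print(c,cams.camera_params(c))
E
```

```text
pics
{'t': 0.0, 'joint_pos': array([ 1.01290863e+00,  1.59069748e-01,  1.59824120e+00, -1.42329078e-05,
        1.38617474e+00, -2.10103623e-01]), 'qvel': array([ 0.000259  , -0.00079669, -0.00062273, -0.00077641,  0.00032075,
       -0.00050511]), 'joint_efforts': array([-2.00646009e-04, -3.96002162e+01, -3.31430376e+01, -2.38829534e-04,
        8.32163903e-03,  7.58064118e-06]), 'ee_pos': array([0.19584291, 0.54032668, 0.40370046]), 'ee_rot': array([ 0.69706504, -0.12258667,  0.12209437, -0.69582024]), 'force': array([ 0.64876679, -0.29011744,  0.27445769]), 'ft_torque': array([ 0.01784245,  0.05516955, -0.00229779]), 'grip_width': 0.9961862666989083}
scene {'vfov': 49.899992454249215, 'cx': 257.8821733966998, 'cy': 190.64255929109697, 'distortion': array([-0.07307258,  0.        ,  0.        ,  0.        ,  0.        ]), 'cam_to_world': array([[ 0.8821906 , -0.29918388,  0.36363273, -0.02746126],
       [-0.47071991, -0.58120461,  0.66379512, -1.01751653],
       [ 0.01274821, -0.75676298, -0.65356505,  1.27497694],
       [ 0.        ,  0.        ,  0.        ,  1.        ]])}
top {'vfov': 49.62266986057052, 'cx': 259.8410941458701, 'cy': 187.95360758704382, 'distortion': array([-0.14079663,  0.        ,  0.        ,  0.        ,  0.        ]), 'cam_to_world': array([[ 0.1234008 , -0.94751612,  0.29493295,  0.06071928],
       [-0.99234513, -0.11927183,  0.03202151, -0.01456935],
       [ 0.00483629, -0.29662676, -0.95498124,  1.85267427],
       [ 0.        ,  0.        ,  0.        ,  1.        ]])}
```

View pics/scene0.png

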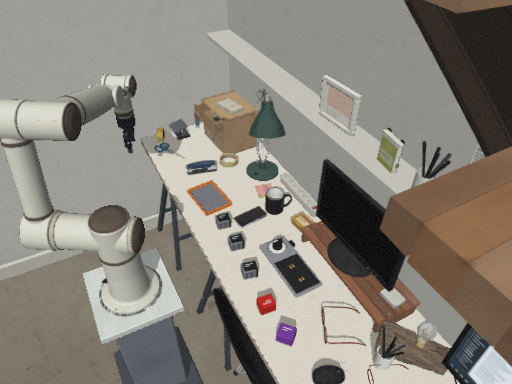

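View pics/top0.png

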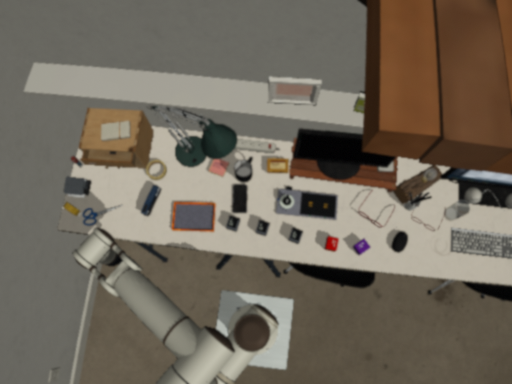

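```bash
python3 - <<'E'
from h import *
for c in('scene','top'):
    p,d=cams.camera(c)
    C=cloud(c,d)
    for q in('pack_1_center','charger_mat','tray_floor','dial_grip','dial','mug_center','phone_center','stapler_center','riser_edge','lamp_head'):
        for r in spotter.place_of(c,q)[:6]:
            u,v=r['centre'][0]*512,r['centre'][1]*384
            w=C[min(383,int(v)),min(511,int(u))]
            print(c,q,round(r['confidence'],2),round(u),round(v),w.round(3))
E
```

```text
scene pack_1_center 0.67 225 221 [0.447 0.134 0.038]
scene tray_floor 0.67 207 197 [0.45  0.344 0.001]
scene dial_grip 0.56 276 239 [ 0.595 -0.035  0.01 ]Traceback (most recent call last):
  File "<stdin>", line 6, in <module>
ValueError: it knows: charger_mat, dial_grip, lamp_head, mug_center, pack, pack_1_center, pack_1_mark, pack_2_center, pack_2_mark, pack_3_center, pack_3_mark, pack_4_center, pack_4_mark, phone_center, riser_edge,
```

```bash
python3 - <<'E'
from h import *
p,d=shot('top','t1'); 
cv2.imwrite('pics/t1c.png',cv2.resize(p[160:270,130:390],None,fx=3,fy=3,interpolation=cv2.INTER_CUBIC))
C=cloud('top',d)
for q in('pack','charger_mat','tray_floor','dial_grip','mug_center','phone_center','stapler_center'):
  for r in spotter.place_of('top',q)[:6]:
    u,v=r['centre'][0]*512,r['centre'][1]*384
    print(q,round(r['confidence'],2),round(u),round(v),C[int(v),int(u)].round(3))
p,d=shot('scene','s1'); C=cloud('scene',d)
cv2.imwrite('pics/s1c.png',cv2.resize(p[150:350,150:350],None,fx=3,fy=3,interpolation=cv2.INTER_CUBIC))
for q in('pack','charger_mat','tray_floor','dial_grip','mug_center','phone_center','stapler_center','lamp_head','riser_edge'):
  for r in spotter.place_of('scene',q)[:6]:
    u,v=r['centre'][0]*512,r['centre'][1]*384
    print(q,round(r['confidence'],2),round(u),round(v),C[int(v),int(u)].round(3))
E
```

```text
pack 0.71 231 226 [0.432 0.156 0.044]
pack 0.67 293 236 [ 0.417 -0.122  0.043]
pack 0.65 262 229 [0.431 0.013 0.046]
pack 0.57 328 247 [ 0.385 -0.28   0.05 ]
pack 0.53 357 251 [ 0.389 -0.415  0.042]
charger_mat 0.71 318 207 [ 0.569 -0.224  0.021]
charger_mat 0.71 236 200 [0.565 0.15  0.003]
charger_mat 0.24 293 243 [ 0.398 -0.132  0.003]
tray_floor 0.72 194 220 [0.447 0.333 0.002]
dial_grip 0.44 263 233 [0.416 0.007 0.036]
mug_center 0.63 242 172 [0.697 0.14  0.012]
mug_center 0.37 343 183 [ 0.691 -0.328  0.058]
phone_center 0.8 237 203 [0.543 0.142 0.017]
stapler_center 0.75 284 202 [ 0.574 -0.071  0.018]
stapler_center 0.7 152 198 [0.508 0.526 0.051]
pack 0.71 237 241 [0.441 0.006 0.041]
pack 0.7 290 340 [ 0.405 -0.463  0.039]
pack 0.68 222 224 [0.427 0.131 0.033]
pack 0.58 266 305 [ 0.396 -0.317  0.045]
pack 0.53 249 276 [ 0.412 -0.157  0.021]
charger_mat 0.97 298 273 [ 0.58  -0.23   0.015]
tray_floor 0.93 203 195 [0.438 0.363 0.004]
dial_grip 0.47 281 240 [ 0.589 -0.083  0.053]
mug_center 0.89 272 201 [0.656 0.111 0.085]
phone_center 0.89 248 213 [0.564 0.159 0.007]
stapler_center 0.84 200 165 [0.489 0.53  0.048]
stapler_center 0.72 226 223 [0.446 0.123 0.031]
stapler_center 0.44 226 218 [0.45  0.14  0.045]
lamp_head 0.95 248 144 [0.791 0.605 0.032]
riser_edge 0.87 337 272 [ 0.684 -0.326  0.069]
```

View pics/t1c.png

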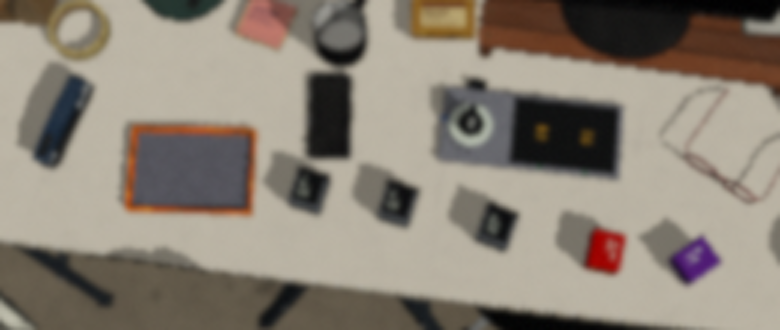

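View pics/s1c.png

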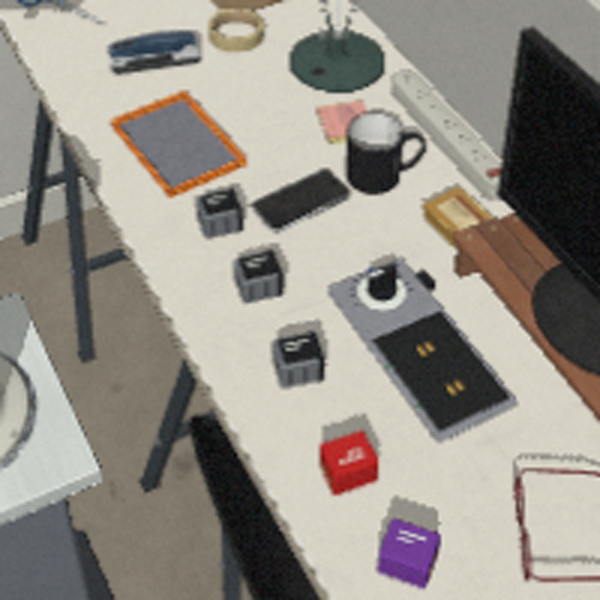

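```bash
cat >> h.py <<'E'
def top_pts(cam,C,p,xy,zlo,zhi,rad=0.05):
    m=(np.hypot(C[...,0]-xy[0],C[...,1]-xy[1])<rad)&(C[...,2]>zlo)&(C[...,2]<zhi)
    return m
E
python3 - <<'E'
from h import *
for cam in('scene','top'):
  p,d=cams.camera(cam); C=cloud(cam,d)
  for xy in((.43,.14),(.43,.005),(.41,-.135)):
    m=top_pts(cam,C,p,xy,.036,.056)
    P=C[m]; r=cv2.minAreaRect(P[:,:2].astype(np.float32)*1000)
    print(cam,xy,len(P),'mean',P.mean(0).round(4),'rect',np.round(r[0],1),np.round(r[1],1),round(r[2],1))
  # desk height, board, tray
  for nm,xy in(('desk',(.42,.07)),('mat',(.57,-.23)),('tray',(.445,.345))):
    m=np.hypot(C[...,0]-xy[0],C[...,1]-xy[1])<.02; print(cam,nm,np.median(C[m][:,2]).round(4))
p,d=cams.camera('scene');q,_=cams.camera('top')
cv2.imwrite('pics/s2c.png',cv2.resize(p[205:285,205:325],None,fx=6,fy=6,interpolation=cv2.INTER_CUBIC))
cv2.imwrite('pics/t2c.png',cv2.resize(q[180:250,215:345],None,fx=6,fy=6,interpolation=cv2.INTER_CUBIC))
E
```

```text
scene (0.43, 0.14) 126 mean [0.4392 0.1456 0.0443] rect [440.8 147.3] [53.  57.1] 83.2
scene (0.43, 0.005) 146 mean [0.4363 0.012  0.0441] rect [437.4  13.2] [52.6 58.2] 78.8
scene (0.41, -0.135) 176 mean [ 0.4198 -0.1383  0.0434] rect [ 420.6 -136.2] [52.5 60. ] 81.1
scene desk 0.0005
scene mat 0.0129
scene tray 0.0048
top (0.43, 0.14) 139 mean [0.4457 0.1482 0.0449] rect [446.5 148.9] [51.5 58.6] 81.1
top (0.43, 0.005) 143 mean [0.4417 0.0146 0.0451] rect [443.4  14.4] [49.5 59.9] 79.3
top (0.41, -0.135) 149 mean [ 0.4246 -0.1363  0.045 ] rect [ 426.2 -136.5] [49.  60.3] 77.9
top desk 0.0011
top mat 0.0142
top tray 0.0047
```

View pics/s2c.png

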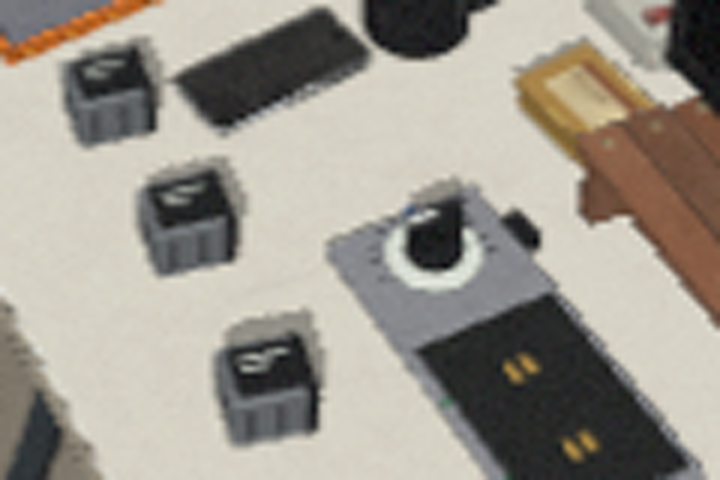

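View pics/t2c.png

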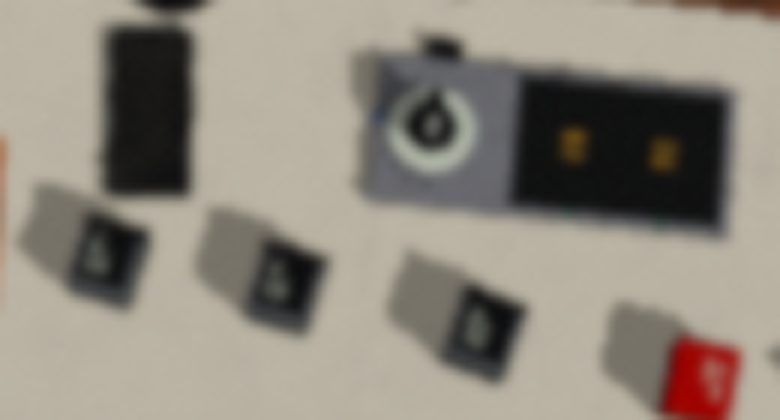

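```bash
cat >> h.py <<'E'
def Rt(psi,tilt=0.0,):
    """tool down, jaw along psi; tilt = rotation about horizontal axis psi (rad, world), right handed"""
    y=np.array([0,0,-1.]); z=np.array([np.cos(psi),np.sin(psi),0]); x=np.cross(y,z)
    M=R.from_matrix(np.c_[x,y,z])
    return R.from_rotvec(tilt*z)*M
def cur():
    o=observe(); return np.array(o['ee_pos']),R.from_quat(o['ee_rot']),o
def grasp(p,r,L=.155): return p+r.apply([0,L,0])
def plan(p1,r1,p0=None,r0=None,vmax=.036,wmax=.11,pivot=0.155):
    """rows from current TCP to target; moves grasp point linearly + slerp. p1 = GRASP POINT target"""
    if p0 is None: p0,r0,_=cur()
    g0=grasp(p0,r0,pivot); p1=np.asarray(p1,float)
    rv=(r0.inv()*r1).as_rotvec()
    tcp1=p1-r1.apply([0,pivot,0])
    n=1
    while True:
        rows=[];p,r=p0,r0
        for i in range(1,n+1):
            rn=r0*R.from_rotvec(rv*i/n); pn=g0+(p1-g0)*i/n-rn.apply([0,pivot,0])
            rows.append(np.r_[r.inv().apply(pn-p),(r.inv()*rn).as_rotvec()]); p,r=pn,rn
        A=np.array(rows)
        if np.linalg.norm(A[:,:3],axis=1).max()<vmax and np.linalg.norm(A[:,3:],axis=1).max()<wmax: break
        n+=1
    print(n,'rows'); print('\n'.join('['+','.join(f'{v:g}' for v in np.round(a,4)+0)+']' for a in A))
def stat():
    p,r,o=cur(); m=r.as_matrix()
    print('t',round(o['t'],2),'tcp',p.round(4),'grasp',grasp(p,r).round(4),'y',m[:,1].round(3),'jaw',m[:,2].round(3),'q',np.round(o['joint_pos'],3),'F',np.round(o['force'],1),'w',round(o['grip_width'],3))
    open('log.txt','a').write(repr((list(map(float,o['joint_pos'])),list(map(float,p)),list(map(float,r.as_quat()))))+'\n')
E
python3 - <<'E'
from h import *
stat()
psi=np.radians(-8)
for k in (0,np.pi): 
    p,r,_=cur(); print(k,np.degrees((r.inv()*Rt(psi+k)).magnitude()))
plan([.443,.155,.12],Rt(psi))
plan([.443,.155,.12],Rt(psi+np.pi))
E
```

```text
t 1.45 tcp [0.196  0.5406 0.4047] grasp [0.196  0.5406 0.2497] y [ 0.  0. -1.] jaw [0.341 0.94  0.   ] q [ 1.013  0.158  1.597 -0.     1.386 -0.21 ] F [ 0.8  0.1 -0.2] w 0.997
0 78.07282016956718
3.141592653589793 101.92717986172815
14 rows
[0.026,0.0093,-0.0199,0,0.0973,0]
[0.0278,0.0093,-0.0173,0,0.0973,0]
[0.0293,0.0093,-0.0145,0,0.0973,0]
[0.0306,0.0093,-0.0116,0,0.0973,0]
[0.0316,0.0093,-0.0085,0,0.0973,0]
[0.0323,0.0093,-0.0054,0,0.0973,0]
[0.0326,0.0093,-0.0023,0,0.0973,0]
[0.0327,0.0093,0.0009,0,0.0973,0]
[0.0324,0.0093,0.0041,0,0.0973,0]
[0.0319,0.0093,0.0072,0,0.0973,0]
[0.031,0.0093,0.0103,0,0.0973,0]
[0.0299,0.0093,0.0133,0,0.0973,0]
[0.0285,0.0093,0.0161,0,0.0973,0]
[0.0268,0.0093,0.0188,0,0.0973,0]
17 rows
[0.0214,0.0076,-0.0164,0,-0.1046,0]
[0.0196,0.0076,-0.0185,0,-0.1046,0]
[0.0175,0.0076,-0.0205,0,-0.1046,0]
[0.0153,0.0076,-0.0222,0,-0.1046,0]
[0.0129,0.0076,-0.0237,0,-0.1046,0]
[0.0103,0.0076,-0.0249,0,-0.1046,0]
[0.0077,0.0076,-0.0258,0,-0.1046,0]
[0.005,0.0076,-0.0265,0,-0.1046,0]
[0.0022,0.0076,-0.0268,0,-0.1046,0]
[-0.0007,0.0076,-0.0269,0,-0.1046,0]
[-0.0035,0.0076,-0.0267,0,-0.1046,0]
[-0.0062,0.0076,-0.0262,0,-0.1046,0]
[-0.0089,0.0076,-0.0254,0,-0.1046,0]
[-0.0115,0.0076,-0.0243,0,-0.1046,0]
[-0.014,0.0076,-0.023,0,-0.1046,0]
[-0.0163,0.0076,-0.0214,0,-0.1046,0]
[-0.0185,0.0076,-0.0196,0,-0.1046,0]
```

send_rows --pt "0.026 0.009 -0.02 0 0.097 0" --pt "0.028 0.009 -0.017 0 0.097 0" --pt "0.029 0.009 -0.0145 0 0.097 0" --pt "0.031 0.009 -0.0115 0 0.097 0" --pt "0.032 0.009 -0.0085 0 0.097 0" --pt "0.032 0.009 -0.0055 0 0.097 0" --pt "0.033 0.009 -0.0025 0 0.097 0" --pt "0.033 0.009 0.001 0 0.097 0" --fingers 0

```text
t: 2.12
ee_pos: [0.338, 0.3146, 0.3326]
ee_rot: [-0.59, 0.384, -0.384, 0.598]
force: [0.3, 0.3, 0.3]
grip_width: 1.003
```

```bash
python3 - <<'E'
from h import *
stat()
plan([.443,.155,.12],Rt(np.radians(-8)))
E
```

```text
t 2.12 tcp [0.338  0.3146 0.3326] grasp [0.3389 0.3161 0.1776] y [ 0.006  0.009 -1.   ] jaw [0.912 0.411 0.009] q [ 0.485 -0.075  1.986  0.006  1.221  0.06 ] F [0.3 0.3 0.3] w 1.003
6 rows
[0.0314,0.0095,0.0049,-0.0012,0.0939,-0.0014]
[0.0309,0.0095,0.0078,-0.0012,0.0939,-0.0014]
[0.03,0.0095,0.0107,-0.0012,0.0939,-0.0014]
[0.0289,0.0095,0.0135,-0.0012,0.0939,-0.0014]
[0.0275,0.0096,0.0162,-0.0012,0.0939,-0.0014]
[0.0258,0.0096,0.0187,-0.0012,0.0939,-0.0014]
```

send_rows --pt "0.031 0.0095 0.005 -0.001 0.094 -0.001" --pt "0.031 0.0095 0.008 -0.001 0.094 -0.001" --pt "0.03 0.0095 0.011 -0.001 0.094 -0.001" --pt "0.029 0.0095 0.0135 -0.001 0.094 -0.001" --pt "0.0275 0.0095 0.016 -0.001 0.094 -0.001" --pt "0.026 0.0095 0.0185 -0.001 0.094 -0.001"

```text
t: 2.62
ee_pos: [0.4448, 0.1448, 0.2743]
ee_rot: [0.453, -0.54, 0.541, -0.458]
force: [0.8, -0.2, -0.0]
grip_width: 1.001
```

```bash
cat > fk.py <<'E'
from h import *
from scipy.optimize import least_squares
def fk(q,P):
    h,L1,L2,d5,d6=P; s4=1
    Rz=lambda a:R.from_euler('z',a); Ry=lambda a:R.from_euler('y',a)
    r=Rz(q[0])*Ry(q[1]); p=np.array([0,0,h])+r.apply([0,0,L1])
    r=r*Ry(q[2]); p=p+r.apply([0,0,L2])
    r=r*Rz(q[3]); r=r*Ry(q[4]); p=p+r.apply([0,d5,0])
    r=r*Rz(q[5]); p=p+r.apply([0,0,d6])
    return p,r
if __name__=='__main__':
    D=[eval(l) for l in open('log.txt')]
    o=observe(); D.append((list(o['joint_pos']),list(o['ee_pos']),list(o['ee_rot'])))
    f=lambda P:np.concatenate([fk(q,P)[0]-p for q,p,_ in D])
    s=least_squares(f,[.2,.4,.4,.12,.1]); print(s.x,abs(s.fun).max(),len(D), np.linalg.svd(s.jac)[1])
    for q,p,Q in D:
        print((fk(q,s.x)[1].inv()*R.from_quat(Q)).as_rotvec().round(3))
E
python3 fk.py; python3 - <<'E'
from h import *
stat()
p,d=shot('scene','s3'); cv2.imwrite('pics/s3c.png',cv2.resize(p[120:320,130:330],None,fx=3,fy=3))
E
```

```text
[-0.2747989   0.40206484  0.50487791  0.12144094 -0.37477342] 0.0064473090240926845 3 [3.06459818 1.73205671 1.60964869 0.13129469 0.00321947]
[ 1.209 -1.209 -1.209]
[ 1.209 -1.209 -1.209]
[ 1.209 -1.209 -1.209]
t 2.62 tcp [0.4448 0.1448 0.2743] grasp [0.4457 0.1454 0.1193] y [ 0.006  0.004 -1.   ] jaw [ 0.986 -0.169  0.005] q [0.054 0.025 2.015 0.004 1.095 0.222] F [ 0.8 -0.2 -0. ] w 1.001
```

View pics/s3c.png

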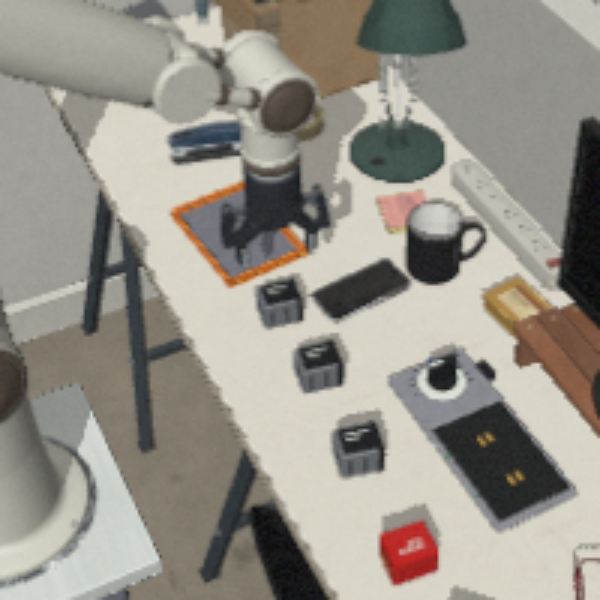

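```bash
cat > ik.py <<'E'
from fk import *
LO=np.array([-2.91,-.94,.18,-1.29,.17,-3]);HI=np.array([2.91,2.29,2.7,4.43,2.64,3])
d6=.12
OFF=R.from_rotvec([1.209,-1.209,-1.209])
D=[eval(l) for l in open('log.txt')]
def fit(d6):
    f=lambda P:np.concatenate([fk(q,[*P,d6])[0]-p for q,p,_ in D]); s=least_squares(f,[.2,.4,.4,.12]); return [*s.x,d6]
P=fit(d6)
def ik(g,r,q0,tool=.155):
    tcp=np.asarray(g)-r.apply([0,tool,0]); rt=r*OFF.inv()
    def f(q):
        p,rr=fk(q,P); return np.r_[(p-tcp),.3*(rr.inv()*rt).as_rotvec()]
    s=least_squares(f,np.clip(q0,LO+1e-3,HI-1e-3),bounds=(LO,HI)); return s.x,np.linalg.norm(s.fun)
def path(gs,rs,q0):
    for g,r in zip(gs,rs):
        q0,e=ik(g,r,q0); p5=fk(q0,P)
        lim=np.minimum(q0-LO,HI-q0).min()
        print(np.round(q0,2),'err',round(e,4),'lim',round(lim,2))
    return q0
E
python3 - <<'E'
from ik import *
print(P)
q=observe()['joint_pos']
for psi_deg in (-8,-20,-30):
  print(psi_deg)
  ps=np.radians(psi_deg)
  n=6
  path([[.575,-.19,.12]]*n,[Rt(ps,np.radians(75)*i/(n-1)) for i in range(n)],q)
E
```

```text
[np.float64(0.19839776268723747), np.float64(0.42261392494686995), np.float64(0.5013943934510487), np.float64(0.11993378874263866), 0.12]
-8
[-0.52  0.33  1.66 -0.    1.15 -0.38] err 0.0 lim 0.98
[-0.62  0.37  1.68  0.25  1.22 -0.58] err 0.0 lim 1.02
[-0.7   0.45  1.68  0.45  1.33 -0.74] err 0.0 lim 1.02
[-0.76  0.54  1.67  0.62  1.47 -0.86] err 0.0 lim 1.03
[-0.79  0.65  1.65  0.76  1.62 -0.94] err 0.0 lim 1.02
[-0.81  0.77  1.64  0.89  1.78 -1.  ] err 0.0 lim 0.86
-20
[-0.52  0.33  1.66 -0.    1.15 -0.17] err 0.0 lim 0.98
[-0.63  0.34  1.73  0.27  1.16 -0.4 ] err 0.0 lim 0.97
[-0.71  0.39  1.78  0.52  1.23 -0.61] err 0.0 lim 0.92
[-0.78  0.46  1.81  0.72  1.34 -0.77] err 0.0 lim 0.89
[-0.82  0.56  1.82  0.89  1.48 -0.9 ] err 0.0 lim 0.88
[-0.83  0.68  1.81  1.03  1.64 -1.  ] err 0.0 lim 0.89
-30
[-0.52  0.33  1.66 -0.    1.15  0.01] err 0.0 lim 0.98
[-0.63  0.31  1.77  0.29  1.11 -0.24] err 0.0 lim 0.93
[-0.72  0.34  1.86  0.57  1.13 -0.49] err 0.0 lim 0.84
[-0.78  0.4   1.92  0.82  1.22 -0.71] err 0.0 lim 0.78
[-0.82  0.49  1.95  1.01  1.35 -0.88] err 0.0 lim 0.75
[-0.84  0.6   1.96  1.17  1.52 -1.01] err 0.0 lim 0.74
```

```bash
python3 - <<'E'
from h import *
for cam in('scene','top'):
    p,d=cams.camera(cam); C=cloud(cam,d)
    R_=spotter.regions_of(cam,'phone_center')
    for r in R_[:2]:
        Q=C[r['region']]; Q=Q[(Q[:,2]<.03)]
        rr=cv2.minAreaRect(Q[:,:2].astype(np.float32)*1000); print(cam,r['confidence'],len(Q),rr, cv2.boxPoints(rr).round())
plan([.442,.158,.075],Rt(np.radians(-8)))
# mat region
    
for cam in('scene','top'):
  for r in spotter.regions_of(cam,'charger_mat')[:2]:
    p,d=cams.camera(cam); C=cloud(cam,d); Q=C[r['region']]; 
    rr=cv2.minAreaRect(Q[:,:2].astype(np.float32)*1000); print(cam,'mat',r['confidence'],len(Q),rr)
  for r in spotter.regions_of(cam,'tray_floor')[:2]:
    Q=C[r['region']]; 
    rr=cv2.minAreaRect(Q[:,:2].astype(np.float32)*1000); print(cam,'tray',r['confidence'],len(Q),rr)
E
```

```text
scene 0.72 356 ((564.0588989257812, 134.54307556152344), (139.37738037109375, 73.43301391601562), 5.727823734283447) [[491. 164.]
 [498.  91.]
 [637. 105.]
 [630. 178.]]
2 rows
[-0.0053,0.0223,-0.002,-0.0021,-0.0123,-0.0025]
[-0.0054,0.0223,-0.0019,-0.0021,-0.0123,-0.0025]
scene mat 0.57 1773 ((360.2503967285156, -560.7929077148438), (1176.259033203125, 228.2139892578125), 60.65208053588867)
scene tray 0.61 641 ((451.5732116699219, 287.3186950683594), (308.4732360839844, 151.7155303955078), 86.38104248046875)
scene tray 0.55 269 ((216.4833984375, -571.7680053710938), (1014.2354125976562, 64.25900268554688), 64.93470001220703)
top mat 0.56 1562 ((354.757568359375, -167.1805877685547), (283.7603454589844, 598.727783203125), 87.9279556274414)
top tray 0.17 159 ((255.0225830078125, -91.09803009033203), (50.87749481201172, 414.55157470703125), 75.499267578125)
```

send_rows --pt "-0.005 0.022 -0.002 -0.002 -0.012 -0.0025" --pt "-0.005 0.022 -0.002 -0.002 -0.012 -0.0025" --pt "0 0 0 0 0 0" --fingers 0.15

```text
t: 3.42
ee_pos: [0.4422, 0.1595, 0.2319]
ee_rot: [0.463, -0.531, 0.534, -0.467]
force: [-0.7, 0.3, -0.4]
grip_width: 0.85
```

```bash
python3 - <<'E'
from h import *
stat()
p,d=cams.camera('top'); cv2.imwrite('pics/t4.png',cv2.resize(p[180:260,180:340],None,fx=5,fy=5,interpolation=cv2.INTER_CUBIC))
p,d=cams.camera('scene'); cv2.imwrite('pics/s4.png',cv2.resize(p[160:300,170:340],None,fx=4,fy=4,interpolation=cv2.INTER_CUBIC))
plan([.442,.158,.026],Rt(np.radians(-8)))
E
```

```text
t 3.42 tcp [0.4422 0.1595 0.2319] grasp [0.4433 0.1595 0.0769] y [ 0.007 -0.    -1.   ] jaw [ 0.991 -0.135  0.007] q [ 8.80e-02  1.05e-01  2.03e+00 -1.00e-03  1.00e+00  2.24e-01] F [-0.7  0.3 -0.4] w 0.85
2 rows
[0.0007,0.0269,-0.0011,-0.0058,0.0018,-0.0008]
[0.0007,0.0269,-0.001,-0.0058,0.0018,-0.0008]
```

View pics/s4.png

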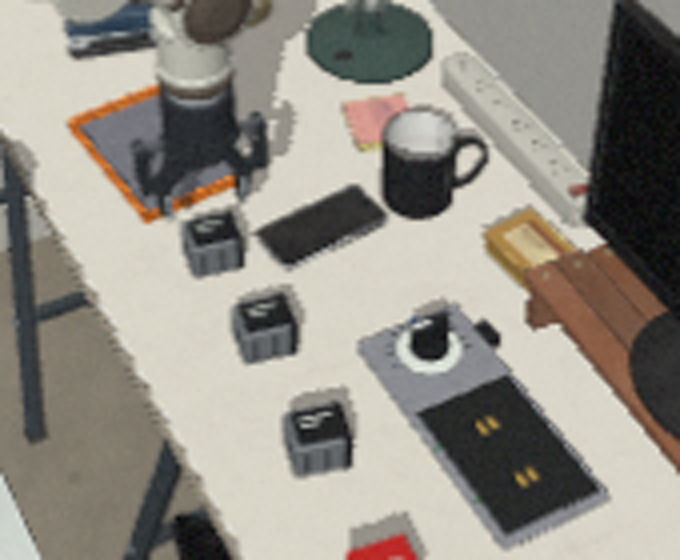

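```bash
python3 - <<'E'
from h import *
q=proj('scene',[[.443,.1595,.07],[.485,.154,.07],[.40,.165,.07],[.443,.148,.044]]); print(((q-[170,160])*4).round())
E
```

```text
[[205. 205.]
 [243. 196.]
 [166. 215.]
 [211. 229.]]
```

send_rows --pt "0.0007 0.027 -0.001 -0.006 0.002 -0.001" --pt "0.0007 0.0265 -0.001 -0.006 0.002 -0.001" --pt "0 0 0 0 0 0"

```text
t: 3.77
ee_pos: [0.4457, 0.1584, 0.1859]
ee_rot: [0.461, -0.531, 0.536, -0.467]
force: [-0.0, -0.8, -0.5]
grip_width: 0.85
```

send_rows --pt "0 0 0 0 0 0" --pt "0 0 0 0 0 0" --pt "0 0 0 0 0 0" --pt "0 0 0 0 0 0" --pt "0 0 0 0 0 0" --fingers 1

```text
t: 4.18
ee_pos: [0.4491, 0.1585, 0.1932]
ee_rot: [0.458, -0.529, 0.538, -0.47]
force: [0.2, 0.2, -0.6]
grip_width: 0.667
```

```bash
python3 - <<'E'
from h import *
stat()
for cam in('top','scene'):
  p,d=cams.camera(cam); C=cloud(cam,d)
  # mat: dark pixels at z .005-.025 in board area
  m=(C[...,0]>.48)&(C[...,0]<.68)&(C[...,1]>-.36)&(C[...,1]<0.05)&(C[...,2]>.007)&(C[...,2]<.03)
  rr=cv2.minAreaRect(C[m][:,:2].astype(np.float32)*1000); print(cam,'board',m.sum(),rr)
  g=p.max(2)<55
  mm=m&g&(C[...,1]<-.12); 
  mm=cv2.morphologyEx(mm.astype(np.uint8),cv2.MORPH_OPEN,np.ones((3,3)))>0
  rr=cv2.minAreaRect(C[mm][:,:2].astype(np.float32)*1000); print(cam,'mat',mm.sum(),rr)
  hsv=cv2.cvtColor(p,cv2.COLOR_BGR2HSV)
  o=(hsv[...,0]<18)&(hsv[...,1]>150)&(hsv[...,2]>100)&(C[...,0]>.33)&(C[...,0]<.56)&(C[...,1]>.2)&(C[...,1]<.5)&(C[...,2]<.03)
  rr=cv2.minAreaRect(C[o][:,:2].astype(np.float32)*1000); print(cam,'tray',o.sum(),rr)
E
```

```text
t 4.18 tcp [0.4491 0.1585 0.1932] grasp [0.4523 0.1587 0.0383] y [ 0.021  0.001 -1.   ] jaw [ 0.99  -0.139  0.02 ] q [ 8.500e-02  1.910e-01  2.028e+00 -1.000e-03  9.020e-01  2.250e-01] F [ 0.2  0.2 -0.6] w 0.667
top board 1619 ((579.7252197265625, -155.55384826660156), (409.0166015625, 198.46224975585938), 89.92096710205078)
top mat 515 ((582.468994140625, -227.1011505126953), (102.98591613769531, 155.8924560546875), 1.225409746170044)
top tray 124 ((456.79095458984375, 353.57293701171875), (130.79531860351562, 149.66690063476562), 5.649087905883789)
scene board 1645 ((578.8079223632812, -155.23951721191406), (187.05624389648438, 403.8072509765625), 2.5238664150238037)
scene mat 696 ((580.717041015625, -224.8941192626953), (103.00423431396484, 158.2571258544922), 0.4680229127407074)
scene tray 99 ((451.6418151855469, 337.8879699707031), (133.4097442626953, 200.7743377685547), 6.7486572265625)
```

send_rows --pt "0 0 0 0 0 0" --pt "0 0.008 -0.004 -0.01 0 0" --pt "0 0.008 -0.003 -0.01 0 0" --fingers 0.15

```text
t: 4.53
ee_pos: [0.4435, 0.1597, 0.1783]
ee_rot: [-0.461, 0.534, -0.534, 0.466]
force: [0.6, -0.4, -0.4]
grip_width: 0.849
```

send_rows --pt "0 0.001 0 0 0 0" --pt "0 0.001 0 0 0 0" --pt "0 0.001 0 0 0 0" --pt "0 0.001 0 0 0 0" --pt "0 0.001 0 0 0 0" --fingers 1

```text
t: 4.95
ee_pos: [0.4437, 0.1599, 0.1757]
ee_rot: [-0.464, 0.535, -0.532, 0.464]
force: [-6.3, -2.2, 15.9]
grip_width: 0.674
```

```bash
python3 - <<'E'
from h import *
stat()
plan([.46,.15,.13],Rt(np.radians(-8)))
E
```

```text
t 4.95 tcp [0.4437 0.1599 0.1757] grasp [0.4433 0.1604 0.0207] y [-0.002  0.003 -1.   ] jaw [ 0.99  -0.138 -0.003] q [0.088 0.224 2.035 0.004 0.885 0.224] F [-6.3 -2.2 15.9] w 0.674
4 rows
[0.0018,-0.0273,0.0043,0.0007,0.0003,-0.0007]
[0.0018,-0.0273,0.0043,0.0007,0.0003,-0.0007]
[0.0019,-0.0273,0.0044,0.0007,0.0003,-0.0007]
[0.0019,-0.0273,0.0044,0.0007,0.0003,-0.0007]
```

send_rows --pt "0.002 -0.027 0.004 0 0 0" --pt "0.002 -0.027 0.004 0 0 0" --pt "0.002 -0.027 0.004 0 0 0" --pt "0.002 -0.027 0.004 0 0 0" --pt "0 -0.02 0 0 0 0"

```text
t: 5.37
ee_pos: [0.4553, 0.1489, 0.3002]
ee_rot: [-0.47, 0.539, -0.527, 0.458]
force: [0.7, -0.3, -1.1]
grip_width: 0.669
```

```bash
python3 - <<'E'
from h import *
stat()
plan([.58,-.18,.16],Rt(np.radians(1)))
E
```

```text
t 5.37 tcp [0.4553 0.1489 0.3002] grasp [0.4517 0.1491 0.1452] y [-0.023  0.002 -1.   ] jaw [ 0.99  -0.137 -0.023] q [0.062 0.026 1.956 0.003 1.182 0.199] F [ 0.7 -0.3 -1.1] w 0.669
10 rows
[0.0308,-0.0018,0.0168,0.0023,-0.0155,0]
[0.0311,-0.0018,0.0164,0.0023,-0.0155,0]
[0.0314,-0.0018,0.0159,0.0023,-0.0155,0]
[0.0316,-0.0017,0.0154,0.0023,-0.0155,0]
[0.0319,-0.0017,0.0149,0.0023,-0.0155,0]
[0.0321,-0.0016,0.0144,0.0023,-0.0155,0]
[0.0323,-0.0016,0.0139,0.0023,-0.0155,0]
[0.0325,-0.0016,0.0134,0.0023,-0.0155,0]
[0.0327,-0.0015,0.0129,0.0023,-0.0155,0]
[0.0329,-0.0015,0.0124,0.0023,-0.0155,0]
```

send_rows --pt "0.031 -0.002 0.017 0.002 -0.0155 0" --pt "0.031 -0.002 0.0165 0.002 -0.0155 0" --pt "0.0315 -0.002 0.016 0.002 -0.0155 0" --pt "0.0315 -0.002 0.0155 0.002 -0.0155 0" --pt "0.032 -0.002 0.015 0.002 -0.0155 0" --pt "0.032 -0.002 0.0145 0.002 -0.0155 0" --pt "0.0325 -0.002 0.014 0.002 -0.0155 0" --pt "0.0325 -0.002 0.0135 0.002 -0.0155 0"

```text
t: 6.03
ee_pos: [0.5594, -0.1184, 0.3153]
ee_rot: [-0.501, 0.502, -0.496, 0.501]
force: [1.3, 1.0, -0.9]
grip_width: 0.672
```

```bash
python3 - <<'E'
from h import *
stat()
plan([.58,-.18,.15],Rt(np.radians(1),np.radians(78)))
E
```

```text
t 6.03 tcp [ 0.5594 -0.1184  0.3153] grasp [ 0.5584 -0.1175  0.1603] y [-0.006  0.006 -1.   ] jaw [ 1.     0.004 -0.006] q [-0.42   0.236  1.691  0.003  1.223 -0.425] F [ 1.3  1.  -0.9] w 0.672
13 rows
[0.0209,0.0016,0.0017,-0.0003,-0.0012,0.1043]
[0.021,0.0011,0.0017,-0.0003,-0.0012,0.1043]
[0.021,0.0006,0.0017,-0.0003,-0.0012,0.1043]
[0.021,0.0001,0.0017,-0.0003,-0.0012,0.1043]
[0.0208,-0.0004,0.0017,-0.0003,-0.0012,0.1043]
[0.0207,-0.0009,0.0017,-0.0003,-0.0012,0.1043]
[0.0205,-0.0014,0.0017,-0.0003,-0.0012,0.1043]
[0.0202,-0.0018,0.0017,-0.0003,-0.0012,0.1043]
[0.0199,-0.0022,0.0017,-0.0003,-0.0012,0.1043]
[0.0196,-0.0026,0.0017,-0.0003,-0.0012,0.1043]
[0.0192,-0.003,0.0016,-0.0003,-0.0012,0.1043]
[0.0188,-0.0033,0.0016,-0.0003,-0.0012,0.1043]
[0.0184,-0.0035,0.0016,-0.0003,-0.0012,0.1043]
```

send_rows --pt "0.021 0.0015 0.0015 0 -0.001 0.104" --pt "0.021 0.001 0.0015 0 -0.001 0.104" --pt "0.021 0.0005 0.0015 0 -0.001 0.104" --pt "0.021 0 0.0015 0 -0.001 0.104" --pt "0.021 -0.0005 0.0015 0 -0.001 0.104" --pt "0.0205 -0.001 0.0015 0 -0.001 0.104" --pt "0.0205 -0.0015 0.0015 0 -0.001 0.104" --pt "0.02 -0.002 0.0015 0 -0.001 0.104"

```text
t: 6.7
ee_pos: [0.5737, -0.2826, 0.2532]
ee_rot: [-0.245, 0.662, -0.24, 0.667]
force: [0.5, -0.1, -1.8]
grip_width: 0.671
```

```bash
python3 - <<'E'
from h import *
stat()
plan([.58,-.18,.12],Rt(np.radians(1),np.radians(78)))
E
```

```text
t 6.7 tcp [ 0.5737 -0.2826  0.2532] grasp [ 0.573  -0.164   0.1534] y [-0.004  0.765 -0.644] jaw [1.    0.009 0.005] q [-0.763  0.648  1.37   0.596  1.774 -0.854] F [ 0.5 -0.1 -1.8] w 0.671
5 rows
[0.0224,0.0026,0.0016,-0.0019,0.0001,0.098]
[0.0225,0.0019,0.0016,-0.0019,0.0001,0.098]
[0.0226,0.0012,0.0016,-0.0019,0.0001,0.098]
[0.0226,0.0004,0.0016,-0.0019,0.0001,0.098]
[0.0225,-0.0003,0.0016,-0.0019,0.0001,0.098]
```

send_rows --pt "0.0225 0.0025 0.0015 -0.002 0 0.098" --pt "0.0225 0.002 0.0015 -0.002 0 0.098" --pt "0.0225 0.001 0.0015 -0.002 0 0.098" --pt "0.0225 0.0005 0.0015 -0.002 0 0.098" --pt "0.0225 0 0.0015 -0.002 0 0.098"

```text
t: 7.12
ee_pos: [0.5811, -0.3369, 0.1456]
ee_rot: [-0.071, 0.703, -0.062, 0.705]
force: [0.1, -0.1, -1.1]
grip_width: 0.673
```

```bash
python3 fk.py | head -1; python3 - <<'E'
from h import *
stat()
plan([.58,-.18,.062],Rt(np.radians(1),np.radians(78)))
p,d=cams.camera('scene'); cv2.imwrite('pics/s5.png',cv2.resize(p[140:340,170:400],None,fx=3,fy=3,interpolation=cv2.INTER_CUBIC))
E
```

```text
[0.24154491 0.38416593 0.49023561 0.11402813 0.14361938] 0.06804577218063226 10 [5.46812176 3.17833101 2.97341996 0.95046396 0.50323788]
t 7.12 tcp [ 0.5811 -0.3369  0.1456] grasp [ 0.5792 -0.1846  0.1166] y [-0.012  0.982 -0.187] jaw [1.    0.013 0.002] q [-0.836  1.029  1.127  0.856  2.107 -0.877] F [ 0.1 -0.1 -1.1] w 0.673
2 rows
[0.0248,0.0074,0.0008,-0.0025,0.0004,-0.0105]
[0.0247,0.0077,0.0008,-0.0025,0.0004,-0.0105]
```

View pics/s5.png

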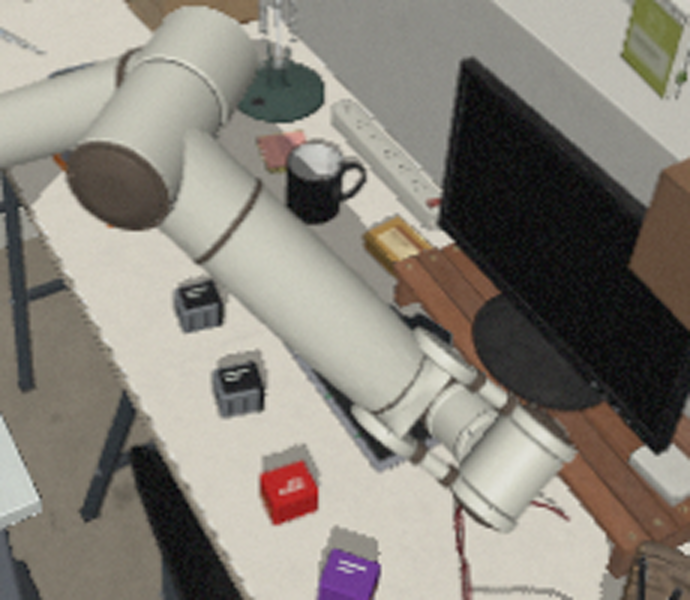

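```bash
python3 - <<'E'
from h import *
p,d=cams.camera('scene'); C=cloud('scene',d)
B=C[140+300:140+301] if 0 else C[255:320,300:365]
m=(B[...,2]>.02)&(B[...,0]>.3)
for v in range(0,65,8):
    print([tuple(B[v,u].round(2)) for u in range(0,65,12)])
from fk import *
D=[eval(l) for l in open('log.txt')]
def fk2(q,V):
    V=V.reshape(-1,3); a='zyyzyz'; r=R.identity(); p=V[0].copy()
    for i in range(6):
        r=r*R.from_euler(a[i],q[i]); p=p+r.apply(V[i+1])
    return p
x0=np.zeros((7,3)); x0[0,2]=.2;x0[2,2]=.42;x0[3,2]=.5;x0[5,1]=.12;x0[6,2]=.12
f=lambda x:np.r_[np.concatenate([fk2(q,x)-p for q,p,_ in D]),.01*(x-x0.ravel())]
s=least_squares(f,x0.ravel()); print(s.x.reshape(-1,3).round(3),abs(s.fun[:3*len(D)]).max())
E
```

```text
[(np.float64(0.48), np.float64(-0.36), np.float64(0.31)), (np.float64(0.52), np.float64(-0.37), np.float64(0.3)), (np.float64(0.69), np.float64(-0.24), np.float64(0.07)), (np.float64(0.72), np.float64(-0.27), np.float64(0.09)), (np.float64(0.76), np.float64(-0.3), np.float64(0.09)), (np.float64(0.76), np.float64(-0.35), np.float64(0.15))]
[(np.float64(0.47), np.float64(-0.38), np.float64(0.3)), (np.float64(0.51), np.float64(-0.39), np.float64(0.28)), (np.float64(0.56), np.float64(-0.39), np.float64(0.26)), (np.float64(0.7), np.float64(-0.3), np.float64(0.08)), (np.float64(0.74), np.float64(-0.32), np.float64(0.09)), (np.float64(0.77), np.float64(-0.35), np.float64(0.09))]
[(np.float64(0.46), np.float64(-0.39), np.float64(0.28)), (np.float64(0.5), np.float64(-0.4), np.float64(0.27)), (np.float64(0.55), np.float64(-0.4), np.float64(0.24)), (np.float64(0.68), np.float64(-0.32), np.float64(0.07)), (np.float64(0.72), np.float64(-0.35), np.float64(0.08)), (np.float64(0.75), np.float64(-0.37), np.float64(0.09))]
[(np.float64(0.46), np.float64(-0.4), np.float64(0.25)), (np.float64(0.54), np.
[... 1455 characters left out ...]
, (np.float64(0.54), np.float64(-0.5), np.float64(0.16)), (np.float64(0.66), np.float64(-0.45), np.float64(-0.0)), (np.float64(0.69), np.float64(-0.47), np.float64(0.0))]
[(np.float64(0.49), np.float64(-0.4), np.float64(-0.0)), (np.float64(0.53), np.float64(-0.42), np.float64(0.0)), (np.float64(0.55), np.float64(-0.45), np.float64(0.04)), (np.float64(0.54), np.float64(-0.51), np.float64(0.12)), (np.float64(0.64), np.float64(-0.48), np.float64(0.0)), (np.float64(0.68), np.float64(-0.5), np.float64(-0.0))]
[[-0.     0.     0.249]
 [-0.001  0.039  0.049]
 [ 0.     0.039  0.386]
 [ 0.048  0.039  0.51 ]
 [ 0.    -0.059  0.01 ]
 [-0.001  0.061  0.006]
 [-0.    -0.     0.126]] 8.162015101526032e-05
```

send_rows --pt "0.0245 0.0075 0.001 -0.0025 0 -0.01" --pt "0.0245 0.0075 0.001 -0.0025 0 -0.01"

```text
t: 7.38
ee_pos: [0.582, -0.3313, 0.0907]
ee_rot: [-0.081, 0.704, -0.069, 0.702]
force: [-0.2, -0.0, -2.0]
grip_width: 0.671
```

send_rows --pt "0.004 0.001 0 0 0 0" --pt "0.004 0.001 0 0 0 0"

```text
t: 7.55
ee_pos: [0.5819, -0.33, 0.0838]
ee_rot: [-0.081, 0.704, -0.066, 0.703]
force: [-4.4, -5.3, 24.5]
grip_width: 0.671
```

```bash
python3 - <<'E'
from h import *
stat()
E
```

```text
t 7.55 tcp [ 0.5819 -0.33    0.0838] grasp [ 0.5787 -0.1784  0.0517] y [-0.021  0.978 -0.207] jaw [ 1.     0.021 -0.004] q [-0.828  1.13   1.089  0.815  2.049 -0.932] F [-4.4 -5.3 24.5] w 0.671
```

send_rows --pt "-0.001 0 0 0 0 0" --pt "0 0 0 0 0 0" --pt "0 0 0 0 0 0" --pt "0 0 0 0 0 0" --fingers 0.1

```text
t: 7.88
ee_pos: [0.5843, -0.3309, 0.0937]
ee_rot: [-0.085, 0.701, -0.069, 0.705]
force: [-0.0, 0.2, 0.2]
grip_width: 0.902
```

```bash
python3 - <<'E'
from h import *
stat()
p,d=cams.camera('top'); cv2.imwrite('pics/t6.png',cv2.resize(p[150:260,230:380],None,fx=5,fy=5,interpolation=cv2.INTER_CUBIC))
E
```

```text
t 7.88 tcp [ 0.5843 -0.3309  0.0937] grasp [ 0.581  -0.1796  0.0601] y [-0.021  0.976 -0.217] jaw [1.    0.023 0.004] q [-0.826  1.114  1.091  0.816  2.05  -0.93 ] F [-0.   0.2  0.2] w 0.902
```

View pics/t6.png

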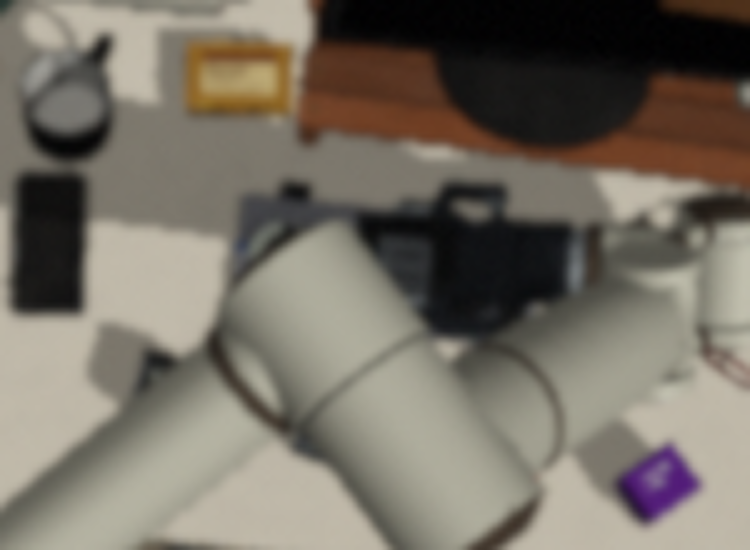

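send_rows --pt "0 -0.03 0 0 0 0" --pt "0 -0.03 0 0 0 0" --pt "0 -0.03 0 0 0 0" --pt "-0.03 -0.01 0 0 0 0" --pt "-0.03 0 0 0 0 0" --pt "-0.03 0 0 0 0 0"

```text
t: 8.43
ee_pos: [0.5837, -0.4099, 0.1949]
ee_rot: [-0.081, 0.706, -0.065, 0.7]
force: [0.4, 0.5, -0.9]
grip_width: 0.904
```

```bash
python3 - <<'E'
from h import *
stat()
plan([.58,-.19,.15],Rt(np.radians(1),np.radians(0)))
E
```

```text
t 8.43 tcp [ 0.5837 -0.4099  0.1949] grasp [ 0.58   -0.2582  0.1631] y [-0.024  0.978 -0.205] jaw [ 1.     0.022 -0.011] q [-0.894  1.066  0.941  0.857  2.237 -0.784] F [ 0.4  0.5 -0.9] w 0.904
13 rows
[-0.0163,0.0062,0,0.001,-0.0003,-0.1049]
[-0.0169,0.0062,0,0.001,-0.0003,-0.1049]
[-0.0174,0.0061,0,0.001,-0.0003,-0.1049]
[-0.018,0.0059,0,0.001,-0.0003,-0.1049]
[-0.0185,0.0057,0,0.001,-0.0003,-0.1049]
[-0.019,0.0054,-0.0001,0.001,-0.0003,-0.1049]
[-0.0195,0.0051,-0.0001,0.001,-0.0003,-0.1049]
[-0.0199,0.0048,-0.0001,0.001,-0.0003,-0.1049]
[-0.0203,0.0044,-0.0001,0.001,-0.0003,-0.1049]
[-0.0206,0.0039,-0.0001,0.001,-0.0003,-0.1049]
[-0.0209,0.0034,-0.0001,0.001,-0.0003,-0.1049]
[-0.0212,0.0029,-0.0001,0.001,-0.0003,-0.1049]
[-0.0214,0.0024,-0.0001,0.001,-0.0003,-0.1049]
```

send_rows --pt "-0.016 0.006 0 0.001 0 -0.105" --pt "-0.017 0.006 0 0.001 0 -0.105" --pt "-0.0175 0.006 0 0.001 0 -0.105" --pt "-0.018 0.006 0 0.001 0 -0.105" --pt "-0.0185 0.0055 0 0.001 0 -0.105" --pt "-0.019 0.0055 0 0.001 0 -0.105" --pt "-0.0195 0.005 0 0.001 0 -0.105" --pt "-0.02 0.005 0 0.001 0 -0.105"

```text
t: 9.1
ee_pos: [0.5807, -0.294, 0.2997]
ee_rot: [-0.37, 0.6, -0.367, 0.607]
force: [0.3, -0.1, 0.8]
grip_width: 0.901
```

send_rows --pt "-0.02 0.0045 0 0.001 0 -0.105" --pt "-0.0205 0.004 0 0.001 0 -0.105" --pt "-0.021 0.0035 0 0.001 0 -0.105" --pt "-0.021 0.003 0 0.001 0 -0.105" --pt "-0.0215 0.0025 0 0.001 0 -0.105"

```text
t: 9.52
ee_pos: [0.5794, -0.1858, 0.3171]
ee_rot: [0.515, -0.47, 0.526, -0.487]
force: [-0.7, -0.1, -1.2]
grip_width: 0.9
```

```bash
python3 - <<'E'
from h import *
stat()
for cam in('top','scene'):
  p,d=cams.camera(cam); C=cloud(cam,d)
  m=top_pts(cam,C,p,(.58,-.18),.05,.078,.06)
  cv2.imwrite(f'pics/{cam}7.png',cv2.resize(p[150:260,230:380] if cam=='top' else p[200:320,200:350],None,fx=5,fy=5,interpolation=cv2.INTER_CUBIC))
  if m.sum()>10:
    P=C[m]; print(cam,m.sum(),P.mean(0),cv2.minAreaRect(P[:,:2].astype(np.float32)*1000))
E
```

```text
t 9.52 tcp [ 0.5794 -0.1858  0.3171] grasp [ 0.5837 -0.1987  0.1627] y [ 0.028 -0.083 -0.996] jaw [1.    0.008 0.027] q [-0.495  0.305  1.604 -0.065  1.169 -0.479] F [-0.7 -0.1 -1.2] w 0.9
scene 166 [ 0.57203994 -0.19056762  0.06033122] ((573.5091552734375, -189.46311950683594), (59.70907974243164, 48.721004486083984), 1.3211393356323242)
```

View pics/scene7.png

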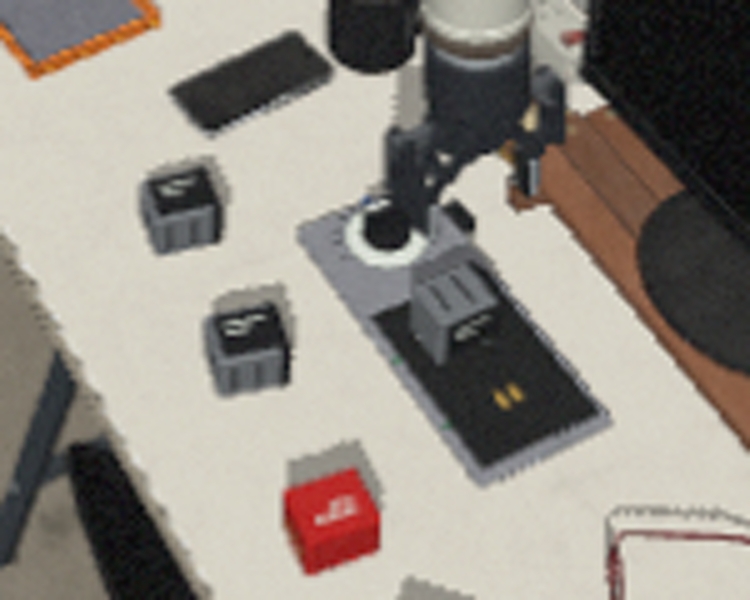

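View pics/top7.png

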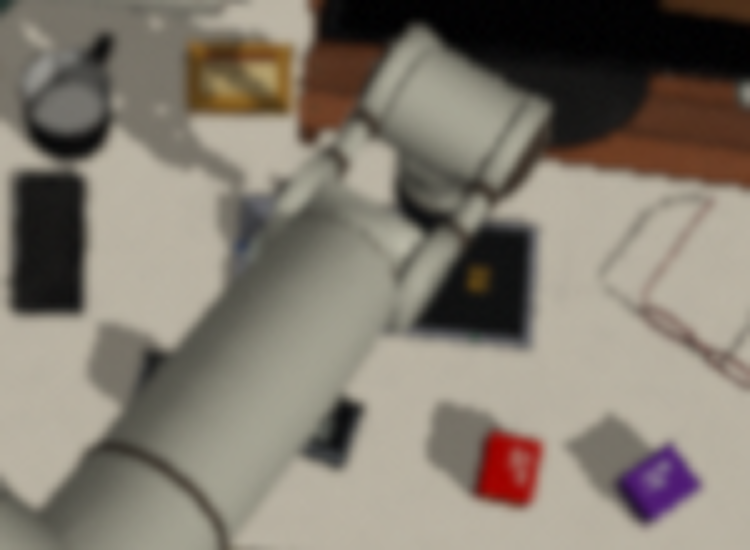

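```bash
python3 - <<'E'
from h import *
plan([.577,-.180,.10],Rt(np.radians(1)))
E
```

```text
2 rows
[-0.0038,0.0301,-0.0019,-0.0121,-0.0028,0.039]
[-0.0026,0.0306,-0.0015,-0.0121,-0.0028,0.039]
```

send_rows --pt "-0.005 0.03 -0.002 -0.012 -0.003 -0.045" --pt "-0.004 0.03 -0.0015 -0.012 -0.003 -0.039" --pt "0 0 0 0 0 0"

```text
t: 9.87
ee_pos: [0.5779, -0.1809, 0.2577]
ee_rot: [0.542, -0.452, 0.536, -0.463]
force: [-1.3, 0.5, -1.2]
grip_width: 0.903
```

```bash
python3 - <<'E'
from h import *
stat()
plan([.577,-.180,.038],Rt(np.radians(1)))
E
```

```text
t 9.87 tcp [ 0.5779 -0.1809  0.2577] grasp [ 0.579  -0.206   0.1047] y [ 0.007 -0.163 -0.987] jaw [1.    0.017 0.005] q [-0.471  0.372  1.65  -0.164  1.044 -0.411] F [-1.3  0.5 -1.2] w 0.903
2 rows
[-0.0056,0.0313,-0.0006,-0.0023,-0.0003,0.0817]
[-0.0031,0.0327,-0.0005,-0.0023,-0.0003,0.0817]
```

send_rows --pt "-0.006 0 0 -0.002 0 0.082" --pt "-0.006 0 0 -0.002 0 0.082" --pt "0 0 0 0 0 0"

```text
t: 10.12
ee_pos: [0.5776, -0.171, 0.257]
ee_rot: [-0.5, 0.5, -0.492, 0.508]
force: [0.1, -0.7, 0.4]
grip_width: 0.9
```

```bash
python3 - <<'E'
from h import *
stat()
plan([.577,-.180,.038],Rt(np.radians(1)))
E
```

```text
t 10.12 tcp [ 0.5776 -0.171   0.257 ] grasp [ 0.5774 -0.1686  0.1021] y [-0.001  0.016 -1.   ] jaw [ 1.     0.016 -0.001] q [-0.491  0.381  1.636  0.015  1.133 -0.513] F [ 0.1 -0.7  0.4] w 0.9
2 rows
[0.005,0.0319,-0.0003,0.0004,-0.0008,-0.008]
[0.0047,0.032,-0.0004,0.0004,-0.0008,-0.008]
```

send_rows --pt "0.005 0.032 0 0 0 -0.008" --pt "0.005 0.032 0 0 0 -0.008" --pt "0 0.001 0 0 0 0"

```text
t: 10.37
ee_pos: [0.5806, -0.1858, 0.197]
ee_rot: [-0.502, 0.493, -0.501, 0.504]
force: [-0.9, 1.1, -0.7]
grip_width: 0.894
```

```bash
python3 - <<'E'
from h import *
stat()
p,d=cams.camera('scene')
cv2.imwrite(f'pics/s8.png',cv2.resize(p[200:320,200:350],None,fx=5,fy=5,interpolation=cv2.INTER_CUBIC))
E
```

```text
t 10.37 tcp [ 0.5806 -0.1858  0.197 ] grasp [ 0.5822 -0.1868  0.042 ] y [ 0.01  -0.007 -1.   ] jaw [1.    0.013 0.01 ] q [-5.070e-01  4.800e-01  1.639e+00 -1.000e-03  1.011e+00 -5.200e-01] F [-0.9  1.1 -0.7] w 0.894
```

View pics/s8.png

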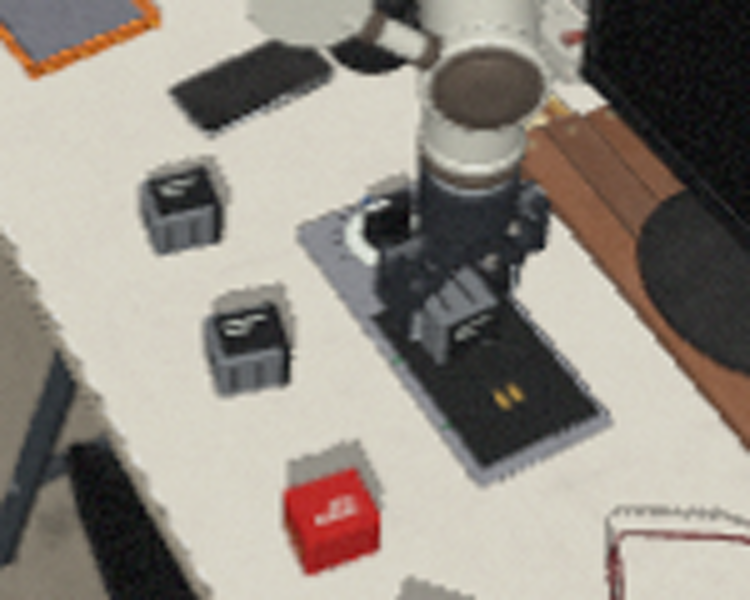

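send_rows --pt "-0.007 0.003 -0.003 0 0 0" --pt "-0.001 0.001 0 0 0 0"

```text
t: 10.58
ee_pos: [0.5795, -0.1793, 0.199]
ee_rot: [-0.501, 0.491, -0.504, 0.504]
force: [-0.3, -0.2, -0.4]
grip_width: 0.9
```

send_rows --pt "0 0.0005 0 0 0 0" --pt "0 0.0005 0 0 0 0" --pt "0 0 0 0 0 0" --pt "0 0 0 0 0 0" --pt "0 0 0 0 0 0" --fingers 1

```text
t: 11.0
ee_pos: [0.5817, -0.1791, 0.2049]
ee_rot: [0.5, -0.487, 0.506, -0.506]
force: [0.3, 0.1, -1.1]
grip_width: 0.671
```

send_rows --pt "0 -0.03 0 0 0 0" --pt "0 -0.03 0 0 0 0" --pt "0 -0.03 0 0 0 0"

```text
t: 11.25
ee_pos: [0.5763, -0.1761, 0.2883]
ee_rot: [-0.502, 0.493, -0.5, 0.504]
force: [0.4, -0.1, -1.5]
grip_width: 0.67
```

```bash
python3 - <<'E'
from h import *
stat()
plan([.581,-.185,.12],Rt(np.radians(1),np.radians(76)))
E
```

```text
t 11.25 tcp [ 0.5763 -0.1761  0.2883] grasp [ 0.5776 -0.1768  0.1333] y [ 0.009 -0.005 -1.   ] jaw [1.    0.013 0.008] q [-0.497  0.337  1.625 -0.     1.17  -0.51 ] F [ 0.4 -0.1 -1.5] w 0.67
13 rows
[0.0165,0.0018,0.0004,-0.0008,0.0001,0.1024]
[0.0166,0.0018,0.0004,-0.0008,0.0001,0.1024]
[0.0167,0.0017,0.0004,-0.0008,0.0001,0.1024]
[0.0168,0.0016,0.0004,-0.0008,0.0001,0.1024]
[0.0168,0.0015,0.0004,-0.0008,0.0001,0.1024]
[0.0169,0.0014,0.0004,-0.0008,0.0001,0.1024]
[0.0169,0.0013,0.0004,-0.0008,0.0001,0.1024]
[0.017,0.0012,0.0004,-0.0008,0.0001,0.1024]
[0.017,0.0011,0.0004,-0.0008,0.0001,0.1024]
[0.017,0.0009,0.0004,-0.0008,0.0001,0.1024]
[0.017,0.0008,0.0004,-0.0008,0.0001,0.1024]
[0.017,0.0007,0.0004,-0.0008,0.0001,0.1024]
[0.017,0.0006,0.0004,-0.0008,0.0001,0.1024]
```

send_rows --pt "0.0175 0.002 0.0005 -0.001 0 0.103" --pt "0.0175 0.002 0.0005 -0.001 0 0.103" --pt "0.0175 0.002 0.0005 -0.001 0 0.103" --pt "0.0175 0.0015 0.0005 -0.001 0 0.103" --pt "0.0175 0.001 0.0005 -0.001 0 0.103" --pt "0.0175 0.001 0.0005 -0.001 0 0.103" --pt "0.0175 0.0005 0.0005 -0.001 0 0.103" --pt "0.0175 0 0.0005 -0.001 0 0.103"

```text
t: 11.92
ee_pos: [0.5886, -0.304, 0.2457]
ee_rot: [-0.258, 0.647, -0.248, 0.673]
force: [-0.1, 0.2, -0.8]
grip_width: 0.669
```

```bash
python3 - <<'E'
from h import *
stat()
plan([.581,-.200,.065],Rt(np.radians(1),np.radians(76)))
E
```

```text
t 11.92 tcp [ 0.5886 -0.304   0.2457] grasp [ 0.5886 -0.1888  0.142 ] y [ 0.     0.743 -0.669] jaw [0.999 0.026 0.029] q [-0.768  0.704  1.293  0.576  1.766 -0.879] F [-0.1  0.2 -0.8] w 0.669
5 rows
[0.028,0.0094,-0.0019,-0.0012,0.006,0.0977]
[0.0288,0.0081,-0.0018,-0.0012,0.006,0.0977]
[0.0295,0.0067,-0.0017,-0.0012,0.006,0.0977]
[0.03,0.0053,-0.0016,-0.0012,0.006,0.0977]
[0.0304,0.0038,-0.0015,-0.0012,0.006,0.0977]
```

send_rows --pt "0.028 0.0095 -0.002 -0.001 0.006 0.098" --pt "0.029 0.008 -0.002 -0.001 0.006 0.098" --pt "0.0295 0.0065 -0.0015 -0.001 0.006 0.098" --pt "0.03 0.0055 -0.0015 -0.001 0.006 0.098" --pt "0.03 0.004 -0.0015 -0.001 0.006 0.098"

```text
t: 12.33
ee_pos: [0.5856, -0.3569, 0.1032]
ee_rot: [-0.086, 0.698, -0.078, 0.707]
force: [0.5, 0.5, -0.5]
grip_width: 0.668
```

```bash
python3 - <<'E'
from h import *
stat()
plan([.581,-.200,.052],Rt(np.radians(1),np.radians(76)))
E
```

```text
t 12.33 tcp [ 0.5856 -0.3569  0.1032] grasp [ 0.5842 -0.2061  0.0674] y [-0.009  0.973 -0.231] jaw [1.    0.013 0.012] q [-0.849  1.128  1.037  0.812  2.073 -0.917] F [ 0.5  0.5 -0.5] w 0.668
1 rows
[0.0118,0.0095,-0.0021,-0.0076,0.0105,-0.0115]
```

send_rows --pt "0.008 0.004 -0.002 -0.007 0.005 -0.005" --pt "0.005 0.003 0 0 0 0"

```text
t: 12.5
ee_pos: [0.5805, -0.3538, 0.0817]
ee_rot: [-0.084, 0.702, -0.072, 0.704]
force: [-5.6, -14.6, 22.2]
grip_width: 0.67
```

```bash
python3 - <<'E'
from h import *
stat()
E
```

```text
t 12.5 tcp [ 0.5805 -0.3538  0.0817] grasp [ 0.5779 -0.2026  0.0478] y [-0.017  0.976 -0.218] jaw [1.    0.018 0.   ] q [-0.851  1.159  1.035  0.8    2.068 -0.931] F [ -5.6 -14.6  22.2] w 0.67
```

send_rows --pt "-0.002 0 0 0 0 0" --pt "0 0 0 0 0 0" --pt "0 0 0 0 0 0" --pt "0 0 0 0 0 0" --fingers 0.1

```text
t: 12.83
ee_pos: [0.5819, -0.3538, 0.0888]
ee_rot: [-0.088, 0.7, -0.075, 0.705]
force: [0.6, 1.0, 0.6]
grip_width: 0.896
```

send_rows --pt "0 -0.03 0 0 0 0" --pt "0 -0.03 0 0 0 0" --pt "0 -0.03 0 0 0 0" --pt "-0.03 -0.01 0 0 0 0" --pt "-0.03 0 0 0 0 0" --pt "-0.03 0 0 0 0 0" --pt "-0.03 0 0 0 0 0"

```text
t: 13.42
ee_pos: [0.5831, -0.4218, 0.2255]
ee_rot: [-0.089, 0.704, -0.073, 0.701]
force: [-1.4, 0.3, -0.2]
grip_width: 0.895
```

```bash
python3 - <<'E'
from h import *
stat()
for cam in('top','scene'):
  p,d=cams.camera(cam); C=cloud(cam,d)
  m=top_pts(cam,C,p,(.58,-.19),.045,.075,.06)
  cv2.imwrite(f'pics/{cam}9.png',cv2.resize(p[150:260,230:380] if cam=='top' else p[200:320,200:350],None,fx=5,fy=5,interpolation=cv2.INTER_CUBIC))
  if m.sum()>10:
    P=C[m]; print(cam,m.sum(),P.mean(0),cv2.minAreaRect(P[:,:2].astype(np.float32)*1000))
  print(cam,[(r['confidence'],np.round(r['centre'],3)) for r in spotter.place_of(cam,'pack_1_mark')][:3])
E
```

```text
t 13.42 tcp [ 0.5831 -0.4218  0.2255] grasp [ 0.5796 -0.2709  0.1903] y [-0.023  0.974 -0.227] jaw [ 1.     0.022 -0.008] q [-0.904  1.036  0.92   0.86   2.261 -0.757] F [-1.4  0.3 -0.2] w 0.895
top 104 [ 0.58167722 -0.20326938  0.05721765] ((578.2523803710938, -199.464599609375), (59.565677642822266, 46.813194274902344), 3.453584671020508)
top [(0.58, array([0.607, 0.521]))]
scene [(0.55, array([0.576, 0.675]))]
```

View pics/scene9.png

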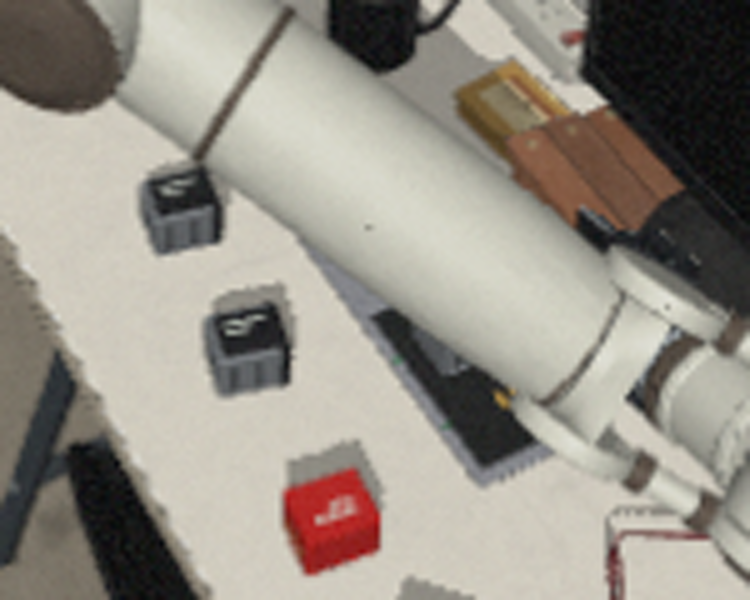

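View pics/top9.png

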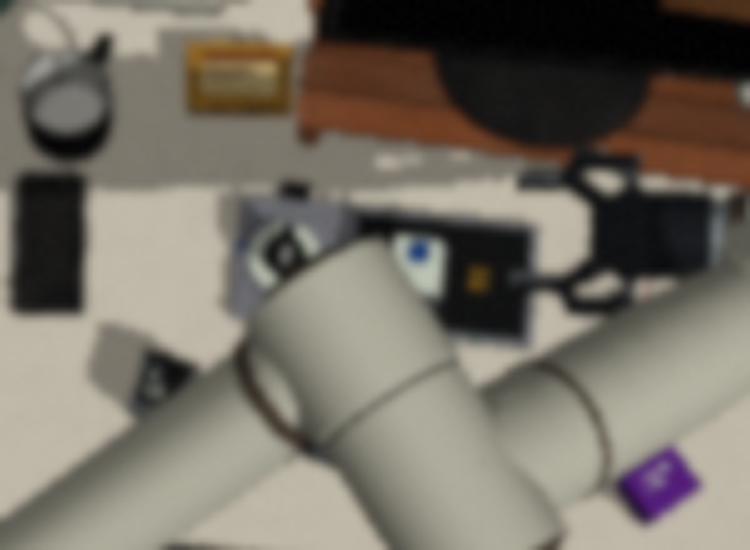

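```bash
cat > ik.py <<'E'
from h import *
from scipy.optimize import least_squares
LO=np.array([-2.91,-.94,.18,-1.29,.17,-3]);HI=np.array([2.91,2.29,2.7,4.43,2.64,3])
V=np.array([[0,0,.249],[0,.039,.049],[0,.039,.386],[.048,.039,.51],[0,-.059,.01],[0,.061,.006],[0,0,.126]])
OFF=R.from_rotvec([1.209,-1.209,-1.209])
def fk(q):
    r=R.identity();p=V[0].copy()
    for i in range(6):
        r=r*R.from_euler('zyyzyz'[i],q[i]); p=p+r.apply(V[i+1])
    return p,r
def ik(g,r,q0):
    tcp=np.asarray(g)-r.apply([0,.155,0]); rt=r*OFF.inv()
    def f(q):
        p,rr=fk(q); return np.r_[(p-tcp),.3*(rr.inv()*rt).as_rotvec()]
    s=least_squares(f,np.clip(q0,LO+1e-3,HI-1e-3),bounds=(LO,HI)); return s.x,np.linalg.norm(s.fun)
def path(g,psi,t0,t1,n,q):
    for t in np.linspace(t0,t1,n):
        q,e=ik(g,Rt(np.radians(psi),np.radians(t)),q); print(round(t),np.round(q,2),'err',round(e,4),'lim',round(np.minimum(q-LO,HI-q).min(),2))
    return q
E
python3 - <<'E'
from ik import *
path([.43,.19,.09],-10,0,74,5,[.1,.1,2,0,1,.2])
path([.42,.12,.09],-10,0,74,5,[.1,.1,2,0,1,.2])
plan([.50,-.10,.20],Rt(np.radians(-6),np.radians(0)),vmax=.038,wmax=.12)
E
```

```text
0 [ 0.16  0.08  2.02 -0.    1.04  0.33] err 0.0 lim 0.68
18 [-0.04 -0.01  2.15  0.39  0.99 -0.08] err 0.0 lim 0.55
37 [-0.25  0.02  2.23  0.75  1.08 -0.51] err 0.0 lim 0.47
56 [-0.42  0.18  2.25  1.    1.26 -0.85] err 0.0 lim 0.45
74 [-0.52  0.44  2.2   1.14  1.48 -1.1 ] err 0.0 lim 0.5
0 [ 0.   -0.01  2.11 -0.    1.03  0.18] err 0.0 lim 0.59
18 [-0.22 -0.06  2.21  0.37  1.05 -0.25] err 0.0 lim 0.49
37 [-0.43  0.    2.25  0.68  1.18 -0.62] err 0.0 lim 0.45
56 [-0.59  0.19  2.24  0.88  1.36 -0.92] err 0.0 lim 0.46
74 [-0.69  0.45  2.17  0.99  1.56 -1.13] err 0.0 lim 0.53
12 rows
[-0.0213,0.0148,-0.0074,0.0075,0.0087,-0.1114]
[-0.0227,0.0142,-0.0076,0.0075,0.0087,-0.1114]
[-0.0241,0.0135,-0.0077,0.0075,0.0087,-0.1114]
[-0.0254,0.0126,-0.0079,0.0075,0.0087,-0.1114]
[-0.0266,0.0116,-0.008,0.0075,0.0087,-0.1114]
[-0.0276,0.0104,-0.0082,0.0075,0.0087,-0.1114]
[-0.0286,0.0091,-0.0084,0.0075,0.0087,-0.1114]
[-0.0293,0.0078,-0.0085,0.0075,0.0087,-0.1114]
[-0.0299,0.0063,-0.0087,0.0075,0.0087,-0.1114]
[-0.0304,0.0048,-0.0088,0.0075,0.0087,-0.1114]
[-0.0307,0.0033,-0.009,0.0075,0.0087,-0.1114]
[-0.0308,0.0017,-0.0091,0.0075,0.0087,-0.1114]
```

send_rows --pt "-0.0215 0.015 -0.0075 0.0075 0.009 -0.111" --pt "-0.0225 0.014 -0.0075 0.0075 0.009 -0.111" --pt "-0.024 0.0135 -0.0075 0.0075 0.009 -0.111" --pt "-0.0255 0.0125 -0.008 0.0075 0.009 -0.111" --pt "-0.0265 0.0115 -0.008 0.0075 0.009 -0.111" --pt "-0.0275 0.0105 -0.008 0.0075 0.009 -0.111" --pt "-0.0285 0.009 -0.0085 0.0075 0.009 -0.111" --pt "-0.0295 0.008 -0.0085 0.0075 0.009 -0.111"

```text
t: 14.28
ee_pos: [0.5204, -0.2193, 0.3128]
ee_rot: [-0.368, 0.624, -0.394, 0.565]
force: [1.0, 0.4, 1.1]
grip_width: 0.904
```

send_rows --pt "-0.03 0.0065 -0.0085 0.0075 0.009 -0.111" --pt "-0.0305 0.005 -0.009 0.0075 0.009 -0.111" --pt "-0.0305 0.0035 -0.009 0.0075 0.009 -0.111" --pt "-0.031 0.002 -0.009 0.0075 0.009 -0.111" --pt "-0.03 0 -0.015 0 0 0"

```text
t: 14.7
ee_pos: [0.4822, -0.056, 0.3264]
ee_rot: [0.487, -0.523, 0.534, -0.453]
force: [1.0, 1.5, 0.9]
grip_width: 0.9
```

```bash
python3 - <<'E'
from h import *
stat()
for cam in('top','scene'):
  p,d=cams.camera(cam); C=cloud(cam,d)
  for xy in((.58,-.20),(.44,.01),(.42,-.135)):
   m=top_pts(cam,C,p,xy,.036,.066,.05)
   if m.sum()>10:
    P=C[m]; print(cam,m.sum(),P.mean(0),cv2.minAreaRect(P[:,:2].astype(np.float32)*1000))
  cv2.imwrite(f'pics/{cam}10.png',cv2.resize(p[150:260,230:380] if cam=='top' else p[200:320,200:350],None,fx=5,fy=5,interpolation=cv2.INTER_CUBIC))
E
```

```text
t 14.7 tcp [ 0.4822 -0.056   0.3264] grasp [ 0.4783 -0.0627  0.1716] y [-0.025 -0.043 -0.999] jaw [ 0.993 -0.117 -0.02 ] q [-0.352  0.008  1.918 -0.052  1.225 -0.217] F [1.  1.5 0.9] w 0.9
top 148 [ 0.57601203 -0.19807471  0.05575574] ((576.8386840820312, -198.53330993652344), (50.96787643432617, 59.730857849121094), 89.29034423828125)
top 146 [ 0.42504425 -0.13584011  0.04509259] ((426.29815673828125, -136.26718139648438), (50.50614929199219, 59.251041412353516), 76.32351684570312)
scene 210 [ 0.56917586 -0.20257314  0.05257153] ((572.7855224609375, -199.89353942871094), (52.36628723144531, 60.7590217590332), 87.3777847290039)
scene 150 [0.43609384 0.01221399 0.04339829] ((437.10101318359375, 14.514938354492188), (54.38094711303711, 58.517066955566406), 81.5535888671875)
scene 176 [ 0.42029523 -0.1383146   0.0430782 ] ((421.5290832519531, -135.09434509277344), (52.118492126464844, 60.14895248413086), 80.01702880859375)
```

View pics/scene10.png

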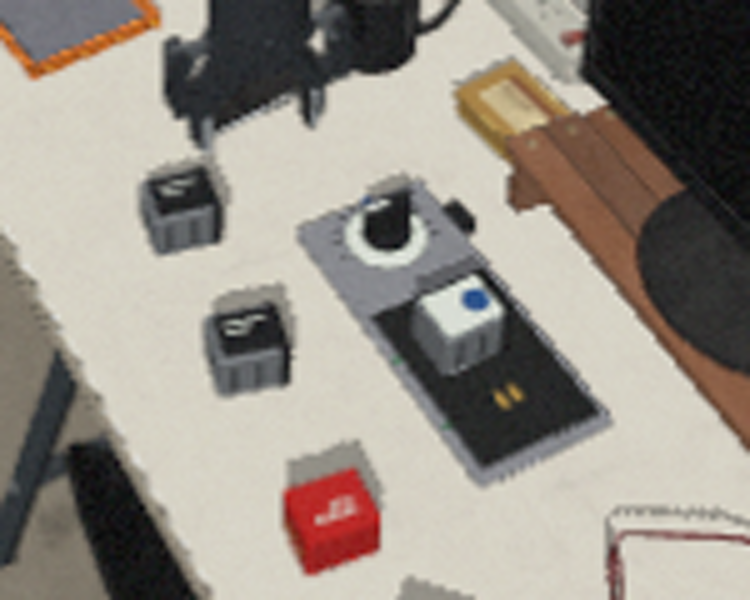

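```bash
python3 - <<'E'
from h import *
plan([.442,.025,.08],Rt(np.radians(-10)))
E
```

```text
4 rows
[-0.0193,0.022,-0.0112,0.0063,0.0155,0.0098]
[-0.0189,0.0221,-0.0117,0.0063,0.0155,0.0098]
[-0.0186,0.0223,-0.0121,0.0063,0.0155,0.0098]
[-0.0182,0.0224,-0.0126,0.0063,0.0155,0.0098]
```

send_rows --pt "-0.0195 0.022 -0.011 0.0065 0.0155 0.01" --pt "-0.019 0.022 -0.0115 0.0065 0.0155 0.01" --pt "-0.0185 0.022 -0.012 0.0065 0.0155 0.01" --pt "-0.018 0.022 -0.0125 0.0065 0.0155 0.01" --pt "0 0 0 0 0 0"

```text
t: 15.22
ee_pos: [0.4408, 0.0267, 0.2301]
ee_rot: [0.454, -0.541, 0.542, -0.455]
force: [-1.7, -0.5, -0.5]
grip_width: 0.903
```

```bash
python3 - <<'E'
from h import *
stat()
plan([.442,.025,.026],Rt(np.radians(-10)))
E
```

```text
t 15.22 tcp [0.4408 0.0267 0.2301] grasp [0.441  0.0266 0.0751] y [ 0.001 -0.001 -1.   ] jaw [ 0.985 -0.173  0.002] q [-2.140e-01  3.700e-02  2.106e+00 -1.000e-03  9.970e-01 -4.000e-02] F [-1.7 -0.5 -0.5] w 0.903
2 rows
[0.0007,0.0245,0.0007,-0.0008,0.0002,0.0003]
[0.0007,0.0245,0.0007,-0.0008,0.0002,0.0003]
```

send_rows --pt "0.001 0.0245 0.0005 0 0 0" --pt "0.001 0.0245 0.0005 0 0 0" --pt "0 0.001 0 0 0 0"

```text
t: 15.47
ee_pos: [0.4414, 0.0238, 0.1773]
ee_rot: [0.456, -0.54, 0.541, -0.455]
force: [-0.7, 0.4, -0.1]
grip_width: 0.898
```

```bash
python3 - <<'E'
from h import *
stat()
E
```

```text
t 15.47 tcp [0.4414 0.0238 0.1773] grasp [0.4413 0.0236 0.0223] y [-0.    -0.002 -1.   ] jaw [ 0.985 -0.17  -0.   ] q [-2.200e-01  1.520e-01  2.116e+00 -2.000e-03  8.730e-01 -4.800e-02] F [-0.7  0.4 -0.1] w 0.898
```

send_rows --pt "0 0 0 0 0 0" --pt "0 0 0 0 0 0" --pt "0 0 0 0 0 0" --pt "0 0 0 0 0 0" --pt "0 0 0 0 0 0" --fingers 1

```text
t: 15.88
ee_pos: [0.4438, 0.0215, 0.1802]
ee_rot: [0.456, -0.54, 0.542, -0.455]
force: [0.3, 0.1, -0.6]
grip_width: 0.674
```

send_rows --pt "0 -0.03 0 0 0 0" --pt "-0.005 -0.03 0 0 0 0" --pt "-0.02 -0.03 0 0 0 0" --pt "-0.03 -0.005 0 0 0 0" --pt "-0.03 0 0 0 0 0"

```text
t: 16.3
ee_pos: [0.4586, 0.1042, 0.2815]
ee_rot: [0.453, -0.541, 0.544, -0.453]
force: [-0.5, 0.3, -1.5]
grip_width: 0.672
```

```bash
python3 - <<'E'
from h import *
stat()
plan([.43,.20,.13],Rt(np.radians(-6),np.radians(74)))
E
```

```text
t 16.3 tcp [0.4586 0.1042 0.2815] grasp [0.459  0.1037 0.1265] y [ 0.003 -0.003 -1.   ] jaw [ 0.984 -0.179  0.003] q [-0.034  0.023  2.001 -0.003  1.115  0.148] F [-0.5  0.3 -1.5] w 0.672
12 rows
[0.0092,0.0006,-0.0031,-0.0043,-0.0052,0.1078]
[0.0092,0.0014,-0.0031,-0.0043,-0.0052,0.1078]
[0.0093,0.0022,-0.003,-0.0043,-0.0052,0.1078]
[0.0094,0.003,-0.003,-0.0043,-0.0052,0.1078]
[0.0097,0.0038,-0.0029,-0.0043,-0.0052,0.1078]
[0.01,0.0046,-0.0029,-0.0043,-0.0052,0.1078]
[0.0104,0.0053,-0.0028,-0.0043,-0.0052,0.1078]
[0.0109,0.0059,-0.0028,-0.0043,-0.0052,0.1078]
[0.0115,0.0065,-0.0027,-0.0043,-0.0052,0.1078]
[0.0121,0.0071,-0.0027,-0.0043,-0.0052,0.1078]
[0.0128,0.0075,-0.0026,-0.0043,-0.0052,0.1078]
[0.0135,0.0079,-0.0026,-0.0043,-0.0052,0.1078]
```

send_rows --pt "0.009 0.0005 -0.003 -0.004 -0.005 0.108" --pt "0.009 0.0015 -0.003 -0.004 -0.005 0.108" --pt "0.0095 0.002 -0.003 -0.004 -0.005 0.108" --pt "0.0095 0.003 -0.003 -0.004 -0.005 0.108" --pt "0.01 0.004 -0.003 -0.004 -0.005 0.108" --pt "0.01 0.0045 -0.003 -0.004 -0.005 0.108" --pt "0.0105 0.0055 -0.003 -0.004 -0.005 0.108" --pt "0.011 0.006 -0.003 -0.004 -0.005 0.108"

```text
t: 16.97
ee_pos: [0.4303, 0.0599, 0.2403]
ee_rot: [-0.194, 0.668, -0.274, 0.663]
force: [-0.8, -0.9, -1.1]
grip_width: 0.673
```

```bash
python3 - <<'E'
from h import *
stat()
plan([.43,.20,.085],Rt(np.radians(-6),np.radians(74)))
E
```

```text
t 16.97 tcp [0.4303 0.0599 0.2403] grasp [0.4464 0.1799 0.1435] y [ 0.104  0.774 -0.625] jaw [ 0.994 -0.108  0.031] q [-0.392  0.063  2.179  0.889  1.336 -0.718] F [-0.8 -0.9 -1.1] w 0.673
4 rows
[0.0238,0.0134,-0.0044,-0.0045,0.0064,0.0989]
[0.025,0.0125,-0.0043,-0.0045,0.0064,0.0989]
[0.0261,0.0115,-0.0042,-0.0045,0.0064,0.0989]
[0.0272,0.0104,-0.0041,-0.0045,0.0064,0.0989]
```

send_rows --pt "0.024 0.0135 -0.0045 -0.0045 0.0065 0.099" --pt "0.025 0.0125 -0.0045 -0.0045 0.0065 0.099" --pt "0.026 0.0115 -0.004 -0.0045 0.0065 0.099" --pt "0.027 0.0105 -0.004 -0.0045 0.0065 0.099"

```text
t: 17.3
ee_pos: [0.4196, 0.0485, 0.1306]
ee_rot: [-0.055, 0.696, -0.134, 0.703]
force: [0.9, 0.4, -1.8]
grip_width: 0.669
```

```bash
python3 - <<'E'
from h import *
stat()
plan([.43,.20,.05],Rt(np.radians(-6),np.radians(75)))
p,d=cams.camera('scene')
cv2.imwrite(f'pics/s11.png',cv2.resize(p[160:320,150:350],None,fx=4,fy=3.75,interpolation=cv2.INTER_CUBIC))
E
```

```text
t 17.3 tcp [0.4196 0.0485 0.1306] grasp [0.437  0.1969 0.0895] y [ 0.112  0.958 -0.265] jaw [ 0.994 -0.11   0.024] q [-0.485  0.481  2.141  1.122  1.513 -1.114] F [ 0.9  0.4 -1.8] w 0.669
2 rows
[0.0192,0.0063,-0.0033,-0.0057,0.0111,0.0032]
[0.0192,0.0063,-0.003,-0.0057,0.0111,0.0032]
```

View pics/s11.png

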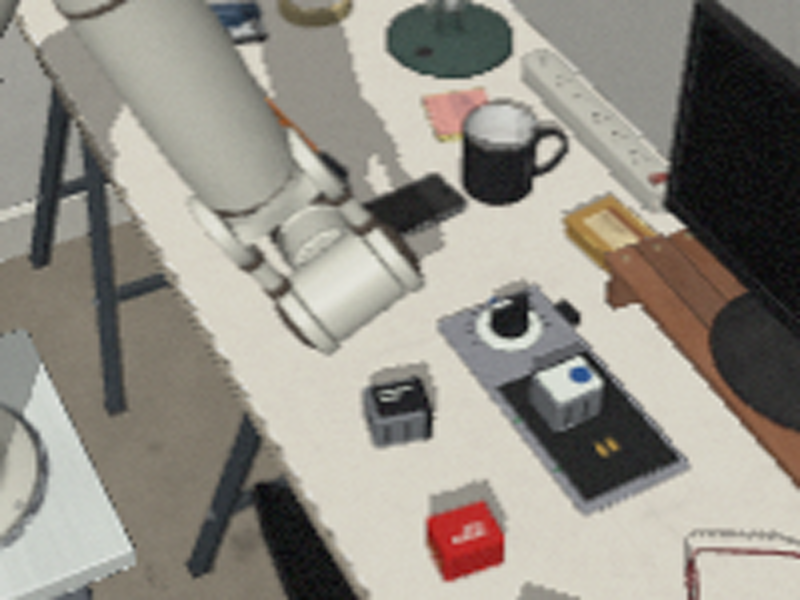

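send_rows --pt "0.021 0.0065 -0.003 -0.006 0.011 0.003" --pt "0.021 0.0065 -0.003 -0.006 0.011 0.003"

```text
t: 17.52
ee_pos: [0.4099, 0.052, 0.0764]
ee_rot: [-0.053, 0.713, -0.124, 0.688]
force: [-9.0, -31.6, 55.4]
grip_width: 0.671
```

send_rows --pt "0.005 0.0015 0 0 0 0" --pt "0.005 0.0015 0 0 0 0"

```text
t: 17.68
ee_pos: [0.4107, 0.052, 0.0704]
ee_rot: [-0.045, 0.713, -0.113, 0.69]
force: [-9.0, -12.9, 31.9]
grip_width: 0.67
```

```bash
python3 - <<'E'
from h import *
stat()
E
```

```text
t 17.68 tcp [0.4107 0.052  0.0704] grasp [0.425  0.2024 0.0356] y [ 0.092  0.97  -0.225] jaw [ 0.995 -0.099 -0.022] q [-0.488  0.672  2.091  1.124  1.501 -1.199] F [ -9.  -12.9  31.9] w 0.67
```

send_rows --pt "-0.003 0 0 0 0 0" --pt "0 0 0 0 0 0" --pt "0 0 0 0 0 0" --pt "0 0 0 0 0 0" --fingers 0.1

```text
t: 18.02
ee_pos: [0.4144, 0.051, 0.0783]
ee_rot: [-0.049, 0.71, -0.116, 0.693]
force: [-0.4, 0.8, -0.1]
grip_width: 0.898
```

send_rows --pt "0 -0.025 0 0 0 0" --pt "0 -0.03 0 0 0 0" --pt "0 -0.03 0 0 0 0" --pt "-0.03 -0.01 0 0 0 0" --pt "-0.03 0 0 0 0 0" --pt "-0.03 0 0 0 0 0"

```text
t: 18.52
ee_pos: [0.4085, -0.0234, 0.1898]
ee_rot: [-0.052, 0.712, -0.118, 0.69]
force: [0.8, 0.6, 0.2]
grip_width: 0.902
```

```bash
python3 - <<'E'
from h import *
stat()
plan([.43,.17,.18],Rt(np.radians(-6),np.radians(0)),wmax=.12)
E
```

```text
t 18.52 tcp [ 0.4085 -0.0234  0.1898] grasp [0.4222 0.1264 0.1526] y [ 0.089  0.967 -0.24 ] jaw [ 0.995 -0.096 -0.019] q [-0.65   0.339  2.146  0.978  1.695 -1.003] F [0.8 0.6 0.2] w 0.902
12 rows
[-0.0202,0.004,0,0.0018,-0.0004,-0.1107]
[-0.0205,0.0036,0,0.0018,-0.0004,-0.1107]
[-0.0208,0.0032,0,0.0018,-0.0004,-0.1107]
[-0.021,0.0028,0,0.0018,-0.0004,-0.1107]
[-0.0212,0.0024,0,0.0018,-0.0004,-0.1107]
[-0.0213,0.0019,0,0.0018,-0.0004,-0.1107]
[-0.0214,0.0014,0,0.0018,-0.0004,-0.1107]
[-0.0215,0.0009,0,0.0018,-0.0004,-0.1107]
[-0.0214,0.0005,0,0.0018,-0.0004,-0.1107]
[-0.0213,0,0,0.0018,-0.0004,-0.1107]
[-0.0212,-0.0005,0,0.0018,-0.0004,-0.1107]
[-0.021,-0.0009,0,0.0018,-0.0004,-0.1107]
```

send_rows --pt "-0.02 0.004 0 0.002 0 -0.111" --pt "-0.0205 0.0035 0 0.002 0 -0.111" --pt "-0.021 0.003 0 0.002 0 -0.111" --pt "-0.021 0.003 0 0.002 0 -0.111" --pt "-0.021 0.0025 0 0.002 0 -0.111" --pt "-0.0215 0.002 0 0.002 0 -0.111" --pt "-0.0215 0.0015 0 0.002 0 -0.111" --pt "-0.0215 0.001 0 0.002 0 -0.111"

```text
t: 19.18
ee_pos: [0.423, 0.0926, 0.3219]
ee_rot: [-0.352, 0.606, -0.433, 0.567]
force: [-1.0, 0.2, -0.2]
grip_width: 0.898
```

send_rows --pt "-0.0215 0.0005 0 0.002 0 -0.111" --pt "-0.0215 0 0 0.002 0 -0.111" --pt "-0.021 0 0 0.002 0 -0.111" --pt "-0.021 0 0 0.002 0 -0.111"

```text
t: 19.52
ee_pos: [0.4328, 0.1787, 0.3483]
ee_rot: [0.472, -0.501, 0.562, -0.458]
force: [0.5, -0.5, -0.4]
grip_width: 0.899
```

```bash
python3 - <<'E'
from h import *
stat()
for cam in('top','scene'):
  p,d=cams.camera(cam); C=cloud(cam,d)
  m=top_pts(cam,C,p,(.43,.20),.036,.062,.05)
  if m.sum()>10:
    P=C[m]; print(cam,m.sum(),P.mean(0),cv2.minAreaRect(P[:,:2].astype(np.float32)*1000))
  cv2.imwrite(f'pics/{cam}12.png',cv2.resize(p[150:260,180:330] if cam=='top' else p[180:300,180:330],None,fx=5,fy=5,interpolation=cv2.INTER_CUBIC))
E
```

```text
t 19.52 tcp [0.4328 0.1787 0.3483] grasp [0.4392 0.1667 0.1939] y [ 0.042 -0.078 -0.996] jaw [ 0.99  -0.13   0.051] q [ 0.157 -0.074  1.953 -0.088  1.235  0.318] F [ 0.5 -0.5 -0.4] w 0.899
scene 125 [0.4166466  0.19038724 0.04799944] ((417.413330078125, 193.59902954101562), (51.49380111694336, 56.84762191772461), 85.53484344482422)
```

View pics/scene12.png

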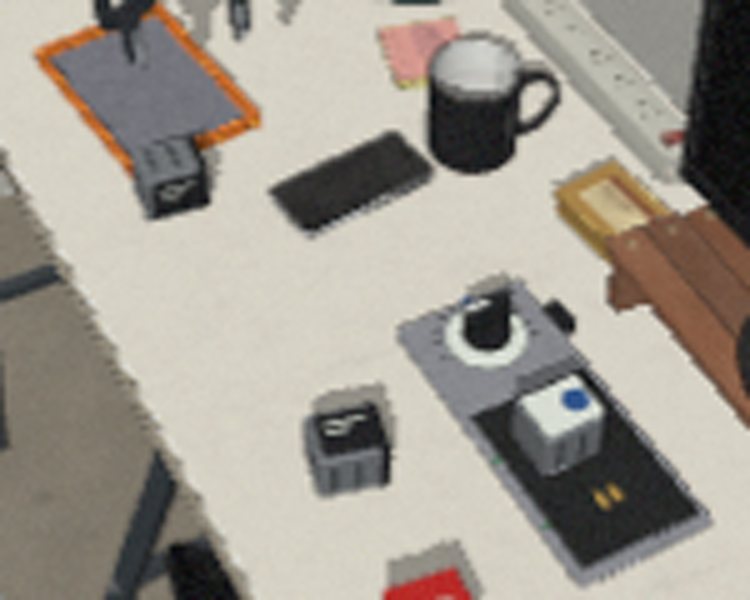

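```bash
python3 - <<'E'
from h import *
plan([.421,.204,.10],Rt(np.radians(-5)))
E
```

```text
3 rows
[-0.0092,0.0299,-0.0063,-0.0157,-0.0129,0.0229]
[-0.0087,0.0303,-0.0057,-0.0157,-0.0129,0.0229]
[-0.0081,0.0307,-0.005,-0.0157,-0.0129,0.0229]
```

send_rows --pt "-0.009 0.03 -0.0065 -0.0155 -0.013 0.023" --pt "-0.0085 0.03 -0.0055 -0.0155 -0.013 0.023" --pt "-0.008 0.03 -0.005 -0.0155 -0.013 0.023" --pt "0 0 0 0 0 0"

```text
t: 19.95
ee_pos: [0.421, 0.2042, 0.2563]
ee_rot: [-0.474, 0.521, -0.52, 0.484]
force: [-0.8, -0.0, -0.4]
grip_width: 0.9
```

```bash
python3 - <<'E'
from h import *
stat()
plan([.421,.204,.028],Rt(np.radians(-5)))
E
```

```text
t 19.95 tcp [0.421  0.2042 0.2563] grasp [0.4224 0.2058 0.1014] y [ 0.009  0.011 -1.   ] jaw [ 0.996 -0.083  0.008] q [0.19  0.054 2.027 0.01  1.051 0.268] F [-0.8 -0.  -0.4] w 0.9
3 rows
[0.0003,0.0244,-0.0002,-0.0027,0.0013,-0.0038]
[0.0003,0.0244,-0.0001,-0.0027,0.0013,-0.0038]
[0.0002,0.0244,-0.0001,-0.0027,0.0013,-0.0038]
```

send_rows --pt "0.0005 0.0245 0 -0.003 0.001 -0.004" --pt "0.0005 0.0245 0 -0.003 0.001 -0.004" --pt "0 0.0245 0 -0.003 0.001 -0.004" --pt "0 0 0 0 0 0"

```text
t: 20.28
ee_pos: [0.4235, 0.2001, 0.1849]
ee_rot: [0.475, -0.522, 0.523, -0.478]
force: [-0.7, -0.5, -1.4]
grip_width: 0.898
```

```bash
python3 - <<'E'
from h import *
stat()
E
```

```text
t 20.28 tcp [0.4235 0.2001 0.1849] grasp [0.4242 0.2004 0.0299] y [ 0.005  0.002 -1.   ] jaw [ 0.996 -0.092  0.005] q [1.820e-01 1.950e-01 2.046e+00 1.000e-03 8.960e-01 2.730e-01] F [-0.7 -0.5 -1.4] w 0.898
```

send_rows --pt "-0.004 0.001 -0.002 0 0 0" --pt "0 0 0 0 0 0"

```text
t: 20.45
ee_pos: [0.423, 0.2031, 0.1863]
ee_rot: [0.473, -0.522, 0.524, -0.478]
force: [-1.0, 0.9, -0.1]
grip_width: 0.902
```

send_rows --pt "0 0 0 0 0 0" --pt "0 0 0 0 0 0" --pt "0 0 0 0 0 0" --pt "0 0 0 0 0 0" --pt "0 0 0 0 0 0" --fingers 1

```text
t: 20.87
ee_pos: [0.4262, 0.2034, 0.1935]
ee_rot: [0.469, -0.52, 0.526, -0.482]
force: [0.4, 0.0, -1.9]
grip_width: 0.671
```

send_rows --pt "0 -0.03 0 0 0 0" --pt "0 -0.03 0 0 0 0" --pt "0 -0.03 0 0 0 0" --pt "0.01 -0.01 0 0 0 0"

```text
t: 21.2
ee_pos: [0.4212, 0.1931, 0.2933]
ee_rot: [0.473, -0.522, 0.524, -0.479]
force: [1.0, 0.9, -1.2]
grip_width: 0.671
```

```bash
python3 - <<'E'
from h import *
stat()
plan([.425,.17,.10],Rt(np.radians(-5),np.radians(75)))
E
```

```text
t 21.2 tcp [0.4212 0.1931 0.2933] grasp [0.4225 0.1937 0.1383] y [ 0.008  0.004 -1.   ] jaw [ 0.996 -0.094  0.008] q [ 0.167 -0.017  2.014  0.003  1.135  0.26 ] F [ 1.   0.9 -1.2] w 0.671
12 rows
[0.0188,0.0041,0.0005,-0.0009,0,0.1087]
[0.0191,0.0039,0.0005,-0.0009,0,0.1087]
[0.0194,0.0036,0.0005,-0.0009,0,0.1087]
[0.0197,0.0033,0.0005,-0.0009,0,0.1087]
[0.0199,0.003,0.0005,-0.0009,0,0.1087]
[0.0201,0.0026,0.0005,-0.0009,0,0.1087]
[0.0203,0.0023,0.0005,-0.0009,0,0.1087]
[0.0204,0.0019,0.0005,-0.0009,0,0.1087]
[0.0205,0.0015,0.0005,-0.0009,0,0.1087]
[0.0206,0.0011,0.0005,-0.0009,0,0.1087]
[0.0205,0.0007,0.0005,-0.0009,0,0.1087]
[0.0205,0.0003,0.0005,-0.0009,0,0.1087]
```

send_rows --pt "0.019 0.004 0.0005 -0.001 0 0.109" --pt "0.019 0.004 0.0005 -0.001 0 0.109" --pt "0.0195 0.0035 0.0005 -0.001 0 0.109" --pt "0.0195 0.0035 0.0005 -0.001 0 0.109" --pt "0.02 0.003 0.0005 -0.001 0 0.109" --pt "0.02 0.0025 0.0005 -0.001 0 0.109" --pt "0.0205 0.0025 0.0005 -0.001 0 0.109" --pt "0.0205 0.002 0.0005 -0.001 0 0.109"

```text
t: 21.87
ee_pos: [0.4191, 0.058, 0.22]
ee_rot: [-0.196, 0.664, -0.262, 0.673]
force: [-0.1, 0.4, -1.6]
grip_width: 0.671
```

```bash
python3 - <<'E'
from h import *
stat()
plan([.425,.16,.065],Rt(np.radians(-5),np.radians(75)))
E
```

```text
t 21.87 tcp [0.4191 0.058  0.22  ] grasp [0.4334 0.1797 0.1251] y [ 0.092  0.786 -0.612] jaw [ 0.996 -0.084  0.042] q [-0.409  0.094  2.206  0.894  1.331 -0.798] F [-0.1  0.4 -1.6] w 0.671
4 rows
[0.0303,0.0059,-0.0018,-0.0039,0.0098,0.0993]
[0.0308,0.0044,-0.0016,-0.0039,0.0098,0.0993]
[0.0311,0.0029,-0.0014,-0.0039,0.0098,0.0993]
[0.0312,0.0013,-0.0013,-0.0039,0.0098,0.0993]
```

send_rows --pt "0.0305 0.006 -0.002 -0.004 0.01 0.099" --pt "0.031 0.0045 -0.0015 -0.004 0.01 0.099" --pt "0.031 0.003 -0.0015 -0.004 0.01 0.099" --pt "0.031 0.0015 -0.0015 -0.004 0.01 0.099" --pt "0 0 0 0 0 0"

```text
t: 22.28
ee_pos: [0.4117, 0.0066, 0.0963]
ee_rot: [-0.051, 0.705, -0.119, 0.697]
force: [-1.4, 1.1, -2.3]
grip_width: 0.669
```

```bash
python3 - <<'E'
from h import *
stat()
plan([.425,.16,.046],Rt(np.radians(-5),np.radians(75)))
E
```

```text
t 22.28 tcp [0.4117 0.0066 0.0963] grasp [0.4262 0.1564 0.0591] y [ 0.094  0.966 -0.24 ] jaw [ 0.995 -0.097 -0.   ] q [-0.586  0.6    2.094  1.03   1.552 -1.178] F [-1.4  1.1 -2.3] w 0.669
1 rows
[0.0089,0.0065,-0.0001,-0.0092,-0.0027,-0.0193]
```

send_rows --pt "0.01 0.003 0 0 0 -0.005" --pt "0.004 0.001 0 0 0 0" --pt "0.003 0.001 0 0 0 0"

```text
t: 22.53
ee_pos: [0.4123, 0.0068, 0.078]
ee_rot: [-0.053, 0.706, -0.121, 0.696]
force: [-3.2, -7.3, 15.3]
grip_width: 0.67
```

```bash
python3 - <<'E'
from h import *
stat()
E
```

```text
t 22.53 tcp [0.4123 0.0068 0.078 ] grasp [0.4268 0.1564 0.04  ] y [ 0.094  0.965 -0.245] jaw [ 0.995 -0.097 -0.003] q [-0.584  0.653  2.073  1.03   1.53  -1.203] F [-3.2 -7.3 15.3] w 0.67
```

Contact at 15 N as predicted; release and withdraw.

send_rows --pt "-0.001 0 0 0 0 0" --pt "0 0 0 0 0 0" --pt "0 0 0 0 0 0" --pt "0 0 0 0 0 0" --fingers 0.1

```text
t: 22.87
ee_pos: [0.4155, 0.0066, 0.0854]
ee_rot: [-0.057, 0.701, -0.124, 0.7]
force: [-0.0, -1.0, 0.4]
grip_width: 0.903
```

send_rows --pt "0 -0.025 0 0 0 0" --pt "0 -0.03 0 0 0 0" --pt "0 -0.03 0 0 0 0" --pt "-0.03 -0.01 0 0 0 0" --pt "-0.03 0 0 0 0 0" --pt "-0.03 0 0 0 0 0"

```text
t: 23.37
ee_pos: [0.4072, -0.0649, 0.2009]
ee_rot: [-0.059, 0.701, -0.124, 0.699]
force: [0.4, 0.2, 0.9]
grip_width: 0.9
```

```bash
python3 - <<'E'
from h import *
stat()
plan([.43,.15,.18],Rt(np.radians(-6),np.radians(0)),wmax=.12)
E
```

```text
t 23.37 tcp [ 0.4072 -0.0649  0.2009] grasp [0.4214 0.0842 0.1611] y [ 0.092  0.962 -0.257] jaw [ 0.996 -0.092  0.009] q [-0.729  0.331  2.112  0.912  1.743 -1.026] F [0.4 0.2 0.9] w 0.9
11 rows
[-0.0216,0.0065,0.0003,0,0.0015,-0.1192]
[-0.0223,0.0061,0.0002,0,0.0015,-0.1192]
[-0.0228,0.0056,0.0002,0,0.0015,-0.1192]
[-0.0233,0.005,0.0002,0,0.0015,-0.1192]
[-0.0238,0.0044,0.0002,0,0.0015,-0.1192]
[-0.0241,0.0038,0.0002,0,0.0015,-0.1192]
[-0.0244,0.0031,0.0002,0,0.0015,-0.1192]
[-0.0246,0.0023,0.0002,0,0.0015,-0.1192]
[-0.0247,0.0016,0.0002,0,0.0015,-0.1192]
[-0.0247,0.0009,0.0002,0,0.0015,-0.1192]
[-0.0246,0.0001,0.0002,0,0.0015,-0.1192]
```

send_rows --pt "-0.0215 0.0065 0 0 0.0015 -0.119" --pt "-0.022 0.006 0 0 0.0015 -0.119" --pt "-0.023 0.0055 0 0 0.0015 -0.119" --pt "-0.023 0.005 0 0 0.0015 -0.119" --pt "-0.024 0.0045 0 0 0.0015 -0.119" --pt "-0.024 0.004 0 0 0.0015 -0.119" --pt "-0.0245 0.003 0 0 0.0015 -0.119" --pt "-0.0245 0.0025 0 0 0.0015 -0.119"

```text
t: 24.03
ee_pos: [0.4202, 0.0823, 0.3339]
ee_rot: [-0.374, 0.586, -0.455, 0.557]
force: [0.7, -0.0, -0.8]
grip_width: 0.9
```

send_rows --pt "-0.0245 0.0015 0 0 0.0015 -0.119" --pt "-0.0245 0.001 0 0 0.0015 -0.119" --pt "-0.0245 0 0 0 0.0015 -0.119" --pt "0 0 0 0 0 0"

```text
t: 24.37
ee_pos: [0.4266, 0.1627, 0.3549]
ee_rot: [0.471, -0.5, 0.556, -0.468]
force: [-0.0, 0.8, 0.3]
grip_width: 0.9
```

```bash
python3 - <<'E'
from h import *
stat()
for cam in('top','scene'):
  p,d=cams.camera(cam); C=cloud(cam,d)
  m=top_pts(cam,C,p,(.43,.165),.034,.056,.05)
  if m.sum()>10:
    P=C[m]; print(cam,m.sum(),P.mean(0),cv2.minAreaRect(P[:,:2].astype(np.float32)*1000))
  cv2.imwrite(f'pics/{cam}13.png',cv2.resize(p[150:260,180:330] if cam=='top' else p[180:300,180:330],None,fx=5,fy=5,interpolation=cv2.INTER_CUBIC))
E
```

```text
t 24.37 tcp [0.4266 0.1627 0.3549] grasp [0.4343 0.153  0.2004] y [ 0.05  -0.062 -0.997] jaw [ 0.992 -0.116  0.057] q [ 0.119 -0.12   1.982 -0.072  1.239  0.259] F [-0.   0.8  0.3] w 0.9
top 34 [0.42967991 0.13610166 0.04480385] ((429.82403564453125, 135.8905792236328), (53.93756866455078, 13.816352844238281), 7.485535621643066)
scene 138 [0.41983074 0.15175686 0.04329853] ((420.9138488769531, 154.17372131347656), (54.81827926635742, 58.17982864379883), 82.74594116210938)
```

View pics/scene13.png

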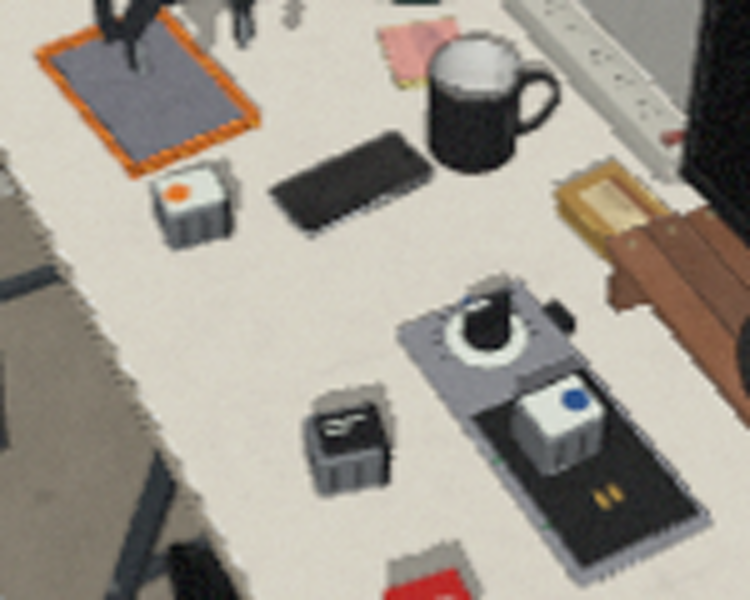

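```bash
python3 - <<'E'
from h import *
plan([.424,.155,.075],Rt(np.radians(-7)))
E
```

```text
4 rows
[-0.0004,0.0308,-0.0022,-0.0134,0.0005,0.013]
[0,0.0309,-0.0018,-0.0134,0.0005,0.013]
[0.0004,0.031,-0.0014,-0.0134,0.0005,0.013]
[0.0008,0.031,-0.001,-0.0134,0.0005,0.013]
```

send_rows --pt "-0.0005 0.031 -0.002 -0.0135 0 0.013" --pt "0 0.031 -0.002 -0.0135 0 0.013" --pt "0.0005 0.031 -0.0015 -0.0135 0 0.013" --pt "0.001 0.031 -0.001 -0.0135 0 0.013" --pt "0 0 0 0 0 0"

```text
t: 24.88
ee_pos: [0.4244, 0.1484, 0.2285]
ee_rot: [-0.462, 0.534, -0.529, 0.471]
force: [-1.5, 0.3, -0.2]
grip_width: 0.899
```

```bash
python3 - <<'E'
from h import *
stat()
plan([.423,.155,.025],Rt(np.radians(-7)))
E
```

```text
t 24.88 tcp [0.4244 0.1484 0.2285] grasp [0.4253 0.1504 0.0735] y [ 0.006  0.013 -1.   ] jaw [ 0.991 -0.131  0.004] q [0.063 0.058 2.088 0.015 0.989 0.185] F [-1.5  0.3 -0.2] w 0.899
2 rows
[-0.0028,0.0243,-0.0012,-0.002,-0.0044,-0.0069]
[-0.003,0.0243,-0.0012,-0.002,-0.0044,-0.0069]
```

send_rows --pt "-0.003 0.0245 -0.001 -0.002 -0.0045 -0.007" --pt "-0.003 0.0245 -0.001 -0.002 -0.0045 -0.007" --pt "0 0 0 0 0 0"

```text
t: 25.13
ee_pos: [0.4244, 0.1503, 0.1804]
ee_rot: [-0.465, 0.532, -0.532, 0.467]
force: [-1.1, -0.4, -1.1]
grip_width: 0.901
```

send_rows --pt "0 0 0 0 0 0" --pt "0 0 0 0 0 0" --pt "0 0 0 0 0 0" --pt "0 0 0 0 0 0" --pt "0 0 0 0 0 0" --fingers 1

```text
t: 25.55
ee_pos: [0.4277, 0.1476, 0.1878]
ee_rot: [0.461, -0.532, 0.534, -0.468]
force: [0.4, 0.2, -1.5]
grip_width: 0.672
```

send_rows --pt "0 -0.03 0 0 0 0" --pt "0 -0.03 0 0 0 0" --pt "-0.02 -0.03 0 0 0 0"

```text
t: 25.8
ee_pos: [0.4264, 0.1652, 0.2756]
ee_rot: [-0.464, 0.535, -0.532, 0.463]
force: [0.8, -0.6, -1.3]
grip_width: 0.672
```

```bash
python3 - <<'E'
from h import *
stat()
plan([.448,.375,.09],Rt(np.radians(6)))
E
```

```text
t 25.8 tcp [0.4264 0.1652 0.2756] grasp [0.4258 0.1656 0.1206] y [-0.004  0.002 -1.   ] jaw [ 0.99  -0.14  -0.004] q [ 1.040e-01 -1.000e-03  2.038e+00  3.000e-03  1.108e+00  2.420e-01] F [ 0.8 -0.6 -1.3] w 0.672
6 rows
[-0.0351,0.0052,-0.0013,0.0007,-0.0408,-0.0004]
[-0.0351,0.0052,0.0001,0.0007,-0.0408,-0.0004]
[-0.0351,0.0051,0.0016,0.0007,-0.0408,-0.0004]
[-0.035,0.0051,0.003,0.0007,-0.0408,-0.0004]
[-0.0349,0.0051,0.0044,0.0007,-0.0408,-0.0004]
[-0.0346,0.0051,0.0058,0.0007,-0.0408,-0.0004]
```

send_rows --pt "-0.035 0.002 -0.001 0 -0.041 0" --pt "-0.035 0.003 0 0 -0.041 0" --pt "-0.035 0.005 0.0015 0 -0.041 0" --pt "-0.035 0.005 0.003 0 -0.041 0" --pt "-0.035 0.006 0.0045 0 -0.041 0" --pt "-0.0345 0.006 0.006 0 -0.041 0" --pt "0 0 0 0 0 0"

```text
t: 26.38
ee_pos: [0.453, 0.3872, 0.2652]
ee_rot: [-0.519, 0.466, -0.474, 0.537]
force: [-1.0, -0.1, -1.1]
grip_width: 0.674
```

```bash
python3 - <<'E'
from h import *
stat()
plan([.448,.375,.045],Rt(np.radians(6)))
p,d=cams.camera('scene')
cv2.imwrite(f'pics/s14.png',cv2.resize(p[140:260,150:300],None,fx=5,fy=5,interpolation=cv2.INTER_CUBIC))
E
```

```text
t 26.38 tcp [0.453  0.3872 0.2652] grasp [0.4569 0.389  0.1103] y [ 0.025  0.012 -1.   ] jaw [0.993 0.116 0.026] q [ 0.505  0.345  1.664 -0.002  1.104  0.39 ] F [-1.  -0.1 -1.1] w 0.674
2 rows
[0.006,0.0324,-0.004,-0.013,0.0057,-0.0046]
[0.0059,0.0325,-0.0036,-0.013,0.0057,-0.0046]
```

View pics/s14.png

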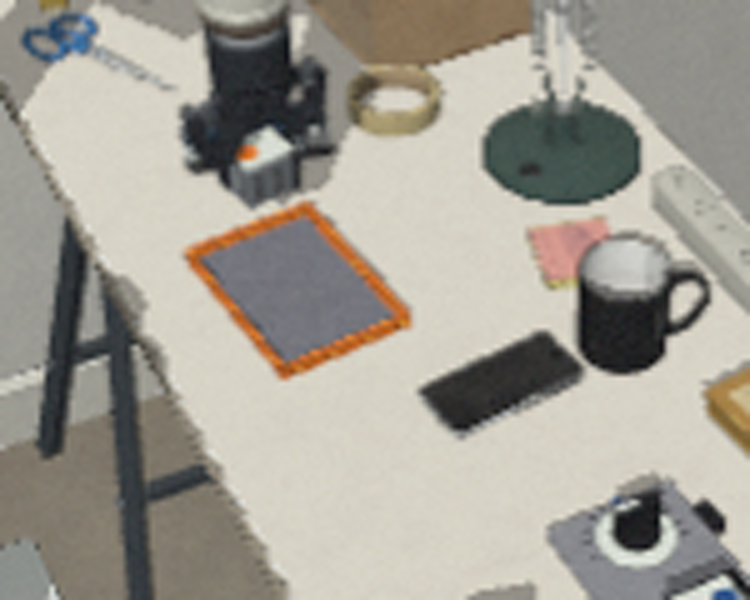

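```bash
python3 - <<'E'
from h import *
c=np.array([(187,255),(310,206),(410,318),(285,377)])/5+[150,140]
P=at_z('scene',c,.016); print(P.round(3),P.mean(0).round(4))
print(((proj('scene',[.448,.375,.02])-[150,140])*5))
E
```

```text
[[0.38  0.409 0.016]
 [0.51  0.423 0.016]
 [0.527 0.236 0.016]
 [0.398 0.217 0.016]] [0.4539 0.3212 0.016 ]
[[268.52884762 251.20589475]]
```

```bash
python3 - <<'E'
from h import *
plan([.451,.358,.046],Rt(np.radians(5)))
E
```

```text
2 rows
[0.0137,0.0321,-0.0034,-0.0127,0.0137,-0.0039]
[0.0136,0.0322,-0.0028,-0.0127,0.0137,-0.0039]
```

send_rows --pt "0.0135 0.032 -0.0035 -0.0125 0.0135 -0.004" --pt "0.0135 0.032 -0.003 -0.0125 0.0135 -0.004" --pt "0 0 0 0 0 0"

```text
t: 26.68
ee_pos: [0.4518, 0.3591, 0.2037]
ee_rot: [-0.52, 0.476, -0.478, 0.524]
force: [-0.5, -1.4, -3.2]
grip_width: 0.672
```

send_rows --pt "0.001 0.003 0 0 0 0" --pt "0 0.003 0 0 0 0" --pt "0 0.001 0 0 0 0"

```text
t: 26.93
ee_pos: [0.4529, 0.3573, 0.1994]
ee_rot: [-0.518, 0.476, -0.479, 0.525]
force: [0.7, 0.5, -1.7]
grip_width: 0.671
```

```bash
python3 - <<'E'
from h import *
stat()
E
```

```text
t 26.93 tcp [0.4529 0.3573 0.1994] grasp [0.4543 0.3579 0.0444] y [ 0.009  0.004 -1.   ] jaw [0.996 0.087 0.009] q [ 4.590e-01  4.060e-01  1.737e+00 -1.000e-03  9.890e-01  3.710e-01] F [ 0.7  0.5 -1.7] w 0.671
```

send_rows --pt "0 0.005 0 0 0 0" --pt "0 0.004 0 0 0 0" --pt "0 0.002 0 0 0 0"

```text
t: 27.18
ee_pos: [0.455, 0.3585, 0.1921]
ee_rot: [-0.515, 0.475, -0.48, 0.527]
force: [-0.9, -0.1, -1.6]
grip_width: 0.67
```

send_rows --pt "0 0.004 -0.001 -0.01 0 0" --pt "0 0.002 0 0 0 0"

```text
t: 27.35
ee_pos: [0.4543, 0.359, 0.1866]
ee_rot: [-0.518, 0.478, -0.478, 0.525]
force: [-5.6, -2.0, 16.2]
grip_width: 0.669
```

send_rows --pt "0 0 0 0 0 0" --pt "0 0 0 0 0 0" --pt "0 -0.005 0 0 0 0" --pt "0 -0.03 0 0 0 0" --pt "0 -0.03 0 0 0 0" --pt "0 -0.03 0 0 0 0" --fingers 0.15

```text
t: 27.85
ee_pos: [0.4511, 0.3571, 0.2776]
ee_rot: [0.523, -0.479, 0.475, -0.52]
force: [0.6, 0.9, -0.7]
grip_width: 0.852
```

```bash
python3 - <<'E'
from h import *
stat()
for cam in('top','scene'):
  p,d=cams.camera(cam); C=cloud(cam,d)
  for xy in ((.45,.355),(.42,-.135),(.58,-.2)):
   m=top_pts(cam,C,p,xy,.034,.062,.05)
   if m.sum()>10:
    P=C[m]; print(cam,m.sum(),P.mean(0),cv2.minAreaRect(P[:,:2].astype(np.float32)*1000))
  cv2.imwrite(f'pics/{cam}15.png',cv2.resize(p[150:260,180:330] if cam=='top' else p[150:290,160:335],None,fx=4,fy=4,interpolation=cv2.INTER_CUBIC))
plan([.42,-.11,.15],Rt(np.radians(-10)),vmax=.04)
E
```

```text
t 27.85 tcp [0.4511 0.3571 0.2776] grasp [0.45   0.3573 0.1226] y [-0.007  0.001 -1.   ] jaw [ 0.996  0.088 -0.007] q [0.459 0.29  1.706 0.004 1.151 0.369] F [ 0.6  0.9 -0.7] w 0.852
top 150 [ 0.42536831 -0.13601271  0.04475359] ((427.1299743652344, -136.06874084472656), (50.464359283447266, 59.585201263427734), 76.90150451660156)
top 139 [ 0.5753676  -0.19697803  0.05402634] ((577.4290771484375, -198.6406707763672), (61.68776321411133, 50.511539459228516), 2.6381330490112305)
scene 118 [0.44790463 0.36231559 0.0469127 ] ((449.9457702636719, 365.7532653808594), (60.22681427001953, 56.248046875), 9.911662101745605)
scene 183 [ 0.41987475 -0.13872119  0.04305957] ((421.06781005859375, -135.99095153808594), (56.399993896484375, 59.90663146972656), 79.39192199707031)
scene 216 [ 0.56936678 -0.20347103  0.05214222] ((571.965576171875, -198.21319580078125), (59.80682373046875, 54.244510650634766), 1.3177002668380737)
12 rows
[0.0386,-0.0021,-0.0062,-0.0004,0.0219,-0.0006]
[0.0388,-0.002,-0.0054,-0.0004,0.0219,-0.0006]
[0.0389,-0.002,-0.0045,-0.0004,0.0219,-0.0006]
[0.039,-0.002,-0.0037,-0.0004,0.0219,-0.0006]
[0.039,-0.002,-0.0028,-0.0004,0.0219,-0.0006]
[0.0391,-0.0019,-0.002,-0.0004,0.0219,-0.0006]
[0.0391,-0.0019,-0.0011,-0.0004,0.0219,-0.0006]
[0.0391,-0.0019,-0.0003,-0.0004,0.0219,-0.0006]
[0.0391,-0.0019,0.0006,-0.0004,0.0219,-0.0006]
[0.0391,-0.0018,0.0015,-0.0004,0.0219,-0.0006]
[0.0391,-0.0018,0.0023,-0.0004,0.0219,-0.0006]
[0.039,-0.0018,0.0032,-0.0004,0.0219,-0.0006]
```

View pics/scene15.png

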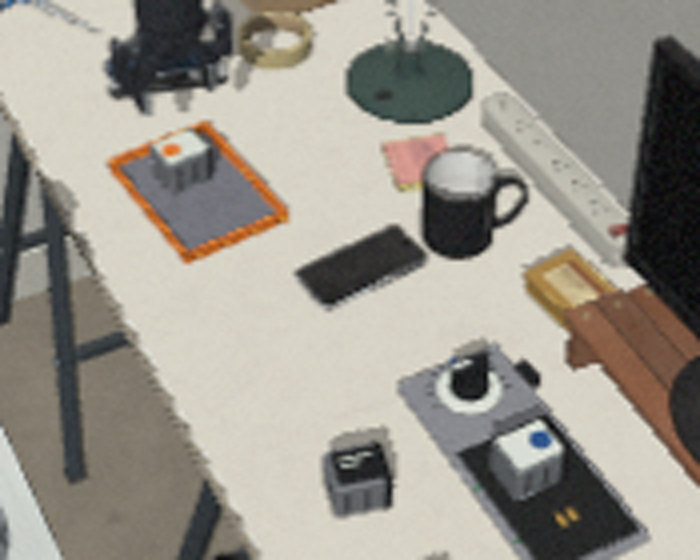

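send_rows --pt "0.0385 -0.002 -0.006 0 0.022 0" --pt "0.039 -0.002 -0.0055 0 0.022 0" --pt "0.039 -0.002 -0.0045 0 0.022 0" --pt "0.039 -0.002 -0.0035 0 0.022 0" --pt "0.039 -0.002 -0.003 0 0.022 0" --pt "0.039 -0.002 -0.002 0 0.022 0" --pt "0.039 -0.002 -0.001 0 0.022 0" --pt "0.039 -0.002 0 0 0.022 0" --fingers 0.1

```text
t: 28.62
ee_pos: [0.4303, 0.0411, 0.2989]
ee_rot: [0.472, -0.519, 0.521, -0.486]
force: [1.1, -0.4, 0.6]
grip_width: 0.901
```

```bash
python3 - <<'E'
from h import *
stat()
plan([.425,-.126,.09],Rt(np.radians(-11)),vmax=.04)
E
```

```text
t 28.62 tcp [0.4303 0.0411 0.2989] grasp [0.4327 0.0428 0.1439] y [ 0.016  0.011 -1.   ] jaw [ 0.997 -0.082  0.015] q [-0.19  -0.115  2.095  0.015  1.148 -0.115] F [ 1.1 -0.4  0.6] w 0.901
5 rows
[0.0335,0.0104,0.0015,-0.0028,0.0221,-0.0026]
[0.0334,0.0105,0.0023,-0.0028,0.0221,-0.0026]
[0.0334,0.0106,0.003,-0.0028,0.0221,-0.0026]
[0.0333,0.0106,0.0038,-0.0028,0.0221,-0.0026]
[0.0332,0.0107,0.0046,-0.0028,0.0221,-0.0026]
```

send_rows --pt "0.0335 0.0105 0.0015 -0.003 0.022 -0.0025" --pt "0.0335 0.0105 0.0025 -0.003 0.022 -0.0025" --pt "0.0335 0.0105 0.003 -0.003 0.022 -0.0025" --pt "0.033 0.0105 0.004 -0.003 0.022 -0.0025" --pt "0.033 0.0105 0.0045 -0.003 0.022 -0.0025" --pt "0 0 0 0 0 0"

```text
t: 29.12
ee_pos: [0.4232, -0.1398, 0.2466]
ee_rot: [0.445, -0.545, 0.552, -0.447]
force: [-0.4, -0.3, -0.1]
grip_width: 0.901
```

```bash
python3 - <<'E'
from h import *
stat()
plan([.4255,-.126,.023],Rt(np.radians(-11)),vmax=.04)
E
```

```text
t 29.12 tcp [ 0.4232 -0.1398  0.2466] grasp [ 0.4245 -0.1406  0.0916] y [ 0.009 -0.006 -1.   ] jaw [ 0.979 -0.203  0.01 ] q [-0.591  0.014  2.091  0.     1.027 -0.387] F [-0.4 -0.3 -0.1] w 0.901
2 rows
[-0.0071,0.0342,-0.0006,-0.0048,-0.0063,0.0019]
[-0.007,0.0343,-0.0004,-0.0048,-0.0063,0.0019]
```

send_rows --pt "-0.007 0.034 -0.0005 -0.005 -0.006 0.002" --pt "-0.006 0.034 -0.0005 -0.005 -0.006 0.002" --pt "0 0 0 0 0 0"

```text
t: 29.37
ee_pos: [0.4263, -0.1305, 0.1784]
ee_rot: [0.447, -0.545, 0.549, -0.448]
force: [-1.4, 1.6, -0.3]
grip_width: 0.902
```

```bash
python3 - <<'E'
from h import *
stat()
E
```

```text
t 29.37 tcp [ 0.4263 -0.1305  0.1784] grasp [ 0.427  -0.1309  0.0234] y [ 0.005 -0.003 -1.   ] jaw [ 0.98  -0.198  0.005] q [-0.569  0.157  2.108 -0.     0.872 -0.37 ] F [-1.4  1.6 -0.3] w 0.902
```

send_rows --pt "-0.006 0.001 -0.001 0 0 0" --pt "0 0.001 0 0 0 0"

```text
t: 29.53
ee_pos: [0.4264, -0.1236, 0.1767]
ee_rot: [0.448, -0.546, 0.548, -0.448]
force: [-0.7, 0.7, -0.1]
grip_width: 0.904
```

send_rows --pt "0 0 0 0 0 0" --pt "0 0 0 0 0 0" --pt "0 0 0 0 0 0" --pt "0 0 0 0 0 0" --pt "0 0 0 0 0 0" --fingers 1

```text
t: 29.95
ee_pos: [0.4289, -0.1237, 0.1828]
ee_rot: [0.447, -0.542, 0.551, -0.45]
force: [0.3, -0.5, -1.8]
grip_width: 0.673
```

send_rows --pt "0 -0.03 0 0 0 0" --pt "-0.005 -0.03 0 0 0 0" --pt "-0.03 -0.03 0 0 0 0" --pt "-0.035 0 0 0 0 0" --pt "-0.035 0 0 0 0 0" --pt "-0.035 0 0 0 0 0" --pt "-0.035 0 0 0 0 0"

```text
t: 30.53
ee_pos: [0.4637, 0.0487, 0.2791]
ee_rot: [0.442, -0.543, 0.556, -0.448]
force: [0.8, -0.3, -1.4]
grip_width: 0.667
```

```bash
python3 - <<'E'
from h import *
stat()
plan([.43,.13,.12],Rt(np.radians(-6),np.radians(75)))
E
```

```text
t 30.53 tcp [0.4637 0.0487 0.2791] grasp [0.4666 0.0474 0.1241] y [ 0.019 -0.009 -1.   ] jaw [ 0.978 -0.208  0.02 ] q [-0.154  0.01   2.019 -0.007  1.092  0.059] F [ 0.8 -0.3 -1.4] w 0.667
12 rows
[0.0108,0.0012,-0.0033,-0.0071,-0.0064,0.1095]
[0.0109,0.0019,-0.0032,-0.0071,-0.0064,0.1095]
[0.011,0.0025,-0.0032,-0.0071,-0.0064,0.1095]
[0.0112,0.0032,-0.0031,-0.0071,-0.0064,0.1095]
[0.0114,0.0039,-0.0031,-0.0071,-0.0064,0.1095]
[0.0117,0.0045,-0.003,-0.0071,-0.0064,0.1095]
[0.0121,0.0051,-0.003,-0.0071,-0.0064,0.1095]
[0.0126,0.0056,-0.0029,-0.0071,-0.0064,0.1095]
[0.0131,0.0061,-0.0028,-0.0071,-0.0064,0.1095]
[0.0137,0.0065,-0.0028,-0.0071,-0.0064,0.1095]
[0.0143,0.0068,-0.0027,-0.0071,-0.0064,0.1095]
[0.0149,0.0071,-0.0027,-0.0071,-0.0064,0.1095]
```

send_rows --pt "0.011 0.001 -0.0035 -0.007 -0.0065 0.11" --pt "0.011 0.002 -0.003 -0.007 -0.0065 0.11" --pt "0.011 0.0025 -0.003 -0.007 -0.0065 0.11" --pt "0.011 0.003 -0.003 -0.007 -0.0065 0.11" --pt "0.0115 0.004 -0.003 -0.007 -0.0065 0.11" --pt "0.0115 0.0045 -0.003 -0.007 -0.0065 0.11" --pt "0.012 0.005 -0.003 -0.007 -0.0065 0.11" --pt "0.0125 0.0055 -0.003 -0.007 -0.0065 0.11"

```text
t: 31.2
ee_pos: [0.4303, -0.0015, 0.2261]
ee_rot: [-0.191, 0.674, -0.268, 0.662]
force: [-0.2, -0.4, -1.8]
grip_width: 0.672
```

```bash
python3 - <<'E'
from h import *
stat()
plan([.43,.14,.07],Rt(np.radians(-6),np.radians(75)))
E
```

```text
t 31.2 tcp [ 0.4303 -0.0015  0.2261] grasp [0.4453 0.1199 0.1309] y [ 0.097  0.783 -0.614] jaw [ 0.994 -0.108  0.019] q [-0.528  0.129  2.148  0.826  1.408 -0.808] F [-0.2 -0.4 -1.8] w 0.672
4 rows
[0.0246,0.0137,-0.0042,-0.003,0.0039,0.1]
[0.0259,0.0127,-0.0041,-0.003,0.0039,0.1]
[0.027,0.0116,-0.0041,-0.003,0.0039,0.1]
[0.0281,0.0104,-0.004,-0.003,0.0039,0.1]
```

send_rows --pt "0.0245 0.0135 -0.004 -0.003 0.004 0.1" --pt "0.026 0.0125 -0.004 -0.003 0.004 0.1" --pt "0.027 0.0115 -0.004 -0.003 0.004 0.1" --pt "0.028 0.0105 -0.004 -0.003 0.004 0.1" --pt "0 0 0 0 0 0"

```text
t: 31.62
ee_pos: [0.4148, -0.012, 0.1038]
ee_rot: [-0.047, 0.705, -0.126, 0.697]
force: [-1.3, 1.7, -2.9]
grip_width: 0.674
```

```bash
python3 - <<'E'
from h import *
stat()
E
```

```text
t 31.62 tcp [ 0.4148 -0.012   0.1038] grasp [0.4317 0.1375 0.0662] y [ 0.109  0.964 -0.242] jaw [ 0.994 -0.112  0.002] q [-0.621  0.585  2.084  1.011  1.57  -1.164] F [-1.3  1.7 -2.9] w 0.674
```

send_rows --pt "0.01 0.0025 0 0 0 0" --pt "0.007 0.002 0 0 0 0" --pt "0.003 0.001 0 0 0 0"

```text
t: 31.87
ee_pos: [0.416, -0.0125, 0.0831]
ee_rot: [-0.049, 0.705, -0.128, 0.696]
force: [0.6, -0.5, -2.1]
grip_width: 0.668
```

send_rows --pt "0.003 0.001 0 0 0 0" --pt "0.002 0.001 0 0 0 0"

```text
t: 32.03
ee_pos: [0.4176, -0.0124, 0.0818]
ee_rot: [-0.05, 0.703, -0.127, 0.698]
force: [-3.6, -1.4, 4.7]
grip_width: 0.672
```

```bash
python3 - <<'E'
from h import *
stat()
E
```

```text
t 32.03 tcp [ 0.4176 -0.0124  0.0818] grasp [0.4341 0.1368 0.0433] y [ 0.107  0.963 -0.248] jaw [ 0.994 -0.108  0.008] q [-0.618  0.65   2.055  1.011  1.545 -1.2  ] F [-3.6 -1.4  4.7] w 0.672
```

send_rows --pt "0 0 0 0 0 0" --pt "0 0 0 0 0 0" --pt "0 0 0 0 0 0" --pt "0 0 0 0 0 0" --fingers 0.1

```text
t: 32.37
ee_pos: [0.4209, -0.0139, 0.0875]
ee_rot: [-0.053, 0.698, -0.13, 0.703]
force: [0.5, 0.1, 0.3]
grip_width: 0.9
```

send_rows --pt "0 -0.025 0 0 0 0" --pt "0 -0.03 0 0 0 0" --pt "0 -0.03 0 0 0 0" --pt "-0.03 -0.01 0 0 0 0" --pt "-0.03 0 0 0 0 0" --pt "-0.03 0 0 0 0 0"

```text
t: 32.87
ee_pos: [0.4103, -0.0856, 0.2005]
ee_rot: [-0.053, 0.7, -0.13, 0.7]
force: [1.1, 0.5, -0.1]
grip_width: 0.904
```

```bash
python3 - <<'E'
from h import *
stat()
plan([.44,.13,.18],Rt(np.radians(-6),np.radians(0)),wmax=.12)
E
```

```text
t 32.87 tcp [ 0.4103 -0.0856  0.2005] grasp [0.427  0.0633 0.1608] y [ 0.108  0.961 -0.256] jaw [ 0.994 -0.108  0.014] q [-0.762  0.351  2.084  0.899  1.757 -1.032] F [ 1.1  0.5 -0.1] w 0.904
11 rows
[-0.0217,0.0066,0.0007,-0.0013,0.0006,-0.1193]
[-0.0223,0.0062,0.0008,-0.0013,0.0006,-0.1193]
[-0.0229,0.0057,0.0008,-0.0013,0.0006,-0.1193]
[-0.0234,0.0051,0.0008,-0.0013,0.0006,-0.1193]
[-0.0239,0.0045,0.0008,-0.0013,0.0006,-0.1193]
[-0.0242,0.0038,0.0008,-0.0013,0.0006,-0.1193]
[-0.0245,0.0031,0.0008,-0.0013,0.0006,-0.1193]
[-0.0247,0.0024,0.0008,-0.0013,0.0006,-0.1193]
[-0.0248,0.0016,0.0008,-0.0013,0.0006,-0.1193]
[-0.0248,0.0009,0.0008,-0.0013,0.0006,-0.1193]
[-0.0248,0.0001,0.0008,-0.0013,0.0006,-0.1193]
```

send_rows --pt "-0.0215 0.0065 0.001 -0.0015 0 -0.12" --pt "-0.022 0.006 0.001 -0.0015 0 -0.12" --pt "-0.023 0.0055 0.001 -0.0015 0 -0.12" --pt "-0.0235 0.005 0.001 -0.0015 0 -0.12" --pt "-0.024 0.0045 0.001 -0.0015 0 -0.12" --pt "-0.024 0.004 0.001 -0.0015 0 -0.12" --pt "-0.0245 0.003 0.001 -0.0015 0 -0.12" --pt "-0.0245 0.0025 0.001 -0.0015 0 -0.12"

```text
t: 33.53
ee_pos: [0.4329, 0.0595, 0.3308]
ee_rot: [-0.375, 0.587, -0.455, 0.555]
force: [-0.2, -0.7, -0.6]
grip_width: 0.899
```

send_rows --pt "-0.025 0.0015 0.001 -0.0015 0 -0.12" --pt "-0.025 0.001 0.001 -0.0015 0 -0.12" --pt "-0.025 0 0.001 -0.0015 0 -0.119" --pt "0 0 0 0 0 0"

```text
t: 33.87
ee_pos: [0.4437, 0.1406, 0.3502]
ee_rot: [0.475, -0.501, 0.554, -0.465]
force: [-0.3, 1.6, 0.4]
grip_width: 0.898
```

```bash
python3 - <<'E'
from h import *
stat()
for cam in('top','scene'):
  p,d=cams.camera(cam); C=cloud(cam,d)
  m=top_pts(cam,C,p,(.435,.135),.038,.062,.05)
  if m.sum()>10:
    P=C[m]; print(cam,m.sum(),P.mean(0),cv2.minAreaRect(P[:,:2].astype(np.float32)*1000))
  cv2.imwrite(f'pics/{cam}16.png',cv2.resize(p[150:260,180:330] if cam=='top' else p[180:300,180:330],None,fx=5,fy=5,interpolation=cv2.INTER_CUBIC))
E
```

```text
t 33.87 tcp [0.4437 0.1406 0.3502] grasp [0.4497 0.1305 0.1957] y [ 0.039 -0.065 -0.997] jaw [ 0.993 -0.113  0.046] q [ 0.066 -0.087  1.961 -0.071  1.234  0.203] F [-0.3  1.6  0.4] w 0.898
top 35 [0.43493992 0.11094157 0.04964623] ((432.2253723144531, 109.1156005859375), (53.900638580322266, 13.849942207336426), 8.151214599609375)
scene 129 [0.42600565 0.12482269 0.04838952] ((426.9965515136719, 128.02767944335938), (52.07217788696289, 58.609840393066406), 86.71675109863281)
```

View pics/scene16.png

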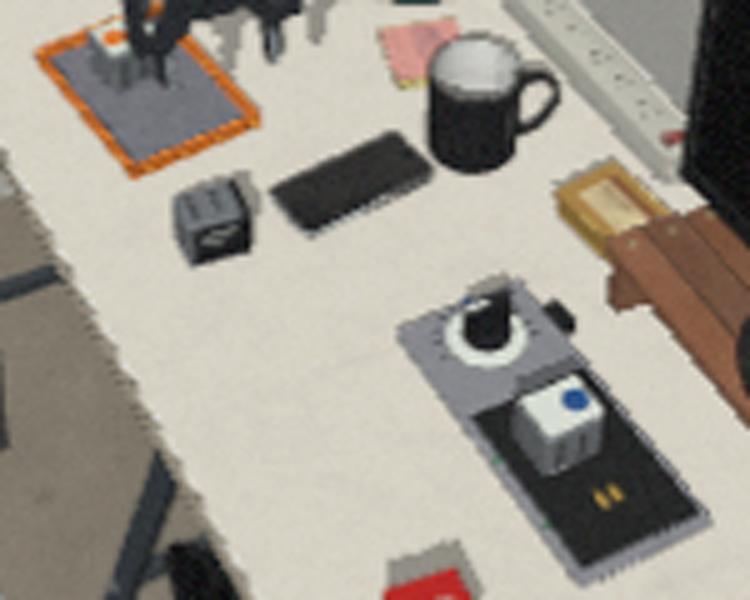

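```bash
python3 - <<'E'
from h import *
plan([.431,.138,.09],Rt(np.radians(-5)))
E
```

```text
3 rows
[-0.0016,0.0344,-0.0057,-0.0139,-0.01,0.0187]
[-0.001,0.0346,-0.0052,-0.0139,-0.01,0.0187]
[-0.0005,0.0347,-0.0047,-0.0139,-0.01,0.0187]
```

send_rows --pt "-0.0015 0.0345 -0.0055 -0.014 -0.01 0.019" --pt "-0.001 0.0345 -0.005 -0.014 -0.01 0.019" --pt "-0.0005 0.0345 -0.0045 -0.014 -0.01 0.019" --pt "0 0 0 0 0 0"

```text
t: 34.3
ee_pos: [0.4322, 0.1334, 0.2443]
ee_rot: [-0.472, 0.524, -0.521, 0.48]
force: [-1.6, -0.7, -1.6]
grip_width: 0.899
```

```bash
python3 - <<'E'
from h import *
stat()
plan([.431,.138,.028],Rt(np.radians(-5)))
E
```

```text
t 34.3 tcp [0.4322 0.1334 0.2443] grasp [0.433  0.135  0.0893] y [ 0.005  0.01  -1.   ] jaw [ 0.996 -0.094  0.004] q [0.028 0.036 2.073 0.012 1.027 0.116] F [-1.6 -0.7 -1.6] w 0.899
2 rows
[-0.0019,0.0307,-0.0009,-0.002,-0.0032,-0.0054]
[-0.0021,0.0307,-0.0009,-0.002,-0.0032,-0.0054]
```

send_rows --pt "-0.0025 0.0305 -0.001 -0.002 -0.003 -0.0055" --pt "-0.0025 0.0305 -0.001 -0.002 -0.003 -0.0055" --pt "-0.001 0.001 0 0 0 0"

```text
t: 34.55
ee_pos: [0.4327, 0.1354, 0.1834]
ee_rot: [0.474, -0.524, 0.524, -0.476]
force: [-0.5, -0.1, 0.7]
grip_width: 0.901
```

send_rows --pt "0 0 0 0 0 0" --pt "0 0 0 0 0 0" --pt "0 0 0 0 0 0" --pt "0 0 0 0 0 0" --pt "0 0 0 0 0 0" --fingers 1

```text
t: 34.97
ee_pos: [0.4365, 0.1327, 0.191]
ee_rot: [0.47, -0.523, 0.527, -0.477]
force: [0.1, 0.6, -1.4]
grip_width: 0.669
```

send_rows --pt "0 -0.03 0 0 0 0" --pt "0 -0.03 0 0 0 0" --pt "0 -0.03 0 0 0 0" --pt "0 0 0 0 0 0"

```text
t: 35.3
ee_pos: [0.4352, 0.1323, 0.2862]
ee_rot: [0.47, -0.524, 0.527, -0.477]
force: [1.3, -1.0, -0.3]
grip_width: 0.671
```

```bash
python3 - <<'E'
from h import *
stat()
plan([.43,.14,.10],Rt(np.radians(-5),np.radians(75)))
E
```

```text
t 35.3 tcp [0.4352 0.1323 0.2862] grasp [0.4369 0.1328 0.1313] y [ 0.011  0.003 -1.   ] jaw [ 0.995 -0.104  0.011] q [ 0.028 -0.03   2.043  0.003  1.117  0.13 ] F [ 1.3 -1.  -0.3] w 0.671
12 rows
[0.0163,0.0035,-0.0004,-0.0017,-0.0006,0.1087]
[0.0166,0.0036,-0.0004,-0.0017,-0.0006,0.1087]
[0.0169,0.0036,-0.0004,-0.0017,-0.0006,0.1087]
[0.0172,0.0035,-0.0004,-0.0017,-0.0006,0.1087]
[0.0174,0.0035,-0.0004,-0.0017,-0.0006,0.1087]
[0.0177,0.0034,-0.0004,-0.0017,-0.0006,0.1087]
[0.018,0.0033,-0.0004,-0.0017,-0.0006,0.1087]
[0.0182,0.0032,-0.0004,-0.0017,-0.0006,0.1087]
[0.0185,0.003,-0.0004,-0.0017,-0.0006,0.1087]
[0.0187,0.0028,-0.0004,-0.0017,-0.0006,0.1087]
[0.0189,0.0026,-0.0004,-0.0017,-0.0006,0.1087]
[0.019,0.0024,-0.0004,-0.0017,-0.0006,0.1087]
```

send_rows --pt "0.0165 0.0035 -0.0005 -0.0015 0 0.108" --pt "0.0165 0.0035 -0.0005 -0.0015 0 0.108" --pt "0.017 0.0035 -0.0005 -0.0015 0 0.108" --pt "0.017 0.0035 -0.0005 -0.0015 0 0.108" --pt "0.0175 0.0035 -0.0005 -0.0015 0 0.108" --pt "0.0175 0.0035 -0.0005 -0.0015 0 0.108" --pt "0.018 0.0035 -0.0005 -0.0015 0 0.108" --pt "0.018 0.003 -0.0005 -0.0015 0 0.108"

```text
t: 35.97
ee_pos: [0.4263, 0.0182, 0.2195]
ee_rot: [-0.198, 0.663, -0.269, 0.67]
force: [0.4, 0.8, -2.1]
grip_width: 0.667
```

```bash
python3 - <<'E'
from h import *
stat()
plan([.43,.14,.065],Rt(np.radians(-6),np.radians(74)))
E
```

```text
t 35.97 tcp [0.4263 0.0182 0.2195] grasp [0.4415 0.1386 0.1231] y [ 0.098  0.777 -0.622] jaw [ 0.995 -0.091  0.044] q [-0.49   0.122  2.172  0.844  1.367 -0.829] F [ 0.4  0.8 -2.1] w 0.667
4 rows
[0.0264,0.0098,-0.0033,-0.002,0.0113,0.0982]
[0.0273,0.0086,-0.0032,-0.002,0.0113,0.0982]
[0.028,0.0074,-0.003,-0.002,0.0113,0.0982]
[0.0286,0.0061,-0.0028,-0.002,0.0113,0.0982]
```

send_rows --pt "0.0265 0.01 -0.0035 -0.002 0.0115 0.098" --pt "0.0275 0.0085 -0.003 -0.002 0.0115 0.098" --pt "0.028 0.0075 -0.003 -0.002 0.0115 0.098" --pt "0.0285 0.006 -0.003 -0.002 0.0115 0.098" --pt "0 0 0 0 0 0"

```text
t: 36.38
ee_pos: [0.4153, -0.0128, 0.1008]
ee_rot: [-0.053, 0.704, -0.133, 0.696]
force: [-1.8, 1.8, -3.2]
grip_width: 0.669
```

send_rows --pt "0.012 0.003 0 0 0 0" --pt "0.006 0.002 0 0 0 0" --pt "0 0 0 0 0 0"

```text
t: 36.63
ee_pos: [0.4165, -0.0135, 0.0817]
ee_rot: [-0.054, 0.704, -0.136, 0.695]
force: [0.5, -1.1, -0.6]
grip_width: 0.675
```

```bash
python3 - <<'E'
from h import *
stat()
E
```

```text
t 36.63 tcp [ 0.4165 -0.0135  0.0817] grasp [0.4338 0.1349 0.0404] y [ 0.112  0.957 -0.267] jaw [ 0.993 -0.115  0.003] q [-0.621  0.641  2.061  1.006  1.527 -1.192] F [ 0.5 -1.1 -0.6] w 0.675
```

send_rows --pt "0.004 0.001 0 0 0 0" --pt "0.003 0.001 0 0 0 0"

```text
t: 36.8
ee_pos: [0.4185, -0.014, 0.0779]
ee_rot: [-0.057, 0.701, -0.137, 0.697]
force: [-2.8, -2.1, 6.3]
grip_width: 0.672
```

send_rows --pt "0 0 0 0 0 0" --pt "0 0 0 0 0 0" --pt "0 0 0 0 0 0" --pt "0 0 0 0 0 0" --fingers 0.1

```text
t: 37.13
ee_pos: [0.4208, -0.0147, 0.0821]
ee_rot: [-0.058, 0.698, -0.139, 0.7]
force: [-0.5, -0.5, 1.0]
grip_width: 0.901
```

send_rows --pt "0 -0.025 0 0 0 0" --pt "0 -0.03 0 0 0 0" --pt "0 -0.03 0 0 0 0" --pt "-0.03 -0.01 0 0 0 0" --pt "-0.03 0 0 0 0 0" --pt "-0.03 0 0 0 0 0"

```text
t: 37.63
ee_pos: [0.4095, -0.0838, 0.1955]
ee_rot: [-0.057, 0.701, -0.137, 0.698]
force: [0.1, -0.3, -1.0]
grip_width: 0.898
```

```bash
python3 - <<'E'
from h import *
stat()
plan([.44,.12,.18],Rt(np.radians(-6),np.radians(0)),wmax=.12)
E
```

```text
t 37.63 tcp [ 0.4095 -0.0838  0.1955] grasp [0.4267 0.0644 0.1534] y [ 0.111  0.956 -0.272] jaw [ 0.994 -0.112  0.011] q [-0.76   0.354  2.089  0.894  1.735 -1.034] F [ 0.1 -0.3 -1. ] w 0.898
11 rows
[-0.0219,0.0054,0.0009,-0.0013,0,-0.1178]
[-0.0224,0.0049,0.0009,-0.0013,0,-0.1178]
[-0.0228,0.0044,0.0009,-0.0013,0,-0.1178]
[-0.0232,0.0038,0.0009,-0.0013,0,-0.1178]
[-0.0235,0.0032,0.0009,-0.0013,0,-0.1178]
[-0.0237,0.0026,0.0009,-0.0013,0,-0.1178]
[-0.0238,0.0019,0.0009,-0.0013,0,-0.1178]
[-0.0239,0.0013,0.0009,-0.0013,0,-0.1178]
[-0.0239,0.0006,0.0009,-0.0013,0,-0.1178]
[-0.0238,-0.0001,0.0009,-0.0013,0,-0.1178]
[-0.0236,-0.0007,0.0009,-0.0013,0,-0.1178]
```

send_rows --pt "-0.022 0.0055 0.001 -0.001 0 -0.118" --pt "-0.0225 0.005 0.001 -0.001 0 -0.118" --pt "-0.023 0.0045 0.001 -0.001 0 -0.118" --pt "-0.023 0.004 0.001 -0.001 0 -0.118" --pt "-0.0235 0.003 0.001 -0.001 0 -0.118" --pt "-0.0235 0.0025 0.001 -0.001 0 -0.118" --pt "-0.024 0.002 0.001 -0.001 0 -0.118" --pt "-0.024 0.0015 0.001 -0.001 0 -0.118"

```text
t: 38.3
ee_pos: [0.4317, 0.0547, 0.3278]
ee_rot: [-0.376, 0.589, -0.456, 0.551]
force: [0.3, -0.6, 0.2]
grip_width: 0.898
```

send_rows --pt "-0.024 0.0005 0.001 -0.001 0 -0.118" --pt "-0.024 0 0.001 -0.001 0 -0.118" --pt "-0.0235 -0.0005 0.001 -0.001 0 -0.118" --pt "0 0 0 0 0 0"

```text
t: 38.63
ee_pos: [0.4424, 0.1313, 0.3479]
ee_rot: [0.476, -0.505, 0.553, -0.461]
force: [0.3, 0.6, 0.3]
grip_width: 0.895
```

```bash
python3 - <<'E'
from h import *
stat()
for cam in('top','scene'):
  p,d=cams.camera(cam); C=cloud(cam,d)
  m=top_pts(cam,C,p,(.435,.145),.034,.056,.05)
  if m.sum()>10:
    P=C[m]; print(cam,m.sum(),P.mean(0),cv2.minAreaRect(P[:,:2].astype(np.float32)*1000))
  cv2.imwrite(f'pics/{cam}17.png',cv2.resize(p[150:260,180:330] if cam=='top' else p[180:300,180:330],None,fx=5,fy=5,interpolation=cv2.INTER_CUBIC))
E
```

```text
t 38.63 tcp [0.4424 0.1313 0.3479] grasp [0.4469 0.1213 0.1933] y [ 0.029 -0.065 -0.997] jaw [ 0.992 -0.118  0.037] q [ 0.045 -0.093  1.971 -0.07   1.238  0.187] F [0.3 0.6 0.3] w 0.895
top 15 [0.44037441 0.10583499 0.04335378] ((438.25823974609375, 106.6783218383789), (6.539962291717529, 42.37538528442383), 84.97913360595703)
scene 139 [0.42991488 0.12529778 0.04341815] ((430.0322570800781, 129.67733764648438), (58.22325897216797, 58.40593338012695), 82.414306640625)
```

View pics/scene17.png

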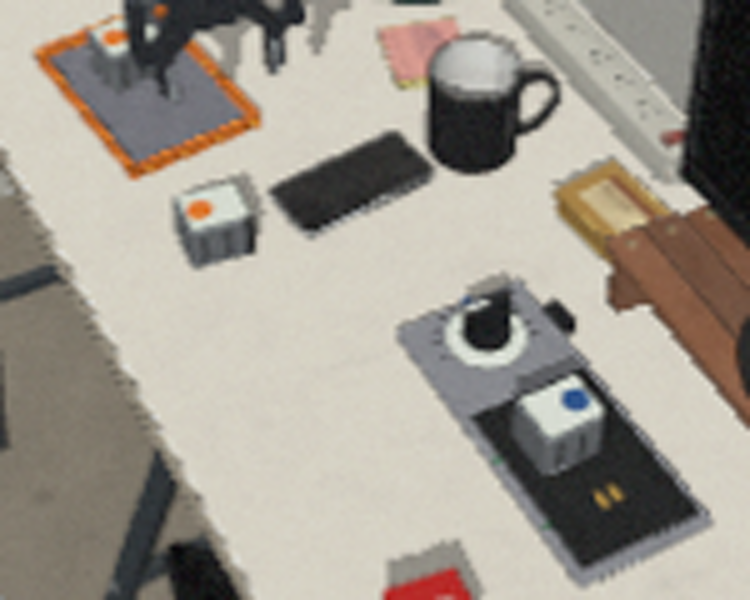

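```bash
python3 - <<'E'
from h import *
plan([.433,.129,.075],Rt(np.radians(-7)))
E
```

```text
4 rows
[-0.0015,0.029,-0.0033,-0.0084,-0.0001,0.0141]
[-0.0011,0.0291,-0.0031,-0.0084,-0.0001,0.0141]
[-0.0007,0.0292,-0.0028,-0.0084,-0.0001,0.0141]
[-0.0003,0.0292,-0.0026,-0.0084,-0.0001,0.0141]
```

send_rows --pt "-0.0015 0.029 -0.0035 -0.0085 0 0.014" --pt "-0.001 0.029 -0.003 -0.0085 0 0.014" --pt "-0.0005 0.029 -0.003 -0.0085 0 0.014" --pt "-0.0005 0.029 -0.0025 -0.0085 0 0.014" --pt "0 0 0 0 0 0"

```text
t: 39.15
ee_pos: [0.4325, 0.1225, 0.2275]
ee_rot: [-0.462, 0.535, -0.529, 0.469]
force: [-2.5, 0.7, -0.8]
grip_width: 0.901
```

```bash
python3 - <<'E'
from h import *
stat()
plan([.432,.129,.024],Rt(np.radians(-7)))
E
```

```text
t 39.15 tcp [0.4325 0.1225 0.2275] grasp [0.4327 0.1243 0.0725] y [ 0.001  0.012 -1.   ] jaw [ 0.991 -0.133 -0.   ] q [2.000e-03 6.200e-02 2.087e+00 1.400e-02 9.910e-01 1.280e-01] F [-2.5  0.7 -0.8] w 0.901
2 rows
[-0.0029,0.0243,-0.0007,0,-0.0059,-0.0061]
[-0.0031,0.0243,-0.0006,0,-0.0059,-0.0061]
```

send_rows --pt "-0.004 0.0245 -0.0005 0 -0.006 -0.006" --pt "-0.004 0.0245 -0.0005 0 -0.006 -0.006" --pt "0 0 0 0 0 0"

```text
t: 39.4
ee_pos: [0.4333, 0.1263, 0.1787]
ee_rot: [-0.466, 0.533, -0.531, 0.466]
force: [-0.8, -0.2, -0.4]
grip_width: 0.901
```

send_rows --pt "0 0 0 0 0 0" --pt "0 0 0 0 0 0" --pt "0 0 0 0 0 0" --pt "0 0 0 0 0 0" --pt "0 0 0 0 0 0" --fingers 1

```text
t: 39.82
ee_pos: [0.4364, 0.1232, 0.1852]
ee_rot: [0.462, -0.533, 0.533, -0.467]
force: [-0.2, -0.0, -1.6]
grip_width: 0.669
```

send_rows --pt "0 -0.03 0 0 0 0" --pt "0 -0.03 0 0 0 0" --pt "-0.02 -0.03 0 0 0 0"

```text
t: 40.07
ee_pos: [0.4353, 0.1409, 0.2728]
ee_rot: [-0.465, 0.536, -0.531, 0.462]
force: [0.3, -0.7, -1.9]
grip_width: 0.672
```

```bash
python3 - <<'E'
from h import *
stat()
plan([.457,.285,.10],Rt(np.radians(5)))
E
```

```text
t 40.07 tcp [0.4353 0.1409 0.2728] grasp [0.434  0.1414 0.1178] y [-0.008  0.003 -1.   ] jaw [ 0.99  -0.139 -0.009] q [0.047 0.006 2.038 0.004 1.106 0.185] F [ 0.3 -0.7 -1.9] w 0.672
5 rows
[-0.0292,0.0036,0.0003,0.0017,-0.0454,-0.0006]
[-0.0291,0.0036,0.0016,0.0017,-0.0454,-0.0006]
[-0.029,0.0036,0.0029,0.0017,-0.0454,-0.0006]
[-0.0288,0.0036,0.0042,0.0017,-0.0454,-0.0006]
[-0.0286,0.0036,0.0055,0.0017,-0.0454,-0.0006]
```

send_rows --pt "-0.029 0.001 0.0005 0 -0.045 0" --pt "-0.029 0.002 0.0015 0 -0.045 0" --pt "-0.029 0.0035 0.003 0 -0.045 0" --pt "-0.029 0.0035 0.004 0 -0.045 0" --pt "-0.022 0.0035 0.0055 0 -0.045 0" --pt "0 0 0 0 0 0"

```text
t: 40.57
ee_pos: [0.4619, 0.2868, 0.2747]
ee_rot: [-0.516, 0.473, -0.478, 0.53]
force: [0.3, 0.5, -1.3]
grip_width: 0.67
```

```bash
python3 - <<'E'
from h import *
stat()
plan([.456,.28,.046],Rt(np.radians(5)))
E
```

```text
t 40.57 tcp [0.4619 0.2868 0.2747] grasp [0.4647 0.2883 0.1197] y [ 0.018  0.009 -1.   ] jaw [0.995 0.095 0.019] q [0.333 0.211 1.809 0.003 1.101 0.236] F [ 0.3  0.5 -1.3] w 0.67
3 rows
[0.0023,0.0245,-0.0026,-0.0063,0.0026,-0.0026]
[0.0022,0.0245,-0.0025,-0.0063,0.0026,-0.0026]
[0.0022,0.0245,-0.0023,-0.0063,0.0026,-0.0026]
```

send_rows --pt "0.0025 0.0245 -0.0025 -0.0065 0.0025 -0.0025" --pt "0.0025 0.0245 -0.0025 -0.0065 0.0025 -0.0025" --pt "0.002 0.0245 -0.0025 -0.0065 0.0025 -0.0025" --pt "0 0 0 0 0 0"

```text
t: 40.9
ee_pos: [0.4572, 0.2818, 0.2032]
ee_rot: [-0.52, 0.475, -0.478, 0.525]
force: [-1.0, -0.4, -2.5]
grip_width: 0.675
```

send_rows --pt "0 0.005 0 0 0 0" --pt "0 0.003 0 0 0 0" --pt "0 0.002 0 0 0 0"

```text
t: 41.15
ee_pos: [0.4583, 0.2816, 0.1954]
ee_rot: [-0.519, 0.475, -0.479, 0.525]
force: [-0.5, -0.2, -0.8]
grip_width: 0.669
```

```bash
python3 - <<'E'
from h import *
stat()
E
```

```text
t 41.15 tcp [0.4583 0.2816 0.1954] grasp [0.4598 0.2821 0.0404] y [ 0.01   0.003 -1.   ] jaw [0.996 0.091 0.01 ] q [0.326 0.328 1.851 0.    0.952 0.235] F [-0.5 -0.2 -0.8] w 0.669
```

send_rows --pt "0 0.005 -0.001 -0.005 0 0" --pt "0 0.004 0 0 0 0" --pt "0 0.002 0 0 0 0"

```text
t: 41.4
ee_pos: [0.459, 0.2819, 0.1867]
ee_rot: [-0.518, 0.475, -0.478, 0.526]
force: [0.5, 0.2, -1.2]
grip_width: 0.672
```

send_rows --pt "0 0.004 -0.001 -0.005 0 0" --pt "0 0.002 0 0 0 0"

```text
t: 41.57
ee_pos: [0.4596, 0.2823, 0.1845]
ee_rot: [-0.52, 0.476, -0.477, 0.525]
force: [-11.3, -5.2, 23.9]
grip_width: 0.67
```

send_rows --pt "0 0 0 0 0 0" --pt "0 0 0 0 0 0" --pt "0 -0.005 0 0 0 0" --pt "0 -0.03 0 0 0 0" --pt "0 -0.03 0 0 0 0" --pt "0 -0.03 0 0 0 0" --pt "0 -0.02 0 0 0 0" --fingers 0.15

```text
t: 42.15
ee_pos: [0.4575, 0.2813, 0.3003]
ee_rot: [0.523, -0.478, 0.476, -0.522]
force: [0.5, 0.4, 0.6]
grip_width: 0.849
```

```bash
python3 - <<'E'
from h import *
stat()
plan([.50,.08,.18],Rt(np.radians(20)),vmax=.038)
E
```

```text
t 42.15 tcp [0.4575 0.2813 0.3003] grasp [0.4569 0.2815 0.1453] y [-0.003  0.001 -1.   ] jaw [ 0.996  0.091 -0.003] q [0.325 0.167 1.803 0.003 1.174 0.234] F [0.5 0.4 0.6] w 0.849
6 rows
[0.034,-0.0059,0.004,0.0005,-0.043,-0.0004]
[0.0342,-0.0058,0.0025,0.0005,-0.043,-0.0004]
[0.0343,-0.0058,0.0011,0.0005,-0.043,-0.0004]
[0.0343,-0.0058,-0.0004,0.0005,-0.043,-0.0004]
[0.0342,-0.0058,-0.0019,0.0005,-0.043,-0.0004]
[0.0341,-0.0058,-0.0034,0.0005,-0.043,-0.0004]
```

Now look at the whole scene, the dial closely, and check for a possible fourth pack.

```bash
python3 - <<'E'
from h import *
for cam in('top','scene'):
  p,d=cams.camera(cam); C=cloud(cam,d); np.save(f'{cam}.npy',p)
  for xy in ((.45,.362),(.46,.285),(.58,-.2)):
   m=top_pts(cam,C,p,xy,.04,.062,.042)
   if m.sum()>10:
    P=C[m]; print(cam,m.sum(),P.mean(0).round(4),cv2.minAreaRect(P[:,:2].astype(np.float32)*1000))
  # dial: high points
  m=top_pts(cam,C,p,(.58,-.08),.035,.065,.035)
  if m.sum()>5:
    P=C[m]; print('dial',cam,m.sum(),P.mean(0).round(4),cv2.minAreaRect(P[:,:2].astype(np.float32)*1000))
  print([ (round(r['confidence'],2),np.round(r['centre']*np.array([512,384]))) for r in spotter.place_of(cam,'pack')])
  cv2.imwrite(f'pics/{cam}18.png',cv2.resize(p[140:260,140:400],None,fx=3,fy=3,interpolation=cv2.INTER_CUBIC) if cam=='top' else cv2.resize(p[150:290,160:335],None,fx=4,fy=4,interpolation=cv2.INTER_CUBIC))
  c=proj(cam,[.58,-.08,.04])[0].astype(int); print(c)
  cv2.imwrite(f'pics/{cam}18d.png',cv2.resize(p[c[1]-22:c[1]+22,c[0]-22:c[0]+22],None,fx=12,fy=12,interpolation=cv2.INTER_CUBIC))
E
```

```text
top 51 [0.4708 0.365  0.0506] ((473.26055908203125, 364.49359130859375), (28.784276962280273, 38.18501281738281), 22.28062629699707)
top 128 [ 0.5765 -0.1978  0.0562] ((577.1670532226562, -198.59915161132812), (51.71772384643555, 58.39238739013672), 88.19667053222656)
dial top 31 [ 0.5776 -0.0798  0.0532] ((579.223388671875, -80.5266342163086), (33.76726531982422, 29.808244705200195), 38.162841796875)
[(0.72, array([360., 249.])), (0.59, array([311., 207.])), (0.53, array([244., 170.])), (0.4, array([184., 215.]))]
[286 199]
scene 96 [0.449  0.3622 0.0479] ((451.1671447753906, 365.7549743652344), (58.89716339111328, 56.99106979370117), 9.446070671081543)
scene 109 [0.4534 0.2848 0.0478] ((454.6907653808594, 285.5899658203125), (60.45916748046875, 56.24041748046875), 3.992973804473877)
scene 192 [ 0.5701 -0.2022  0.0539] ((571.6948852539062, -201.69163513183594), (51.66731262207031, 59.61247253417969), 87.83356475830078)
dial scene 57 [ 0.5738 -0.0821  0.0494] ((574.7537231445312, -80.58642578125), (16.480443954467773, 39.250946044921875), 88.6933364868164)
[(0.87, array([266., 306.])), (0.66, array([287., 340.])), (0.6, array([205., 180.])), (0.56, array([290., 261.]))]
[277 242]
```

View pics/scene18.png

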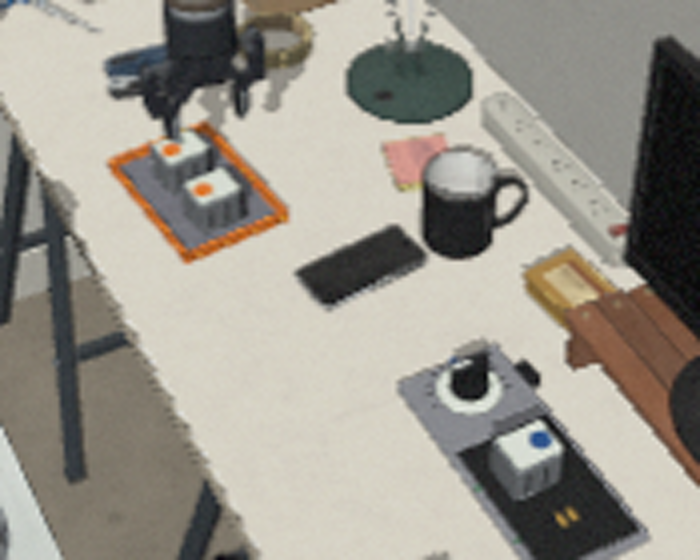

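View pics/scene18d.png

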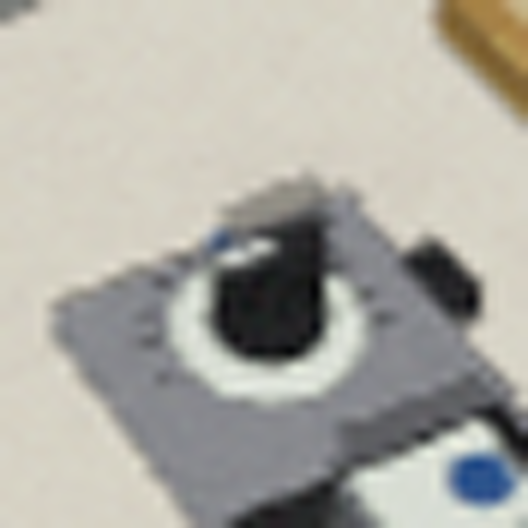

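View pics/top18d.png

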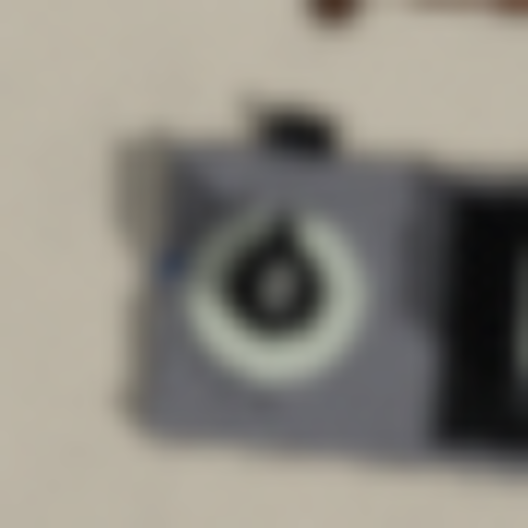

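View pics/top18.png

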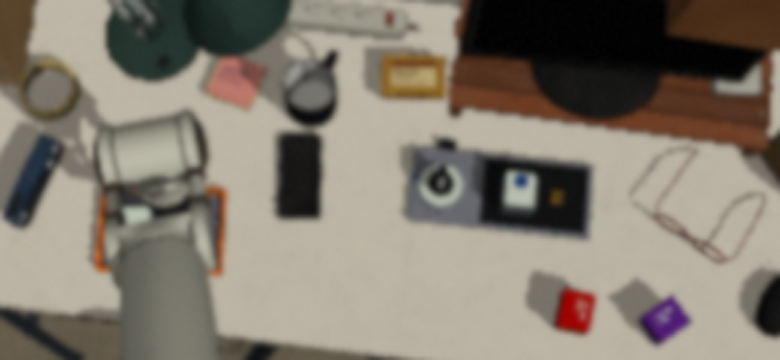

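```bash
python3 - <<'E'
from h import *
for cam in('scene','top'):
  Cs=[]
  for i in range(4):
    p,d=cams.camera(cam); Cs.append(cloud(cam,d))
  C=np.median(Cs,0)
  m=((C[...,2]>.008)&(C[...,2]<.02)&(C[...,0]>.49)&(C[...,0]<.66)&(C[...,1]<.02)&(C[...,1]>-.34)).astype(np.uint8)
  m=cv2.morphologyEx(m,cv2.MORPH_OPEN,np.ones((2,2)))
  n,l,s,_=cv2.connectedComponentsWithStats(m); k=1+np.argmax(s[1:,4])
  P=C[l==k]; rr=cv2.minAreaRect(P[:,:2].astype(np.float32)*1000); print(cam,len(P),P[:,2].mean(),rr)
  # long edges fit: for bins of y take min/max x
  for side in(0,1):
    ys=[];xs=[]
    for a in np.arange(-.30,-.02,.012):
        q=P[(P[:,1]>a)&(P[:,1]<a+.012)]
        if len(q)>4: xs.append(q[:,0].max() if side else q[:,0].min()); ys.append(a+.006)
    f=np.polyfit(ys,xs,1); r=np.polyval(f,ys)-xs; g=abs(r)<.006
    f=np.polyfit(np.array(ys)[g],np.array(xs)[g],1); print('edge',side,f,'yaw deg',np.degrees(np.arctan(-f[0])))
  D=C[(C[...,2]>.047)&(C[...,2]<.066)&(np.hypot(C[...,0]-.578,C[...,1]+.08)<.03)]
  c=D[:,:2].mean(0); u,s,v=np.linalg.svd(D[:,:2]-c); print('bar',len(D),c.round(4),D[:,2].max().round(4),'axis',np.degrees(np.arctan2(v[0,1],v[0,0])),s)
E
```

```text
scene 1339 0.012715595986622544 ((585.8511352539062, -177.21414184570312), (277.7518310546875, 140.2465057373047), 89.1766586303711)
edge 0 [-0.01312211  0.51834185] yaw deg 0.7517981869137903
edge 1 [0.00395171 0.64074028] yaw deg -0.22641494082209926
bar 35 [ 0.5751 -0.0807] 0.0579 axis 177.18301237303768 [0.07023193 0.02522307]
top 1212 0.013807340009174296 ((588.3359375, -181.2891845703125), (281.18170166015625, 135.36679077148438), 89.87028503417969)
edge 0 [-0.0071177   0.52160117] yaw deg 0.40780726344244544
edge 1 [-0.01336848  0.63474073] yaw deg 0.7659116012616293
bar 27 [ 0.5802 -0.0802] 0.0599 axis 177.68857308814873 [0.05738182 0.02158366]
```

```bash
python3 - <<'E'
from h import *
plan([.5785,-.083,.14],Rt(np.radians(87.3)),vmax=.036)
E
```

```text
14 rows
[0.0266,0,0.0063,0.0004,-0.1023,-0.0004]
[0.0271,0.0001,0.0035,0.0004,-0.1023,-0.0004]
[0.0274,0.0001,0.0008,0.0004,-0.1023,-0.0004]
[0.0273,0.0001,-0.0021,0.0004,-0.1023,-0.0004]
[0.027,0.0001,-0.0048,0.0004,-0.1023,-0.0004]
[0.0263,0.0001,-0.0076,0.0004,-0.1023,-0.0004]
[0.0254,0.0001,-0.0102,0.0004,-0.1023,-0.0004]
[0.0243,0.0001,-0.0128,0.0004,-0.1023,-0.0004]
[0.0228,0.0001,-0.0152,0.0004,-0.1023,-0.0004]
[0.0212,0.0001,-0.0175,0.0004,-0.1023,-0.0004]
[0.0193,0.0001,-0.0195,0.0004,-0.1023,-0.0004]
[0.0172,0.0001,-0.0214,0.0004,-0.1023,-0.0004]
[0.0149,0.0001,-0.0231,0.0004,-0.1023,-0.0004]
[0.0125,0.0001,-0.0245,0.0004,-0.1023,-0.0004]
```

send_rows --pt "0.0265 -0.002 0.0065 0 -0.102 0" --pt "0.027 0 0.0035 0 -0.102 0" --pt "0.0275 0 0.001 0 -0.102 0" --pt "0.0275 0 -0.002 0 -0.102 0" --pt "0.027 0 -0.005 0 -0.102 0" --pt "0.0265 0 -0.0075 0 -0.102 0" --pt "0.0255 0 -0.01 0 -0.102 0" --pt "0.0245 0 -0.013 0 -0.102 0" --fingers 0.4

```text
t: 43.42
ee_pos: [0.5308, 0.07, 0.2957]
ee_rot: [0.674, -0.219, 0.211, -0.673]
force: [0.4, -0.3, 0.4]
grip_width: 0.602
```

```bash
python3 - <<'E'
from h import *
stat()
plan([.5785,-.083,.12],Rt(np.radians(87.3)),vmax=.036)
E
```

```text
t 43.42 tcp [0.5308 0.07   0.2957] grasp [0.5291 0.0703 0.1407] y [-0.011  0.001 -1.   ] jaw [ 0.579  0.815 -0.005] q [-0.095  0.172  1.808  0.     1.173 -1.048] F [ 0.4 -0.3  0.4] w 0.602
6 rows
[0.0213,0.0033,-0.0161,0.0004,-0.0951,-0.0018]
[0.0196,0.0034,-0.0181,0.0004,-0.0951,-0.0018]
[0.0178,0.0034,-0.0199,0.0004,-0.0951,-0.0018]
[0.0159,0.0034,-0.0215,0.0004,-0.0951,-0.0018]
[0.0137,0.0034,-0.023,0.0004,-0.0951,-0.0018]
[0.0115,0.0034,-0.0242,0.0004,-0.0951,-0.0018]
```

send_rows --pt "0.0215 0.0035 -0.016 0 -0.095 -0.002" --pt "0.0195 0.0035 -0.018 0 -0.095 -0.002" --pt "0.018 0.0035 -0.02 0 -0.095 -0.002" --pt "0.016 0.0035 -0.0215 0 -0.095 -0.002" --pt "0.0135 0.0035 -0.02 0 -0.095 -0.002" --pt "0.0115 0.0035 -0.015 0 -0.095 -0.002" --pt "0 0 0 0 0 0"

```text
t: 44.0
ee_pos: [0.5851, -0.0832, 0.2728]
ee_rot: [0.708, -0.006, 0.008, -0.706]
force: [0.2, -1.0, 0.9]
grip_width: 0.599
```

```bash
python3 - <<'E'
from h import *
stat()
plan([.5785,-.083,.085],Rt(np.radians(87.3)),vmax=.036)
p,d=cams.camera('scene')
cv2.imwrite(f'pics/s19.png',cv2.resize(p[180:280,220:340],None,fx=6,fy=6,interpolation=cv2.INTER_CUBIC))
E
```

```text
t 44.0 tcp [ 0.5851 -0.0832  0.2728] grasp [ 0.5855 -0.0838  0.1178] y [ 0.002 -0.004 -1.   ] jaw [ 0.02   1.    -0.004] q [-0.345  0.331  1.666 -0.003  1.141 -1.894] F [ 0.2 -1.   0.9] w 0.599
1 rows
[-0.0067,0.0328,0.0001,0.0038,0.0273,0.0022]
```

View pics/s19.png

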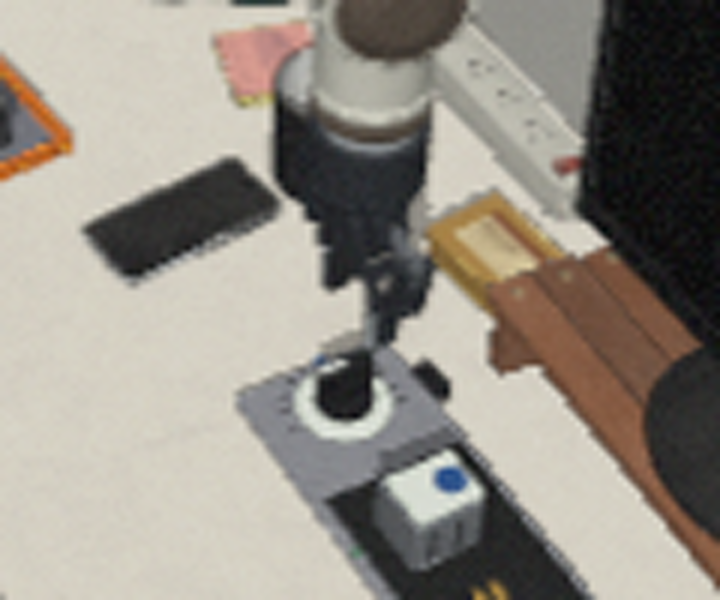

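send_rows --pt "-0.004 0.025 0 0.004 0.025 0.002" --pt "-0.003 0.024 0 0 0.003 0" --pt "0 0.014 0 0 0 0" --pt "0 0 0 0 0 0"

```text
t: 44.38
ee_pos: [0.5774, -0.0792, 0.2093]
ee_rot: [-0.706, 0.021, -0.022, 0.707]
force: [0.7, 0.2, -0.8]
grip_width: 0.602
```

```bash
python3 - <<'E'
from h import *
stat()
plan([.5785,-.083,.05],Rt(np.radians(87.3)),vmax=.036)
p,d=cams.camera('scene')
cv2.imwrite(f'pics/s20.png',cv2.resize(p[200:280,240:340],None,fx=7,fy=7,interpolation=cv2.INTER_CUBIC))
E
```

```text
t 44.38 tcp [ 0.5774 -0.0792  0.2093] grasp [ 0.5776 -0.0789  0.0543] y [ 0.001  0.002 -1.   ] jaw [0.06  0.998 0.002] q [-0.344  0.405  1.714  0.003  1.022 -1.857] F [ 0.7  0.2 -0.8] w 0.602
1 rows
[0.0013,0.0043,-0.0037,-0.002,-0.0125,0.0012]
```

View pics/s20.png

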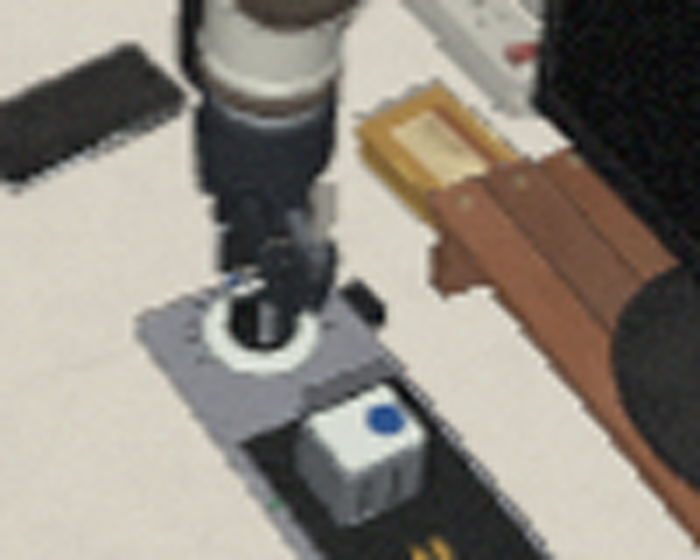

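send_rows --pt "0.001 0.004 -0.0025 -0.002 -0.012 0.001"

```text
t: 44.52
ee_pos: [0.5791, -0.081, 0.2078]
ee_rot: [0.707, -0.015, 0.018, -0.707]
force: [-0.3, -1.0, 1.4]
grip_width: 0.602
```

send_rows --pt "0 0 0 0 0 0" --pt "0 0 0 0 0 0" --pt "0 0 0 0 0 0" --pt "0 0 0 0 0 0" --pt "0 0 0 0 0 0" --fingers 0.75

```text
t: 44.93
ee_pos: [0.5806, -0.0806, 0.2116]
ee_rot: [0.708, -0.013, 0.019, -0.706]
force: [0.5, 0.1, 0.7]
grip_width: 0.252
```

```bash
python3 - <<'E'
from h import *
stat()
E
```

```text
t 44.93 tcp [ 0.5806 -0.0806  0.2116] grasp [ 0.582  -0.081   0.0566] y [ 0.009 -0.003 -1.   ] jaw [ 0.046  0.999 -0.002] q [-0.344  0.407  1.706  0.     1.02  -1.869] F [0.5 0.1 0.7] w 0.252
```

send_rows --pt "-0.002 0.006 0 0 0 0" --pt "-0.001 0.003 0 0 0 0"

```text
t: 45.1
ee_pos: [0.5784, -0.0807, 0.2037]
ee_rot: [0.708, -0.012, 0.021, -0.706]
force: [0.1, 0.5, 0.5]
grip_width: 0.247
```

send_rows --pt "0 0 0 0 0 0" --pt "0 0.0005 0 0 0 0" --pt "0 0.0005 0 0 0 0" --fingers 1

```text
t: 45.35
ee_pos: [0.5782, -0.0806, 0.2032]
ee_rot: [0.708, -0.013, 0.02, -0.706]
force: [-2.5, 0.8, 6.3]
grip_width: 0.152
```

```bash
python3 - <<'E'
from h import *
stat()
m=cur()[1].as_matrix(); print('psi',np.degrees(np.arctan2(m[1,2],m[0,2])))
E
```

```text
t 45.35 tcp [ 0.5782 -0.0806  0.2032] grasp [ 0.5799 -0.0811  0.0482] y [ 0.011 -0.003 -1.   ] jaw [ 0.046  0.999 -0.003] q [-3.460e-01  4.140e-01  1.716e+00  1.000e-03  1.000e+00 -1.870e+00] F [-2.5  0.8  6.3] w 0.152
psi 87.34603018470399
```

send_rows --pt "0 0 0 0 0.06 0" --pt "0 0 0 0 0.1 0" --pt "0 0 0 0 0.1 0" --pt "0 0 0 0 0.1 0"

```text
t: 45.68
ee_pos: [0.5782, -0.0804, 0.2032]
ee_rot: [0.692, -0.143, 0.151, -0.692]
force: [-0.7, 0.4, 1.8]
grip_width: 0.152
```

```bash
python3 - <<'E'
from h import *
stat()
m=cur()[1].as_matrix(); print('psi',np.degrees(np.arctan2(m[1,2],m[0,2])))
E
```

```text
t 45.68 tcp [ 0.5782 -0.0804  0.2032] grasp [ 0.5799 -0.0807  0.0482] y [ 0.011 -0.002 -1.   ] jaw [0.407 0.913 0.002] q [-0.345  0.414  1.716  0.002  1.001 -1.497] F [-0.7  0.4  1.8] w 0.152
psi 65.96347659523259
```

Going smoothly (forces under 2 N). Continue: 75.8° (1.32 rad) remain.

send_rows --pt "0 0 0 0 0.11 0" --pt "0 0 0 0 0.11 0" --pt "0 0 0 0 0.11 0" --pt "0 0 0 0 0.11 0" --pt "0 0 0 0 0.11 0" --pt "0 0 0 0 0.11 0" --pt "0 0 0 0 0.11 0"

```text
t: 46.27
ee_pos: [0.5787, -0.0798, 0.2032]
ee_rot: [-0.576, 0.404, -0.411, 0.58]
force: [0.7, 0.2, 0.2]
grip_width: 0.151
```

```bash
python3 - <<'E'
from h import *
stat()
m=cur()[1].as_matrix(); print('psi',np.degrees(np.arctan2(m[1,2],m[0,2])))
E
```

```text
t 46.27 tcp [ 0.5787 -0.0798  0.2032] grasp [ 0.5804 -0.0801  0.0482] y [ 0.011 -0.002 -1.   ] jaw [0.942 0.337 0.01 ] q [-0.344  0.415  1.715  0.002  1.    -0.688] F [0.7 0.2 0.2] w 0.151
psi 19.669441171871306
```

send_rows --pt "0 0 0 0 0.1 0" --pt "0 0 0 0 0.1 0" --pt "0 0 0 0 0.1 0" --pt "0 0 0 0 0.1 0" --pt "0 0 0 0 0.04 0" --pt "0 0 0 0 0 0"

```text
t: 46.77
ee_pos: [0.5791, -0.0795, 0.2033]
ee_rot: [0.466, -0.526, 0.533, -0.471]
force: [0.7, -0.9, 1.2]
grip_width: 0.151
```

```bash
python3 - <<'E'
from h import *
stat()
m=cur()[1].as_matrix(); print('psi',np.degrees(np.arctan2(m[1,2],m[0,2])))
E
```

```text
t 46.77 tcp [ 0.5791 -0.0795  0.2033] grasp [ 0.5809 -0.0801  0.0483] y [ 0.011 -0.003 -1.   ] jaw [ 0.992 -0.122  0.012] q [-3.430e-01  4.160e-01  1.714e+00  1.000e-03  1.000e+00 -2.210e-01] F [ 0.7 -0.9  1.2] w 0.151
psi -7.013879829376924
```

send_rows --pt "0 0 0 0 0.045 0" --pt "0 0 0 0 0.005 0" --pt "0 0 0 0 0 0"

```text
t: 47.02
ee_pos: [0.5792, -0.0795, 0.2032]
ee_rot: [0.454, -0.537, 0.544, -0.458]
force: [1.3, 0.4, 1.0]
grip_width: 0.156
```

```bash
python3 - <<'E'
from h import *
stat()
m=cur()[1].as_matrix(); print('psi',np.degrees(np.arctan2(m[1,2],m[0,2])))
E
```

```text
t 47.02 tcp [ 0.5792 -0.0795  0.2032] grasp [ 0.5809 -0.0801  0.0482] y [ 0.011 -0.003 -1.   ] jaw [ 0.986 -0.169  0.012] q [-3.430e-01  4.160e-01  1.714e+00  1.000e-03  1.000e+00 -1.740e-01] F [1.3 0.4 1. ] w 0.156
psi -9.721218243216335
```

Open, rise straight up and clear the view.

send_rows --pt "0 0 0 0 0 0" --pt "0 0 0 0 0 0" --pt "0 0 0 0 0 0" --pt "0 -0.01 0 0 0 0" --pt "0 -0.03 0 0 0 0" --pt "0 -0.03 0 0 0 0" --pt "0 -0.03 0 0 0 0" --pt "0 -0.03 0 0 0 0" --fingers 0.5

```text
t: 47.68
ee_pos: [0.5742, -0.0784, 0.3303]
ee_rot: [-0.458, 0.542, -0.537, 0.456]
force: [0.3, 0.1, 0.5]
grip_width: 0.498
```

send_rows --pt "-0.03 -0.02 0 0 0 0" --pt "-0.03 -0.02 -0.02 0 0 0" --pt "-0.03 0 -0.02 0 0 0" --pt "-0.03 0 -0.02 0 0 0" --pt "-0.03 0 -0.02 0 0 0" --pt "0 0 0 0 0 0"

```text
t: 48.18
ee_pos: [0.5203, 0.0859, 0.3887]
ee_rot: [0.451, -0.536, 0.545, -0.461]
force: [-0.3, 0.2, 0.1]
grip_width: 0.498
```

```bash
python3 - <<'E'
from h import *
stat()
for cam in('scene','top'):
  Cs=[]
  for i in range(4):
    p,d=cams.camera(cam); Cs.append(cloud(cam,d))
  C=np.median(Cs,0)
  D=C[(C[...,2]>.047)&(C[...,2]<.066)&(np.hypot(C[...,0]-.578,C[...,1]+.08)<.03)]
  if len(D)>5:
    c=D[:,:2].mean(0); u,s,v=np.linalg.svd(D[:,:2]-c); print('bar',len(D),c.round(4),'axis',np.degrees(np.arctan2(v[0,1],v[0,0])),s)
  for xy in ((.45,.362),(.46,.285),(.58,-.2)):
   m=top_pts(cam,C,p,xy,.036,.062,.036)
   if m.sum()>10:
    P=C[m]; n=np.linalg.svd(P-P.mean(0))[2][2]; print(cam,m.sum(),P.mean(0).round(4),'tilt',round(np.degrees(np.arccos(abs(n[2]))),1))
  cv2.imwrite(f'pics/{cam}21.png',cv2.resize(p[150:290,160:335],None,fx=4,fy=4,interpolation=cv2.INTER_CUBIC))
  c=proj(cam,[.58,-.08,.04])[0].astype(int)
  cv2.imwrite(f'pics/{cam}21d.png',cv2.resize(p[c[1]-22:c[1]+22,c[0]-22:c[0]+22],None,fx=12,fy=12,interpolation=cv2.INTER_CUBIC))
E
```

```text
t 48.18 tcp [0.5203 0.0859 0.3887] grasp [0.5231 0.0858 0.2338] y [ 0.018 -0.001 -1.   ] jaw [ 0.986 -0.168  0.018] q [-0.066  0.041  1.755  0.     1.327  0.103] F [-0.3  0.2  0.1] w 0.498
bar 34 [ 0.5754 -0.0818] axis -99.47640106656131 [0.0687821  0.02478092]
scene 112 [0.4489 0.3617 0.0473] tilt 6.6
scene 115 [0.4551 0.2822 0.0473] tilt 8.7
scene 48 [ 0.5913 -0.2219  0.0524] tilt 33.4
bar 30 [ 0.5817 -0.0797] axis 77.7325642948367 [0.06254182 0.02537471]
top 142 [0.4543 0.3623 0.0487] tilt 0.9
top 135 [0.4601 0.2844 0.0484] tilt 2.0
top 31 [ 0.5963 -0.2202  0.0534] tilt 48.6
```

View pics/scene21.png

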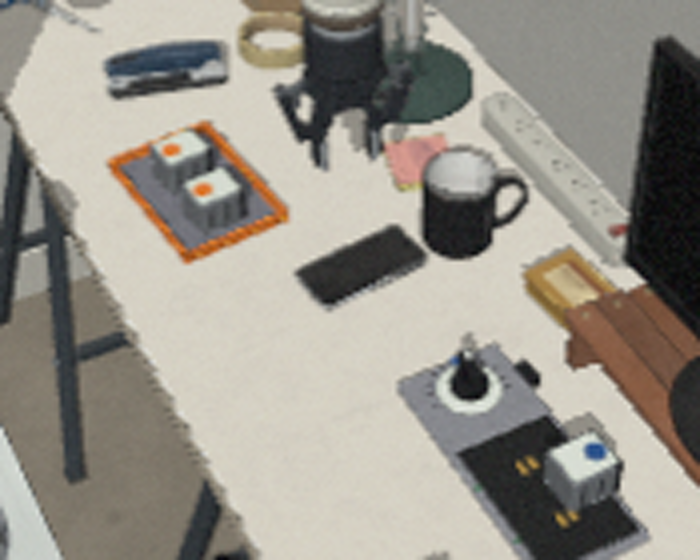

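View pics/scene21d.png

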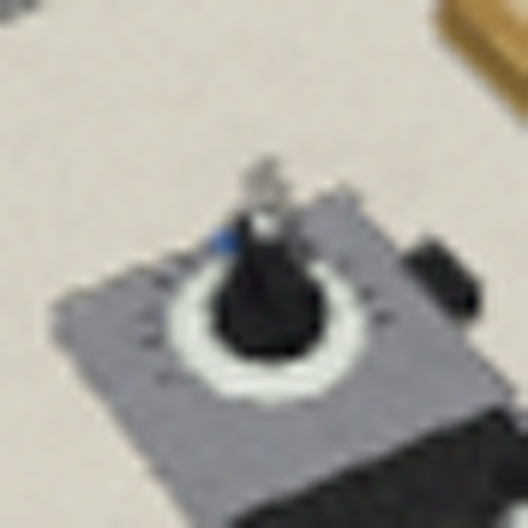

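View pics/top21.png

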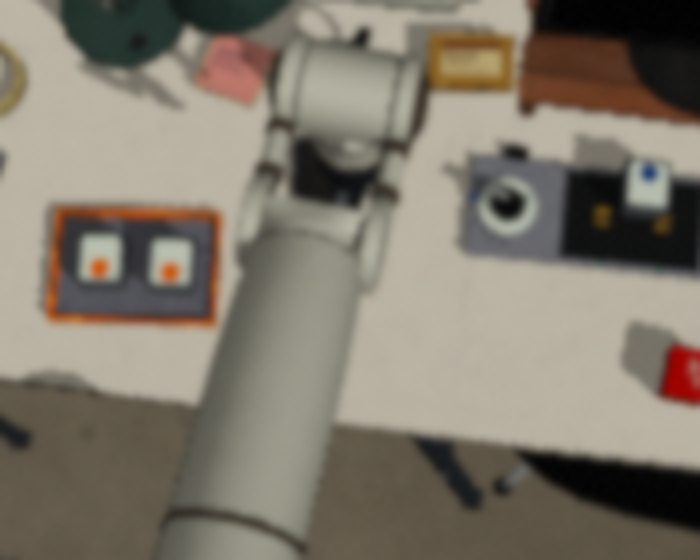

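```bash
python3 - <<'E'
from h import *
for cam in('scene','top'):
  Cs=[]
  for i in range(3):
    p,d=cams.camera(cam); Cs.append(cloud(cam,d))
  C=np.median(Cs,0)
  m=top_pts(cam,C,p,(.605,-.235),.046,.066,.055)
  P=C[m]; n=np.linalg.svd(P-P.mean(0))[2][2]; print(cam,m.sum(),P.mean(0).round(4),P[:,2].min(),P[:,2].max(),cv2.minAreaRect(P[:,:2].astype(np.float32)*1000),'tilt',np.degrees(np.arccos(abs(n[2]))))
plan([.60,-.235,.16],Rt(np.radians(0)))
E
```

```text
scene 185 [ 0.6093 -0.237   0.0546] 0.04607266496724449 0.06079446707183056 ((611.4295654296875, -234.9208984375), (59.18935775756836, 52.47560119628906), 1.6505008935928345) tilt 3.6907593339774225
top 145 [ 0.6152 -0.2338  0.0572] 0.04641679500636009 0.06444239473865676 ((616.798828125, -235.27914428710938), (59.25202178955078, 50.86217498779297), 4.009973526000977) tilt 2.00388337008553
10 rows
[0.0298,0.0075,0.013,-0.0018,-0.0175,0.0002]
[0.03,0.0075,0.0125,-0.0018,-0.0175,0.0002]
[0.0302,0.0074,0.012,-0.0018,-0.0175,0.0002]
[0.0304,0.0074,0.0114,-0.0018,-0.0175,0.0002]
[0.0306,0.0074,0.0109,-0.0018,-0.0175,0.0002]
[0.0308,0.0074,0.0104,-0.0018,-0.0175,0.0002]
[0.031,0.0073,0.0099,-0.0018,-0.0175,0.0002]
[0.0312,0.0073,0.0093,-0.0018,-0.0175,0.0002]
[0.0313,0.0073,0.0088,-0.0018,-0.0175,0.0002]
[0.0315,0.0073,0.0083,-0.0018,-0.0175,0.0002]
```

send_rows --pt "0.03 0.0075 0.013 -0.002 -0.0175 0" --pt "0.03 0.0075 0.0125 -0.002 -0.0175 0" --pt "0.03 0.0075 0.012 -0.002 -0.0175 0" --pt "0.0305 0.0075 0.0115 -0.002 -0.0175 0" --pt "0.0305 0.0075 0.011 -0.002 -0.0175 0" --pt "0.031 0.0075 0.0105 -0.002 -0.0175 0" --pt "0.031 0.0075 0.01 -0.002 -0.0175 0" --pt "0.031 0.0075 0.009 -0.002 -0.0175 0" --fingers 0.12

```text
t: 49.55
ee_pos: [0.5886, -0.176, 0.3289]
ee_rot: [0.494, -0.503, 0.506, -0.497]
force: [0.3, -0.0, 0.3]
grip_width: 0.883
```

```bash
python3 - <<'E'
from h import *
stat()
plan([.613,-.235,.11],Rt(np.radians(2)))
E
```

```text
t 49.55 tcp [ 0.5886 -0.176   0.3289] grasp [ 0.5897 -0.1759  0.1739] y [ 0.007  0.    -1.   ] jaw [ 1.    -0.017  0.007] q [-0.488  0.321  1.559  0.004  1.256 -0.472] F [ 0.3 -0.   0.3] w 0.883
3 rows
[0.0195,0.0214,0.0083,-0.0023,-0.0174,0]
[0.0197,0.0214,0.008,-0.0023,-0.0174,0]
[0.0198,0.0213,0.0077,-0.0023,-0.0174,0]
```

send_rows --pt "0.0195 0.0215 0.0085 -0.002 -0.0175 0" --pt "0.0175 0.0215 0.008 -0.002 -0.0175 0" --pt "0.012 0.0215 0.0055 -0.002 -0.0175 0" --pt "0 0 0 0 0 0"

```text
t: 49.88
ee_pos: [0.6119, -0.2353, 0.2616]
ee_rot: [0.508, -0.491, 0.494, -0.508]
force: [-0.9, 1.2, -1.1]
grip_width: 0.877
```

```bash
python3 - <<'E'
from h import *
stat()
plan([.613,-.235,.040],Rt(np.radians(2)))
p,d=cams.camera('scene')
cv2.imwrite(f'pics/s22.png',cv2.resize(p[200:300,240:365],None,fx=6,fy=6,interpolation=cv2.INTER_CUBIC))
E
```

```text
t 49.88 tcp [ 0.6119 -0.2353  0.2616] grasp [ 0.6124 -0.2358  0.1066] y [ 0.003 -0.003 -1.   ] jaw [1.    0.031 0.003] q [-5.510e-01  4.950e-01  1.471e+00 -1.000e-03  1.172e+00 -5.820e-01] F [-0.9  1.2 -1.1] w 0.877
2 rows
[-0.0002,0.0333,0.0005,-0.0014,-0.0018,0.0016]
[-0.0002,0.0333,0.0005,-0.0014,-0.0018,0.0016]
```

View pics/s22.png

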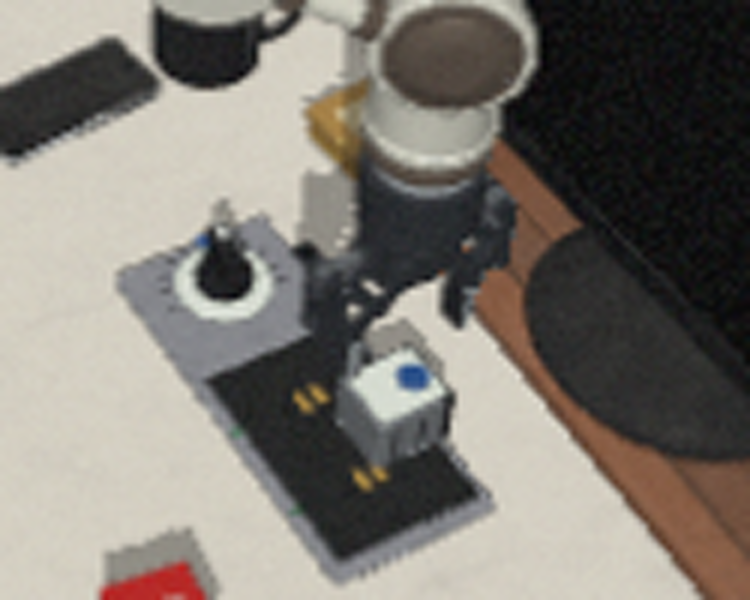

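send_rows --pt "0 0.033 0 -0.001 -0.002 0.002" --pt "0 0.031 0 -0.001 -0.002 0.002" --pt "0 0 0 0 0 0"

```text
t: 50.18
ee_pos: [0.6148, -0.2342, 0.2046]
ee_rot: [-0.507, 0.488, -0.495, 0.51]
force: [-1.0, 0.6, -0.8]
grip_width: 0.88
```

```bash
python3 - <<'E'
from h import *
stat()
E
```

```text
t 50.18 tcp [ 0.6148 -0.2342  0.2046] grasp [ 0.6164 -0.2348  0.0496] y [ 0.011 -0.004 -1.   ] jaw [0.999 0.035 0.011] q [-0.548  0.573  1.485  0.003  1.072 -0.584] F [-1.   0.6 -0.8] w 0.88
```

send_rows --pt "0 0.008 -0.003 -0.008 0 0" --pt "0 0.006 -0.002 0 0 0"

```text
t: 50.35
ee_pos: [0.611, -0.2335, 0.1943]
ee_rot: [0.509, -0.488, 0.494, -0.509]
force: [-0.1, 0.2, -0.9]
grip_width: 0.881
```

send_rows --pt "0 0 0 0 0 0" --pt "0 0 0 0 0 0" --pt "0 0 0 0 0 0" --pt "0 0 0 0 0 0" --pt "0 0 0 0 0 0" --fingers 1

```text
t: 50.77
ee_pos: [0.6125, -0.2331, 0.2008]
ee_rot: [-0.509, 0.485, -0.496, 0.51]
force: [-1.0, -0.0, -0.5]
grip_width: 0.675
```

send_rows --pt "0 -0.02 0 0 0 0" --pt "0 -0.015 -0.015 0 0 0" --pt "0 0 -0.017 0 0 0" --pt "0 0 0 0 0 0"

```text
t: 51.1
ee_pos: [0.5795, -0.2338, 0.2371]
ee_rot: [-0.509, 0.485, -0.496, 0.51]
force: [-0.4, 0.2, -1.4]
grip_width: 0.671
```

```bash
python3 - <<'E'
from h import *
stat()
plan([.580,-.229,.06],Rt(np.radians(2)))
E
```

```text
t 51.1 tcp [ 0.5795 -0.2338  0.2371] grasp [ 0.5815 -0.2354  0.0821] y [ 0.013 -0.01  -1.   ] jaw [0.999 0.038 0.012] q [-0.576  0.453  1.584 -0.002  1.089 -0.613] F [-0.4  0.2 -1.4] w 0.671
1 rows
[-0.005,0.022,0.0004,-0.0125,0.0028,0.0108]
```

send_rows --pt "-0.004 0.018 -0.001 -0.01 0.002 0.01" --pt "0 0.01 0 0 0 0" --pt "0 0.004 0 0 0 0"

```text
t: 51.35
ee_pos: [0.5799, -0.2303, 0.2045]
ee_rot: [-0.508, 0.489, -0.493, 0.51]
force: [0.6, -0.9, -1.3]
grip_width: 0.666
```

send_rows --pt "0 0.003 0 0 0 0" --pt "0 0.002 0 0 0 0"

```text
t: 51.52
ee_pos: [0.58, -0.2295, 0.1964]
ee_rot: [-0.508, 0.491, -0.492, 0.509]
force: [-11.0, 4.2, 28.8]
grip_width: 0.673
```

```bash
python3 - <<'E'
from h import *
stat()
E
```

```text
t 51.52 tcp [ 0.58   -0.2295  0.1964] grasp [ 0.5803 -0.2294  0.0414] y [ 0.002  0.001 -1.   ] jaw [0.999 0.035 0.002] q [-0.571  0.514  1.592  0.002  1.035 -0.607] F [-11.    4.2  28.8] w 0.673
```

Contact; release, rise, and check.

send_rows --pt "0 -0.001 0 0 0 0" --pt "0 0 0 0 0 0" --pt "0 0 0 0 0 0" --pt "0 -0.01 0 0 0 0" --pt "0 -0.03 0 0 0 0" --pt "0 -0.03 0 0 0 0" --pt "0 -0.03 0 0 0 0" --pt "0 -0.03 0 0 0 0" --fingers 0.12

```text
t: 52.18
ee_pos: [0.5785, -0.2281, 0.324]
ee_rot: [0.509, -0.497, 0.485, -0.508]
force: [-0.2, 0.2, -0.1]
grip_width: 0.882
```

send_rows --pt "-0.03 -0.01 -0.02 0 0 0" --pt "-0.035 0 -0.02 0 0 0" --pt "-0.035 0 -0.02 0 0 0" --pt "-0.035 0 -0.02 0 0 0" --pt "-0.035 0 -0.02 0 0 0" --pt "-0.035 0 -0.02 0 0 0" --pt "-0.035 0 0 0 0 0" --pt "-0.02 0 0 0 0 0"

```text
t: 52.85
ee_pos: [0.447, 0.0304, 0.3523]
ee_rot: [-0.503, 0.487, -0.5, 0.509]
force: [-0.1, 1.3, -0.2]
grip_width: 0.879
```

```bash
python3 - <<'E'
from h import *
stat()
for cam in('scene','top'):
  Cs=[]
  for i in range(4):
    p,d=cams.camera(cam); Cs.append(cloud(cam,d))
  C=np.median(Cs,0)
  D=C[(C[...,2]>.047)&(C[...,2]<.066)&(np.hypot(C[...,0]-.578,C[...,1]+.08)<.03)]
  if len(D)>5:
    c=D[:,:2].mean(0); u,s,v=np.linalg.svd(D[:,:2]-c); print('bar',len(D),c.round(4),'axis',np.degrees(np.arctan2(v[0,1],v[0,0])))
  for xy in ((.45,.362),(.46,.285),(.58,-.229)):
   m=top_pts(cam,C,p,xy,.036,.066,.042)
   if m.sum()>10:
    P=C[m]; print(cam,m.sum(),P.mean(0).round(4))
  cv2.imwrite(f'pics/{cam}23.png',cv2.resize(p[150:290,160:335],None,fx=4,fy=4,interpolation=cv2.INTER_CUBIC))
E
```

```text
t 52.85 tcp [0.447  0.0304 0.3523] grasp [0.4498 0.0295 0.1973] y [ 0.018 -0.006 -1.   ] jaw [1.    0.026 0.018] q [-2.020e-01 -1.400e-01  2.004e+00 -2.000e-03  1.259e+00 -2.270e-01] F [-0.1  1.3 -0.2] w 0.879
bar 33 [ 0.5758 -0.0812] axis -99.54440734159161
scene 117 [0.4482 0.3621 0.047 ]
scene 94 [0.4469 0.2848 0.0473]
scene 219 [ 0.573  -0.2341  0.0527]
bar 29 [ 0.5817 -0.0798] axis 78.79982299072918
top 148 [0.4553 0.3627 0.0488]
top 134 [0.4599 0.2845 0.0489]
top 156 [ 0.5789 -0.2292  0.0559]
```

View pics/scene23.png

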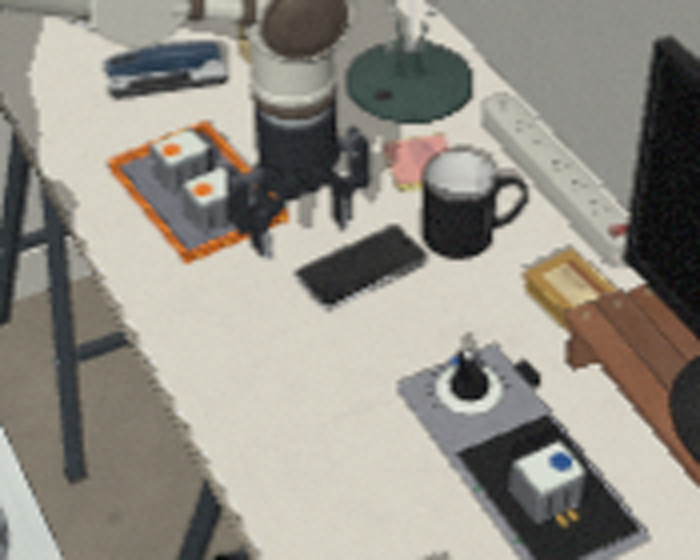

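View pics/top23.png

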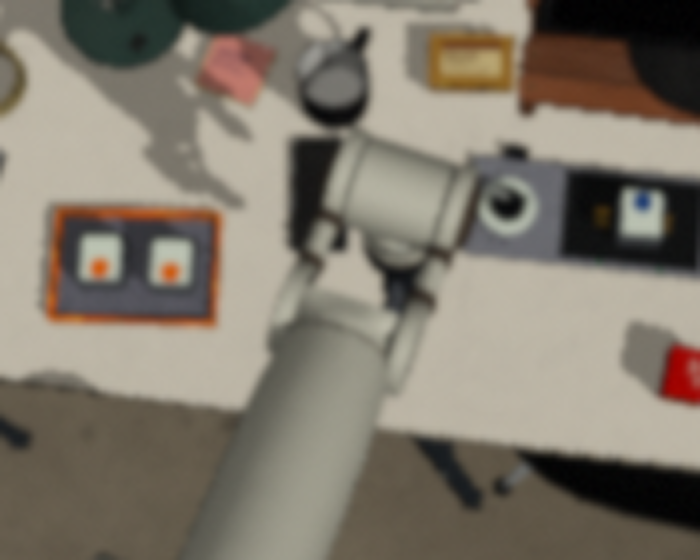

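```bash
python3 -c "
from cell import job_done; print(job_done())"
```

```text
the job is handed in; nothing more can be done
None
```

The job is handed in, at about 53 s of the 210 s allowed; no verdict came back. I found three packs, turned each over in two 90° tips and read the marks. I saw no fourth pack in either camera.

- **Packs:** the one blue-marked pack lies on the mat and the two orange-marked packs lie in the tray, all flat with marks up.
- **Blue pack knocked:** it was shoved a few centimetres aside during the dial work, after a picture had shown every pack in place. I picked it up and put it back within a few millimetres of the mat's middle.
- **Dial:** it was turned with its bar gripped, from about 0.05 rad to the long blue mark. The last gripper reading gave about 1.75 rad. The two camera fits of the bar, about 80.5° and 79°, agree with the 80.2° aimed for, to about 0.03 rad.
- **Bystanders:** the mug, phone and stapler look unmoved in the last pictures; I checked this by eye only. The red and purple look-alikes were left alone.
- **Disagreements and forces:** the two cameras disagreed by about 6 to 13 mm in x on the pack positions, well inside the margins. While I was setting one held pack down, the force briefly reached about 55 N. That was under the 120 N wrist limit and came through the pack, not the gripper's body.

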